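# Scan the tipped vials on the indexing swivel

## Robot

A 6-joint arm with a two-finger parallel gripper is mounted at the origin on a cart in front of the work surface, level with it; the furniture and walls round the work are solid. World frame = base frame: x ahead of the robot, y to its left, z up, the work surface at z = 0. Lengths are in mm, angles in rad, forces in N, time in s.
With the tool pointing down it reaches from about 350 to 875 mm from the base axis. Payload 4.2 kg.
Tool frame: the origin (TCP) lies on the mounting face of the last link; the fingertips stand 173 mm ahead of it and the grasp point (between the pads) lies 155 mm ahead of it; z points along the fingers, y is the direction in which the jaws open and shut (so a half turn about z gives the same grasp; the last joint's range is limited). The gripper opens to 85 mm and grips with 20 to 120 N. Pads are 22 mm wide; open, the fingers measure 114 mm over their backs; the gripper's body (76 mm by 85 mm) begins 54 mm behind the grasp point. The pads swing forward as they close: fully open they stand 13 mm farther back than shut.
Start: joints at [1.49, 0.385, 0.008, 0, -1.194, -0.259], TCP at [208.279, 589.254, 404.712] pointing down, gripper open.
Joint ranges: [-3.14, 3.14], [-1.21, 2.06], [-1.07, 1.41], [-3.16, 2.05], [-2.99, -0.16], [-3.1, 3.1]. Speed limits (rad/s): [2.79, 2.79, 3.14, 3.14, 3.14, 3.14].

## Interface

Orientations are given as a unit quaternion [x, y, z, w].
In Python, from bench import arm gives the robot as it stands. The module is installed in compiled form; this text tells all that it offers.
- The arm moves only by the tool play_rows, never from a script. Its argument "moves" is a list of rows, each a list of 3 entries, a list of its own where there are three numbers: the shift along the world's x, y, z in units of 30 cm (1.0 is 30 cm), then the turn about the world's z in units of 30 degrees (1.0 is 30 degrees), then the gripper's target within -1 to 1 (shut at 1, half-way at 0, fully open at -1). In form: [[[x, y, z], turn, jaw], ...]. A call has 1 to 12 rows; each row is the pose to reach, as a shift and turn from the pose measured when the call began; what a row does not reach only later rows make up. A row lasts 1/8 s, in which the tool goes at most 62.5 mm and 10.7 degrees, less where a joint would pass 70% of its speed; a pose out of reach is approached as far as the arm can. A call with a number of a shift or a turn outside -1 to 1 is refused whole. A call with a gripper value outside its range is refused whole. The fingers move at their own pace and stop on an object; the grip force is fixed at half the most. Time passes only in rows, so rows that repeat a pose let the fingers close. It gives the time, the measured TCP pose, the force and the opening at its end, in the units of the state.
- arm.read_state(): the state, without advancing time (a new reading comes with each control period).
- arm.get_image(name): name is "side" or "top"; returns a dict with "pixels" (480x640x3 uint8, red, green, blue), "vfov" (degrees; the focal length in pixels is half the picture's height over the tangent of half this angle, whatever the lens; pixels are square), "cx", "cy" (the principal point, pixels), "xyz" and "rotation" of the camera in the world. Camera axes: x right, y up, looking along -z (the intrinsics and any distortion apply to the point x, -y, -z); pixel columns grow to the right and rows downward; lengths in mm; the calibration is good to about 2 mm. A picture is of the moment at which its call begins. There is no depth.
- arm.job_done(): hands the job in, once; it reports no verdict.
Trained networks look in a picture, given as the dict that the camera call returned (one of the last four; its "shot" number tells which), for a name from the list of things; names that differ only in an ending like _2 or _b are one class to them, and where a whole thing is asked for, a point or a joint stands for the part that bears it (a point fixed in the world has none). Each returns a list of dicts, best first, with "conf" (0 to 1); they miss things now and then, are a little off and sometimes report something else, mostly with a low value. They report only what shows in the picture. A call takes as long as a camera call. They do not tell look-alikes from the thing itself.
- arm.look_for(name, picture): "centre" ([x, y, z] in mm, in world coordinates, good to about 4 mm: the middle of the surface that is visible of it).
The state is a dict: "clock": time; "joints": joint angles; "joint_vel": joint speeds; "joint_efforts": joint torques, N m; "position": TCP position; "ee_rot": TCP orientation; "contact_force": force on the tool from outside, world axes, zero at the start; "wrist_torque": the same for the moment, N m; "gripper_width": finger opening in mm.
Only numpy, scipy, OpenCV 4.12 (cv2) and the standard library are available. Lean on these libraries where they do the work, as an engineer would, in place of code of your own. Each camera call takes 0.05 s, during which the arm holds its last target.

## Task

Get the tipped vials scanned: click the swivel plate round to its loading mark (white line at the red pointer), then lift every vial off the free-spinning turntable and lay it in a cradle of its own on the plate, cap outward. Then turn the plate by its handle, counting the clicks, so that the vials stand at the cap sensor one after the other, cap colours in the order red, blue, yellow, light grey (skipping any that are missing), leaving each there for about three seconds. Finish with the plate clicked back to its loading mark and all vials still lying in their cradles, and leave the other things on the table where they are.

Things in the scene. Friction and masses are not known exactly. Their poses are not given: they have to be found in the camera images.
- swivel_base: fixed grey foot of the indexing swivel, 208 mm across; origin on the table under the swivel axis. Its -x side (towards the robot, within 20 degrees) has a post with a red pointer, and 60 degrees clockwise from it stands the black cap sensor (36 x 30 mm, 78 mm high, green lens). The plate on it is aluminium, 250 mm across, top face 52 mm above the table, with 12 ticks, one a click
- swivel (a joint): angle (rad) of the swivel plate, anticlockwise from above positive, stops at +-3.05. It clicks every 30 degrees (0.524 rad) and settles into the nearest click when let go; leaving a click takes about 5 N at the handle. 0 = loading mark: the broad white line on the plate's edge is at the red pointer and the four cradles are on that side
- handle (a point): grip point of the turning handle: an upright black sleeve 20 mm across, 42 mm tall, free to spin on its pin, 105 mm from the swivel axis, opposite the white line (in the direction of the foot's +x axis turned by the joint value). The point is on the sleeve's axis 114 mm above the table, 14 mm below its top; nothing near it is higher than 78 mm
- cradle_right_foot (a point): where the centre of a vial's bottom end belongs in the right cradle (right as the robot sees it at the loading mark), 45 mm from the swivel axis, 67 mm above the table. A cradle is two black V-blocks 6 mm thick, 10 and 50 mm outward of here, up to 15 mm above the plate; they carry a lying vial radially with 34 mm between them for fingers; the cradles are 2 clicks apart
- cradle_right_cap (a point): where the centre of the vial's cap end belongs in the right cradle: 66 mm outward of cradle_right_foot, at the plate's edge
- cradle_midright_foot (a point): where the centre of a vial's bottom end belongs in the midright cradle (midright as the robot sees it at the loading mark), 45 mm from the swivel axis, 67 mm above the table. A cradle is two black V-blocks 6 mm thick, 10 and 50 mm outward of here, up to 15 mm above the plate; they carry a lying vial radially with 34 mm between them for fingers; the cradles are 2 clicks apart
- cradle_midright_cap (a point): where the centre of the vial's cap end belongs in the midright cradle: 66 mm outward of cradle_midright_foot, at the plate's edge
- cradle_midleft_foot (a point): where the centre of a vial's bottom end belongs in the midleft cradle (midleft as the robot sees it at the loading mark), 45 mm from the swivel axis, 67 mm above the table. A cradle is two black V-blocks 6 mm thick, 10 and 50 mm outward of here, up to 15 mm above the plate; they carry a lying vial radially with 34 mm between them for fingers; the cradles are 2 clicks apart
- cradle_midleft_cap (a point): where the centre of the vial's cap end belongs in the midleft cradle: 66 mm outward of cradle_midleft_foot, at the plate's edge
- cradle_left_foot (a point): where the centre of a vial's bottom end belongs in the left cradle (left as the robot sees it at the loading mark), 45 mm from the swivel axis, 67 mm above the table. A cradle is two black V-blocks 6 mm thick, 10 and 50 mm outward of here, up to 15 mm above the plate; they carry a lying vial radially with 34 mm between them for fingers; the cradles are 2 clicks apart
- cradle_left_cap (a point): where the centre of the vial's cap end belongs in the left cradle: 66 mm outward of cradle_left_foot, at the plate's edge
- read_cap (a point): fixed point in front of the sensor where the cap end of the vial being read must stand (111 mm from the swivel axis, 120 degrees anticlockwise from the foot's +x axis, 67 mm high). A cradle is at the sensor when its cradle_.._cap is here: joint +0.524 for the left, -0.524 midleft, -1.571 midright, -2.618 right cradle
- read_foot (a point): fixed point where the bottom end of the vial being read must stand, 66 mm inward of read_cap
- turntable_top (a point): centre of the top face of a white passive turntable 216 mm across that spins freely at a touch; top face 26 mm above the table, with a rounded rim 5 mm high, 106 mm from the centre
- vial_red: glass vial with a red screw cap, 66 mm long, 17 mm glass, 17.6 mm cap (the last 12 mm), 17 g, lying tipped on the turntable; origin at the centre of its bottom end, own z axis along it to the cap. May be absent. It rolls easily
- cap_red (a point): centre of the cap end of the red-capped vial
- vial_blue: glass vial with a blue screw cap, 66 mm long, 17 mm glass, 17.6 mm cap (the last 12 mm), 17 g, lying tipped on the turntable; origin at the centre of its bottom end, own z axis along it to the cap. May be absent. It rolls easily
- cap_blue (a point): centre of the cap end of the blue-capped vial
- vial_yellow: glass vial with a yellow screw cap, 66 mm long, 17 mm glass, 17.6 mm cap (the last 12 mm), 17 g, lying tipped on the turntable; origin at the centre of its bottom end, own z axis along it to the cap. May be absent. It rolls easily
- cap_yellow (a point): centre of the cap end of the yellow-capped vial
- vial_grey: glass vial with a light grey screw cap, 66 mm long, 17 mm glass, 17.6 mm cap (the last 12 mm), 17 g, lying tipped on the turntable; origin at the centre of its bottom end, own z axis along it to the cap. May be absent. It rolls easily
- cap_grey (a point): centre of the cap end of the light grey-capped vial
- dropper: bystander: amber dropper bottle, 33 mm across, 102 mm tall, origin at its underside; leave it where it is
Not all that is in view belongs to the job. What is shaped like the vial_grey but turquoise is not meant.

How it is judged:
By the outcome, as a careful person would: the job done as asked, in the order asked, and still so for the second after the job is handed in, with the robot touching nothing.
Of vial_red, vial_blue, vial_yellow, vial_grey only 3 to 4 are there at a start; the rules pass over those that are not, and their reading is None.
At some moment in a run one of vial_red, vial_blue, vial_yellow, vial_grey may be knocked a few centimetres aside while the robot is not near it.
Once in a run the grip may slacken for a moment while it holds something.
It also fails if it takes over 210 s, if anything falls off the work surface, if the arm or the gripper's body presses on something with over 40 N, if the wrist force passes 120 N, or if a joint passes its speed limit or range.

## Working session

There is one attempt and no reset: what is moved stays moved. The work goes in short steps, Python scripts to look and compute and a tool call to move; the robot and the scene stay as the last step left them, time stands still between calls to the robot, and variables do not carry over. Pictures are saved under pics/ and viewed, and the job is handed in when it is done.

Besides the shell and the picture viewer there is one more tool, called by a JSON object that holds its "name" and its "arguments", one argument or row to a line. play_rows: Moves the arm, as the interface text tells. Shifts and turns lie within -1 to 1; 1 stands for 30 cm of shift or 30 degrees of turn. Its arguments: {"type":"object","properties":{"moves":{"type":"array"}},"required":["moves"]}

```bash
mkdir -p pics; cat > h.py <<'E'
import numpy as np, cv2
from bench import arm
def save(p,name,crop=None,scale=1):
    im=cv2.cvtColor(p["pixels"],cv2.COLOR_RGB2BGR)
    if crop: x0,y0,x1,y1=crop; im=im[y0:y1,x0:x1]
    if scale!=1: im=cv2.resize(im,None,fx=scale,fy=scale,interpolation=cv2.INTER_CUBIC)
    cv2.imwrite("pics/"+name,im)
def f(p): return 240/np.tan(np.radians(p["vfov"])/2)
def R(p):
    r=np.array(p["rotation"],float)
    if r.shape==(3,3): return r
    from scipy.spatial.transform import Rotation
    return Rotation.from_quat(r).as_matrix()
def proj(p,X):
    c=R(p).T@(np.array(X,float)-np.array(p["xyz"]))
    return np.array([p["cx"]+f(p)*c[0]/-c[2], p["cy"]+f(p)*(-c[1])/-c[2]])
def ray(p,u,v):
    d=R(p)@np.array([(u-p["cx"])/f(p),-(v-p["cy"])/f(p),-1.]); return np.array(p["xyz"]),d
def atz(p,u,v,z):
    o,d=ray(p,u,v); return o+d*(z-o[2])/d[2]
E
python3 - <<'E'
from h import *
s=arm.read_state(); print(s)
for n in("top","side"):
    p=arm.get_image(n); save(p,n+"0.png"); print(n,{k:v for k,v in p.items() if k!="pixels"})
    for t in ["swivel_base","handle","turntable_top","vial_red","vial_blue","vial_yellow","vial_grey","cap_red","cap_blue","cap_yellow","cap_grey","dropper","swivel","cradle_right_foot","cradle_left_cap"]:
        r=arm.look_for(t,p); print(t,[(np.round(q["centre"],0).tolist(),round(q["conf"],2)) for q in r])
E
```

```text
{'clock': 0.0, 'joints': array([ 1.48957295e+00,  3.85544855e-01,  6.64184657e-03, -5.07989440e-04,
       -1.19396966e+00, -2.58607404e-01]), 'joint_vel': array([-0.00212655, -0.00047459,  0.00042331,  0.00023034,  0.00018486,
       -0.00022125]), 'joint_efforts': array([ 1.09850909e-03, -3.92284405e+01,  1.88398039e+01,  4.18630198e+00,
       -4.61762495e-03,  3.50699693e-06]), 'position': array([208.22226878, 589.08076807, 403.63317062]), 'ee_rot': array([ 9.85582669e-01, -1.69191218e-01, -1.43191956e-04,  1.05499943e-03]), 'contact_force': array([ 0.04744361, -0.03754474, -0.19825398]), 'wrist_torque': array([-0.01092693,  0.01471948,  0.02262724]), 'gripper_width': 85.42659841032818}
top {'vfov': 52.19990865000703, 'cx': 321.5703291422529, 'cy': 235.44001856151775, 'xyz': array([ 346.09758262,  120.19528118, 1159.13737908]), 'rotation': array([ 0.07966444, -0.07027952, -0.67114148,  0.73367805]), 'shot': 1}
swivel_base [([502.0, -90.0, 52.0], 0.91)]
handle [([509.0, -90.0, 46.0], 0.56)]
turntable_top [([528.0, 276.0, 23.0], 0.68)]
vial_red [([508.0, 323.0, 38.0], 0.71), ([568.
[... 1056 characters left out ...]
70.0, 51.0], 0.58)]
vial_red [([513.0, 334.0, 38.0], 0.56), ([517.0, -66.0, 55.0], 0.37)]
vial_blue [([489.0, 257.0, 37.0], 0.73), ([562.0, 239.0, 38.0], 0.47)]
vial_yellow [([488.0, 255.0, 43.0], 0.49)]
vial_grey [([528.0, 514.0, 9.0], 0.92), ([573.0, 319.0, 40.0], 0.55)]
cap_red []
cap_blue [([561.0, 237.0, 40.0], 0.53)]
cap_yellow [([489.0, 258.0, 38.0], 0.69), ([560.0, 239.0, 40.0], 0.44)]
cap_grey [([528.0, 513.0, 16.0], 0.78), ([575.0, 319.0, 43.0], 0.49)]
dropper [([723.0, -194.0, 47.0], 0.66)]
swivel [([511.0, -67.0, 54.0], 0.83), ([510.0, 330.0, 40.0], 0.22)]
cradle_right_foot [([514.0, -63.0, 55.0], 0.82)]
cradle_left_cap [([522.0, -65.0, 53.0], 0.68), ([498.0, -36.0, 51.0], 0.36)]
```

View pics/top0.png

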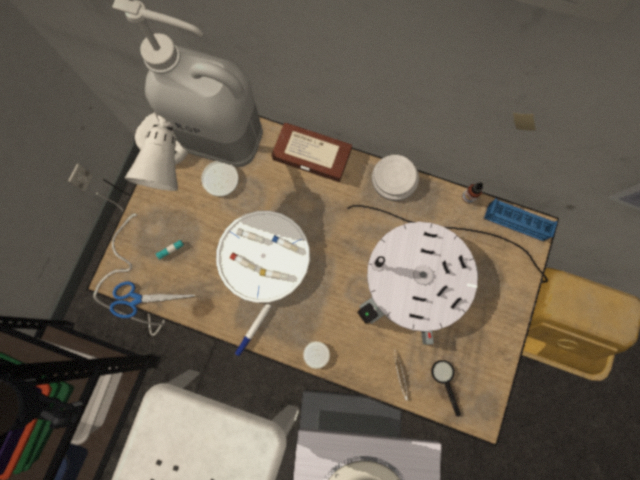

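View pics/side0.png

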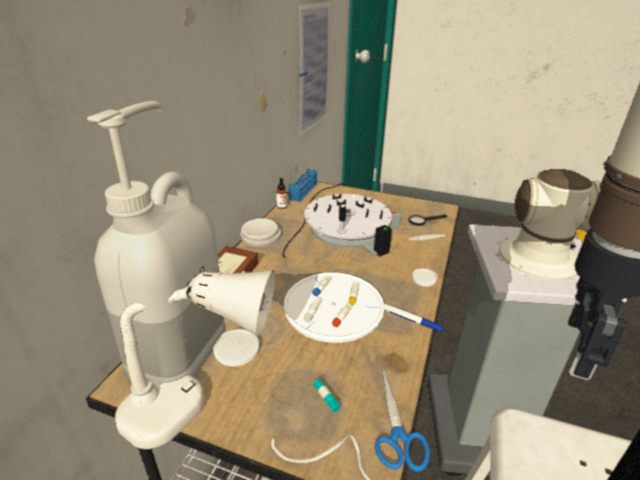

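```bash
python3 - <<'E'
from h import *
p=arm.get_image("top"); save(p,"t1.png",(205,200,325,320),6); save(p,"s1.png",(350,210,490,350),5)
p=arm.get_image("side"); save(p,"t1s.png",(275,265,395,345),6);save(p,"s1s.png",(290,180,410,270),6)
E
```

```text
(no output)
```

View pics/t1.png

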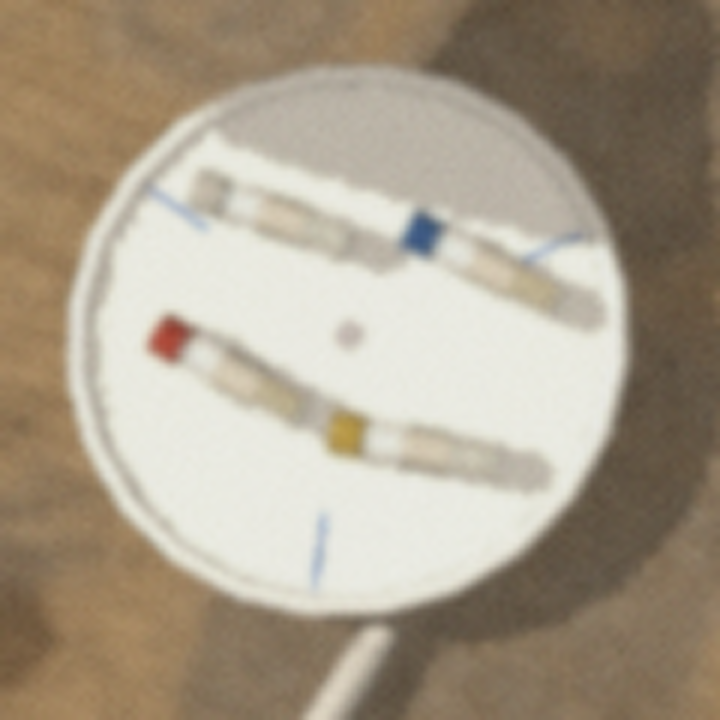

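View pics/s1.png

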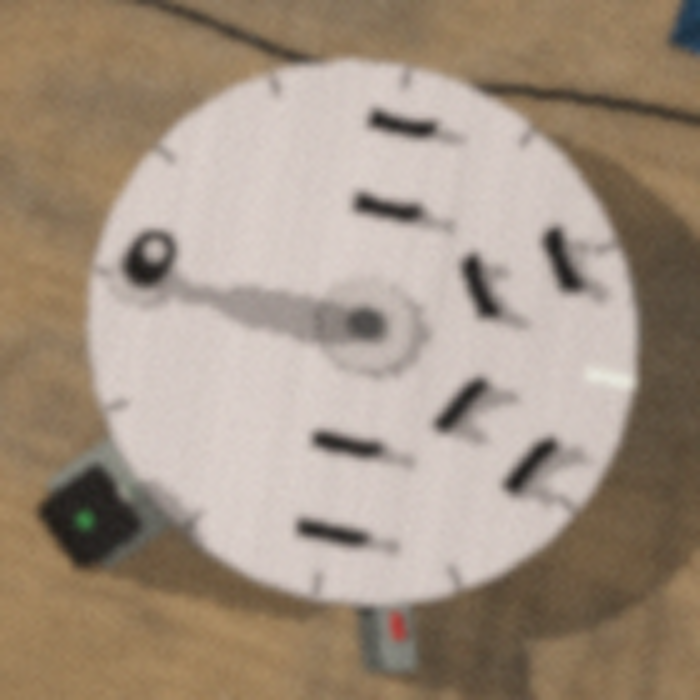

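View pics/t1s.png

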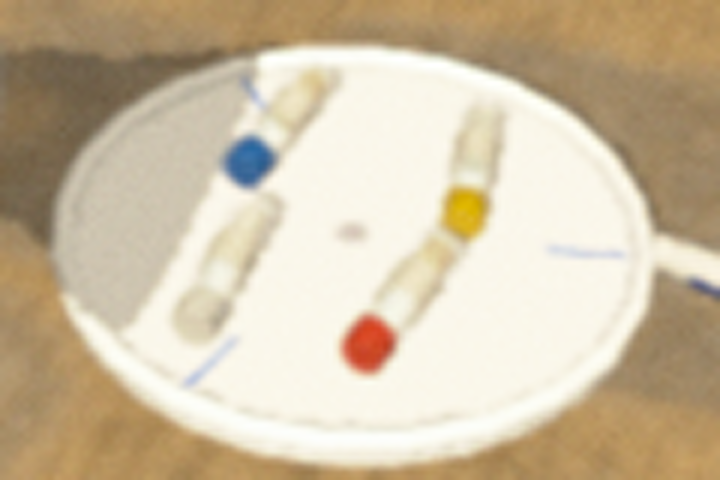

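View pics/s1s.png

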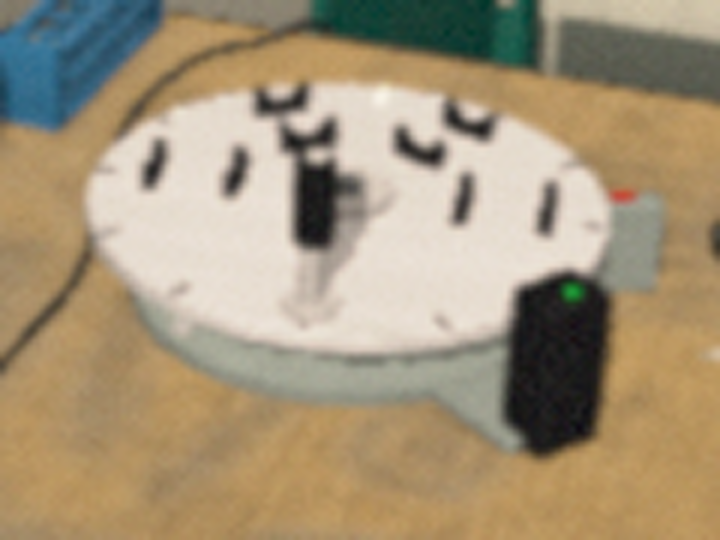

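```bash
python3 - <<'E'
from h import *
p=arm.get_image("top"); q=arm.get_image("side")
T=lambda x,y,z:np.round(atz(p,350+x/5,210+y/5,z),1)
S=lambda x,y,z:np.round(atz(q,290+x/6,180+y/6,z),1)
def circ(P):
    P=np.array(P)[:,:2];A=np.c_[2*P,np.ones(len(P))];s=np.linalg.lstsq(A,(P**2).sum(1),rcond=None)[0]
    return s[:2],np.sqrt(s[2]+s[0]**2+s[1]**2)
print("plate top",circ([T(x,y,52) for x,y in[(90,325),(637,345),(350,58),(390,605),(165,155),(553,150)]]))
print("plate side",circ([S(x,y,52) for x,y in[(86,210),(610,210),(350,82),(360,350),(150,305),(520,130)]]))
print("hub",T(365,323,60),"white",T(612,380,52),"pointer",T(398,627,52),S(622,197,52), "handletop",T(155,246,128),S(318,168,128))
Tt=lambda x,y,z:np.round(atz(p,205+x/6,200+y/6,z),1)
Ss=lambda x,y,z:np.round(atz(q,275+x/6,265+y/6,z),1)
print("tt",circ([Tt(x,y,31) for x,y in[(70,340),(625,340),(350,68),(345,613),(160,145),(540,535)]]),circ([Ss(x,y,31) for x,y in[(57,225),(655,245),(350,47),(350,435)]]))
for n,a,b in[("red",(165,340),(322,415)),("yel",(335,433),(545,472)),("blue",(410,232),(600,310)),("grey",(197,190),(400,255))]:
    A=Tt(*a,34.5);B=Tt(*b,34.5);print(n,A,B,np.linalg.norm(A-B))
for n,a,b in[("red",(368,355),(450,245)),("yel",(463,222),(487,105)),("blue",(245,170),(325,75)),("grey",(195,325),(270,200))]:
    A=Ss(*a,34.5);B=Ss(*b,34.5);print(n,A,B,np.linalg.norm(A-B))
E
```

```text
plate top (array([511.34210201, -91.98028321]), np.float64(123.29461522608872))
plate side (array([510.74050555, -81.30762438]), np.float64(127.47812424938489))
hub [512.6 -90.3  60. ] white [ 497.8 -204.1   52. ] pointer [ 379.8 -112.5   52. ] [ 377.9 -105.4   52. ] handletop [527.3  13.3 128. ] [521.2  24.7 128. ]
tt (array([527.6734101 , 278.17528541]), np.float64(107.90893735180259)) (array([525.02704588, 279.53465946]), np.float64(107.38452610414845))
red [519.1 348.2  34.5] [495.3 284.1  34.5] 68.37579981250674
yel [488.8 278.3  34.5] [481.  196.2  34.5] 82.46969140235704
blue [570.1 258.2  34.5] [545.8 181.2  34.5] 80.74335886003259
grey [579.4 343.3  34.5] [560.6 261.1  34.5] 84.32247624447467
red [516.4 351.4  34.5] [490.4 292.   34.5] 64.8410363890029
yel [486.1 279.   34.5] [478.7 209.3  34.5] 70.09172561722245
blue [567.3 258.3  34.5] [541.9 197.2  34.5] 66.16925267826441
grey [576.4 343.1  34.5] [556.6 274.3  34.5] 71.59245770330838
```

```bash
python3 - <<'E'
from h import *
p=arm.get_image("top"); q=arm.get_image("side")
def ov(p,circs,pts,name,crop,sc):
    im=cv2.cvtColor(p["pixels"],cv2.COLOR_RGB2BGR);x0,y0,x1,y1=crop
    im=cv2.resize(im[y0:y1,x0:x1],None,fx=sc,fy=sc,interpolation=cv2.INTER_CUBIC)
    for x,y,z,r,c in circs:
        for t in np.arange(0,360,4):
            u=(proj(p,[x+r*np.cos(np.radians(t)),y+r*np.sin(np.radians(t)),z])-[x0,y0]+.5)*sc-.5
            cv2.circle(im,tuple(int(v) for v in u),1,c,-1)
    for X,c in pts:
        u=(proj(p,X)-[x0,y0]+.5)*sc; cv2.circle(im,tuple(int(v) for v in u),3,c,-1)
    cv2.imwrite("pics/"+name,im)
C=[(511.5,-90,52,125,(0,0,255)),(527,278,31,106,(0,0,255)),(527,278,26,108,(0,255,0)),(511.5,-90,0,104,(0,255,0))]
ov(p,C,[],"ot.png",(205,200,485,340),2.8)
ov(q,C,[],"os.png",(260,180,430,350),3.5)
E
```

```text
(no output)
```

View pics/ot.png

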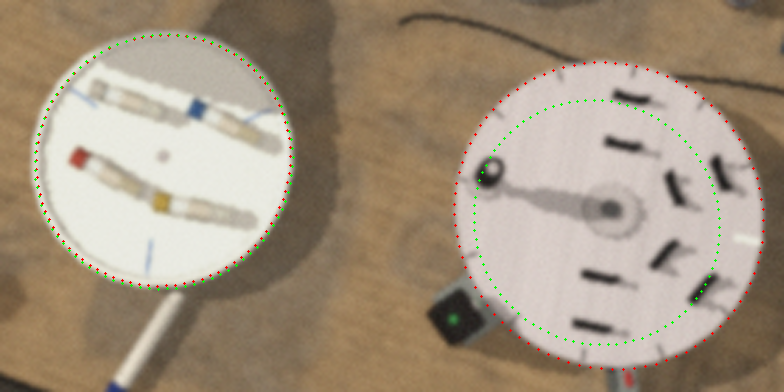

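View pics/os.png

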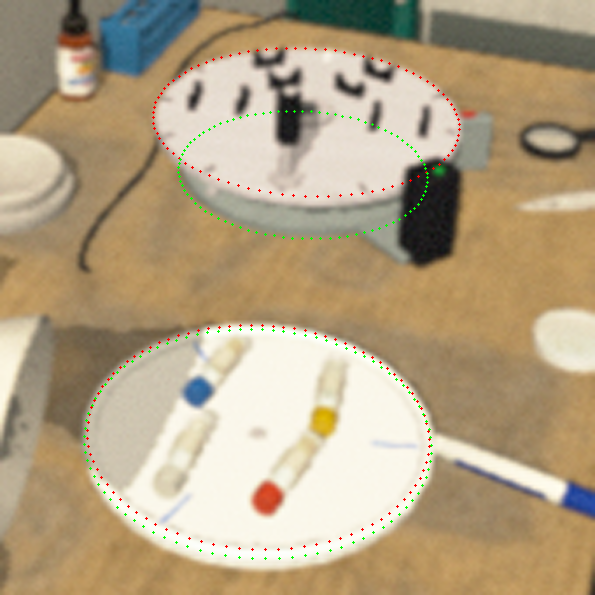

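```bash
python3 - <<'E'
from h import *
p=arm.get_image("top")
T=lambda x,y,z:atz(p,350+x/5,210+y/5,z)
c=np.array([511.4,-91.3])
for n,x,y,z in [("tick",318,580,52),("tick",455,577,52),("tick",195,518,52),("tick",118,404,52),("tick",103,270,52),("tick",166,155,52),("tick",277,85,52),("tick",406,77,52),("tick",530,137,52),("white",612,380,52),("ptr",398,627,52),("ptr",398,627,60),("ptr",398,627,40),("sens",92,518,78),("handle",155,246,128)]:
    d=T(x,y,z)[:2]-c; print(n,np.round(T(x,y,z)[:2],1),np.round(np.hypot(*d),1),np.round(np.degrees(np.arctan2(d[1],d[0]))%360,1))
E
```

```text
tick [397.1 -76.3] 115.3 172.5
tick [ 403.8 -136.8] 116.8 202.9
tick [419.4 -20.2] 116.2 142.3
tick [467.1  17.4] 117.4 112.2
tick [527.5  28.3] 120.7 82.3
tick [583.5   3.1] 118.8 52.6
tick [621.2 -46.1] 118.7 22.4
tick [ 630.3 -105.5] 119.7 353.2
tick [ 606.9 -163.7] 119.8 322.8
white [ 497.8 -204.1] 113.6 263.1
ptr [ 379.8 -112.5] 133.3 189.2
ptr [ 379.5 -110.9] 133.3 188.4
ptr [ 380.2 -115.1] 133.4 190.3
sens [413.7  27.8] 154.0 129.4
handle [527.3  13.3] 105.8 81.3
```

{"name": "play_rows", "arguments": {
  "moves": [
    [[0.53, -0.96, 0], 0, -1],
    [[0.53, -0.96, 0], 0, -1],
    [[0.53, -0.96, 0], 0, -1],
    [[0.53, -0.96, 0], 0, -1],
    [[0.53, -0.96, 0], 0, -1],
    [[0.53, -0.96, 0], 0, -1],
    [[0.53, -0.96, 0], 0, -1]
  ]
}}

```text
clock: 2.82
position: [367.7, 300.6, 405.0]
ee_rot: [0.985, -0.17, 0.0, -0.0]
contact_force: [0.3, -0.2, -0.3]
gripper_width: 85.5
```

{"name": "play_rows", "arguments": {
  "moves": [
    [[0.525, -0.955, -0.2], 0, -1],
    [[0.525, -0.955, -0.2], 0, -1],
    [[0.525, -0.955, -0.2], 0, -1],
    [[0.525, -0.955, -0.2], 0, -1],
    [[0.525, -0.955, -0.2], 0, -1],
    [[0.525, -0.955, -0.2], 0, -1],
    [[0.525, -0.955, -0.2], 0, -1]
  ]
}}

```text
clock: 3.7
position: [526.2, 14.2, 344.1]
ee_rot: [0.985, -0.171, -0.0, -0.0]
contact_force: [0.8, -0.1, 0.4]
gripper_width: 85.2
```

```bash
python3 - <<'E'
from h import *
p=arm.get_image("top"); save(p,"t2.png",(330,180,490,340),4)
q=arm.get_image("side"); save(q,"s2.png",(270,80,430,260),3.5)
s=arm.read_state();X=s["position"];print(X,s["clock"])
for z in(155,173): print(proj(p,X-[0,0,z]),proj(q,X-[0,0,z]))
E
```

```text
[525.42863612  15.2558125  344.90471585] 3.8
[383.49837411 254.98599306] [342.52947035 184.24646241]
[382.44266773 256.50440981] [342.22406868 190.75938549]
```

View pics/t2.png

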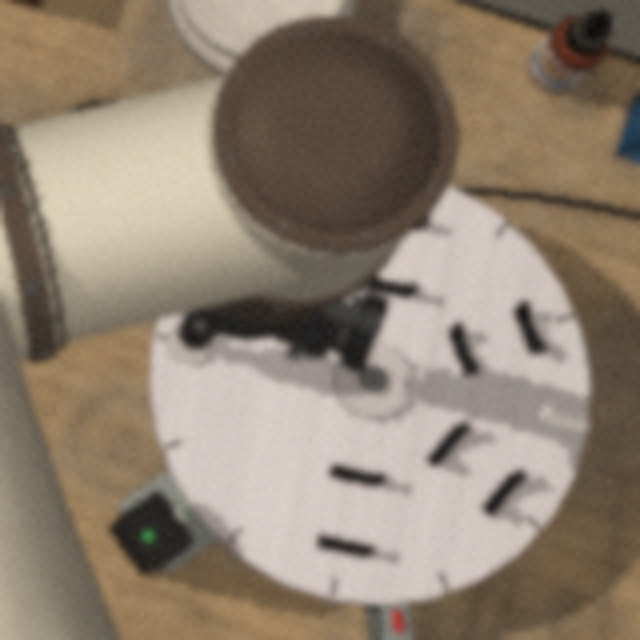

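View pics/s2.png

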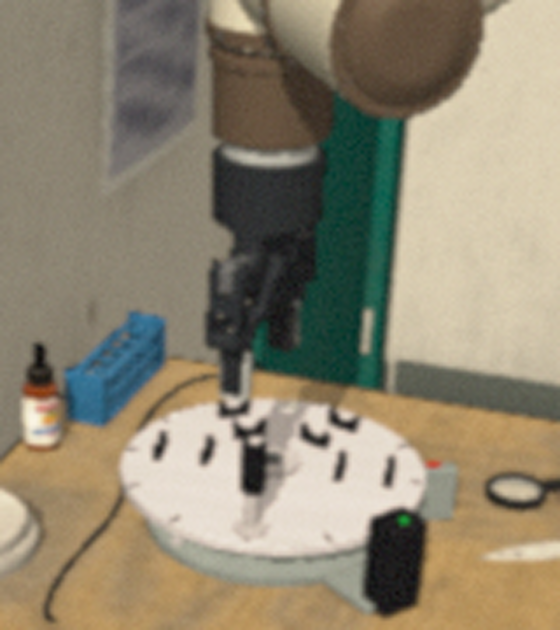

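```bash
python3 - <<'E'
from h import *
p=arm.get_image("top");q=arm.get_image("side")
for X in ([525.3,12.8,128],[525.3,12.8,86],[525.3,16,128],[525.3,12.8,52]): print(X,proj(p,X),proj(q,X))
for n,pp in(("top",p),("side",q)): print(n,[(np.round(r["centre"],0),round(r["conf"],2)) for r in arm.look_for("handle",pp)])
save(q,"s3.png",(310,180,375,240),10); save(p,"t3.png",(360,240,425,300),10)
E
```

```text
[525.3, 12.8, 128] [381.16502972 260.15370129] [341.59499816 205.74228598]
[525.3, 12.8, 86] [378.98066482 263.22686045] [340.92988604 219.89602833]
[525.3, 16, 128] [379.66408385 260.02207809] [341.53733492 206.32082787]
[525.3, 12.8, 52] [377.32992884 265.54926291] [340.40999306 230.95947295]
top [(array([ 486., -110.,   51.]), 0.76)]
side [(array([516., -67.,  52.]), 0.6)]
```

View pics/s3.png

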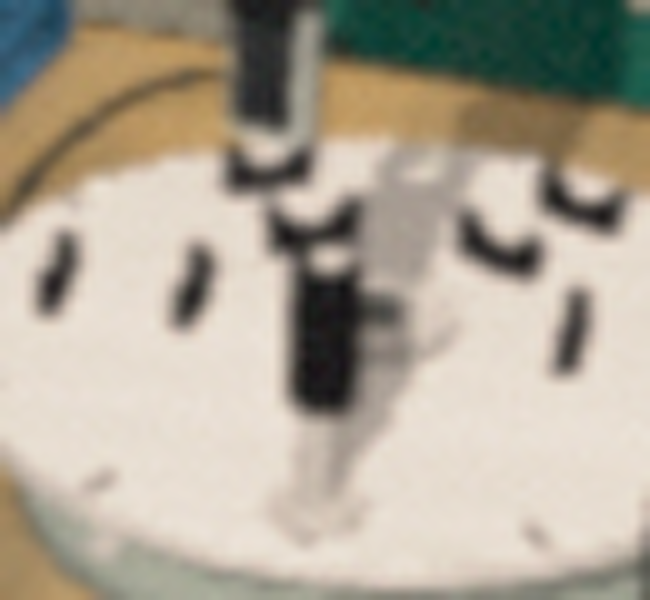

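View pics/t3.png

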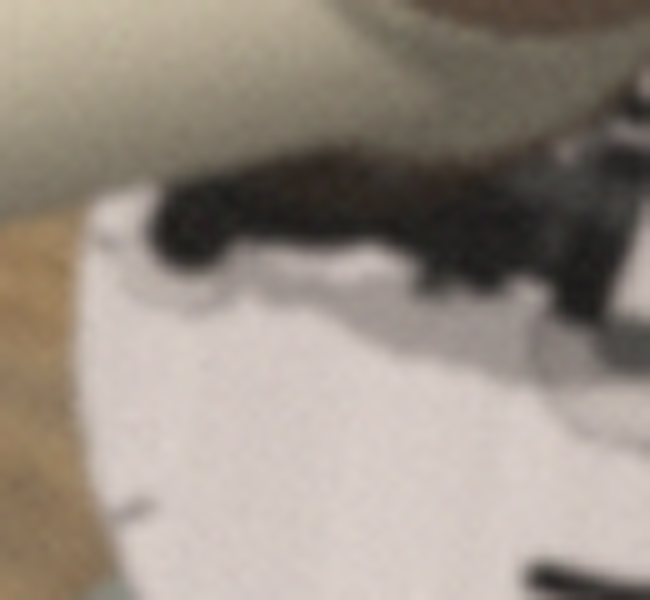

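{"name": "play_rows", "arguments": {
  "moves": [
    [[-0.003, -0.003, -0.12], 0, -1],
    [[-0.003, -0.003, -0.25], 0, -1],
    [[-0.003, -0.003, -0.25], 0, -1],
    [[-0.003, -0.003, -0.25], 0, 0.4],
    [[-0.003, -0.003, -0.25], 0, 1],
    [[-0.003, -0.003, -0.25], 0, 1],
    [[-0.003, -0.003, -0.25], 0, 1],
    [[-0.003, -0.003, -0.25], 0, 1]
  ]
}}

```text
clock: 5.0
position: [524.3, 14.4, 271.5]
ee_rot: [0.986, -0.169, 0.001, -0.001]
contact_force: [-1.3, 0.4, 6.4]
gripper_width: 18.2
```

```bash
python3 - <<'E'
from h import *
q=arm.get_image("side"); save(q,"s4.png",(290,160,410,260),6)
p=arm.get_image("top");save(p,"t4.png",(330,180,490,340),4)
s=arm.read_state();print(s["position"],s["contact_force"],s["gripper_width"])
E
```

```text
[524.3496559   14.41397515 271.47097346] [-1.1036171  -0.3228461   7.04563029] 18.05427621496464
```

View pics/s4.png

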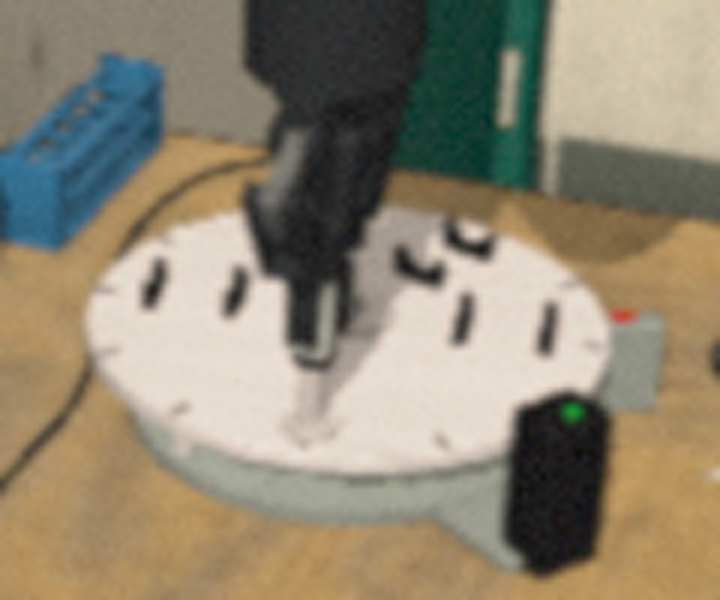

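View pics/t4.png

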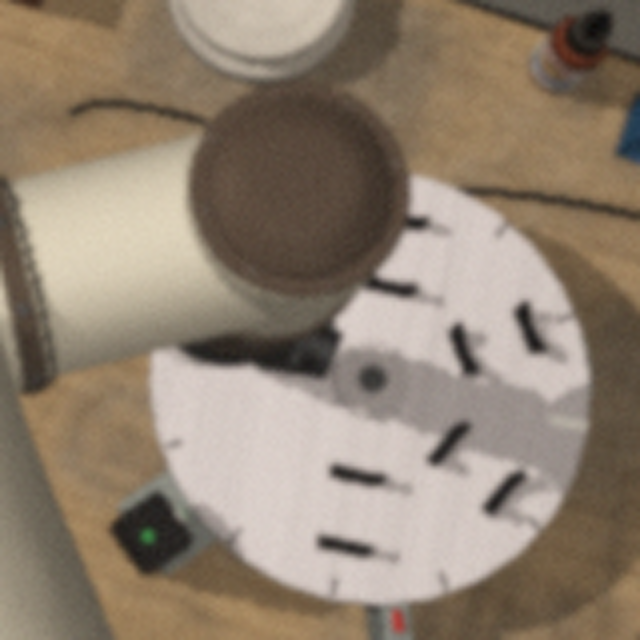

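```bash
cat > arc.py <<'E'
import sys,numpy as np
# arc.py cx cy a0 a1 n : shifts in 30cm units
cx,cy,a0,a1,n=map(float,sys.argv[1:6]); r=105
for k in range(1,int(n)+1):
    a=np.radians(a0+(a1-a0)*k/n); b=np.radians(a0)
    print("[[%.3f, %.3f, 0], 0, 1],"%(r*(np.cos(a)-np.cos(b))/300, r*(np.sin(a)-np.sin(b))/300),end=" ")
print()
E
python3 arc.py 0 0 82.6 9.4 10; python3 -c "
import sys;from h import *;print(arm.read_state()['joints'])"
```

```text
[[0.044, -0.009, 0], 0, 1], [[0.086, -0.023, 0], 0, 1], [[0.127, -0.042, 0], 0, 1], [[0.164, -0.066, 0], 0, 1], [[0.198, -0.095, 0], 0, 1], [[0.228, -0.128, 0], 0, 1], [[0.254, -0.165, 0], 0, 1], [[0.275, -0.205, 0], 0, 1], [[0.290, -0.246, 0], 0, 1], [[0.300, -0.290, 0], 0, 1], 
[ 3.37004079e-01  3.56315001e-01 -4.15636320e-01 -2.37575109e-04
 -7.95980684e-01  8.94806623e-01]
```

{"name": "play_rows", "arguments": {
  "moves": [
    [[0.044, -0.009, 0], 0, 1],
    [[0.086, -0.023, 0], 0, 1],
    [[0.127, -0.042, 0], 0, 1],
    [[0.164, -0.066, 0], 0, 1],
    [[0.198, -0.095, 0], 0, 1],
    [[0.228, -0.128, 0], 0, 1],
    [[0.254, -0.165, 0], 0, 1],
    [[0.275, -0.205, 0], 0, 1],
    [[0.29, -0.246, 0], 0, 1],
    [[0.3, -0.29, 0], 0, 1],
    [[0.3, -0.29, 0], 0, 1]
  ]
}}

```text
clock: 6.48
position: [614.8, -73.7, 271.6]
ee_rot: [0.986, -0.17, 0.002, -0.001]
contact_force: [-0.0, 1.3, 2.5]
gripper_width: 18.2
```

```bash
python3 - <<'E'
from h import *
p=arm.get_image("top");save(p,"t5.png",(340,180,500,340),4)
s=arm.read_state();print(s["position"],s["contact_force"],s["gripper_width"],s["joints"])
E
```

```text
[614.77917494 -73.46094737 271.54691729] [0.92860029 1.71133611 2.79634263] 18.721557982780677 [ 1.42007153e-01  4.93100137e-01 -1.77919840e-01 -7.06656543e-04
 -8.95634136e-01  1.08902677e+00]
```

View pics/t5.png

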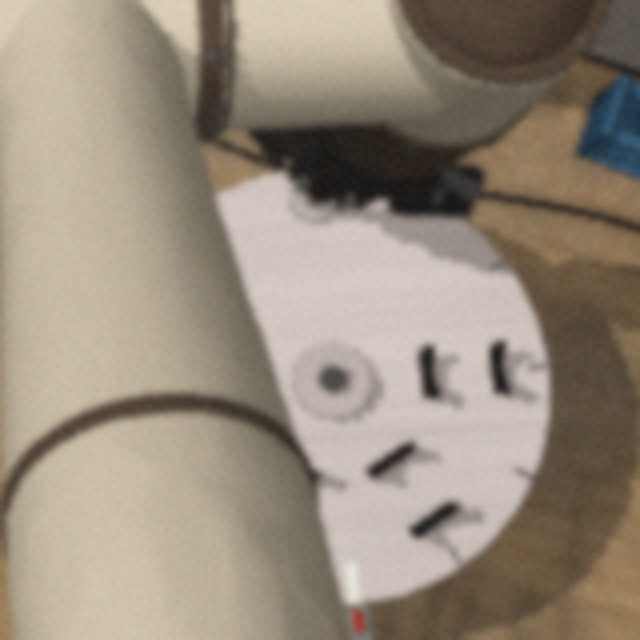

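{"name": "play_rows", "arguments": {
  "moves": [
    [[0, 0, 0], 0, -1],
    [[0, 0, 0], 0, -1],
    [[0, 0, 0], 0, -1],
    [[0, 0, 0], 0, -1],
    [[0, 0, 0.15], 0, -1],
    [[0, 0, 0.3], 0, -1],
    [[-0.3, 0.3, 0.4], 0, -1],
    [[-0.5, 0.5, 0.4], 0, -1],
    [[-0.5, 0.6, 0.4], 0, -1],
    [[-0.5, 0.8, 0.4], 0, -1],
    [[-0.5, 0.8, 0.4], 0, -1],
    [[-0.5, 0.8, 0.4], 0, -1]
  ]
}}

```text
clock: 8.02
position: [464.0, 168.9, 392.0]
ee_rot: [0.986, -0.167, 0.002, -0.001]
contact_force: [1.5, -0.1, 0.5]
gripper_width: 85.1
```

```bash
python3 - <<'E'
from h import *
p=arm.get_image("top");save(p,"t6.png",(200,180,500,340),2.6)
q=arm.get_image("side");save(q,"s6.png",(260,160,420,350),3.5)
s=arm.read_state();print(s["clock"],s["position"],s["gripper_width"])
E
```

```text
8.125 [464.5205851  166.80425724 391.56311346] 85.48217806213337
```

View pics/t6.png

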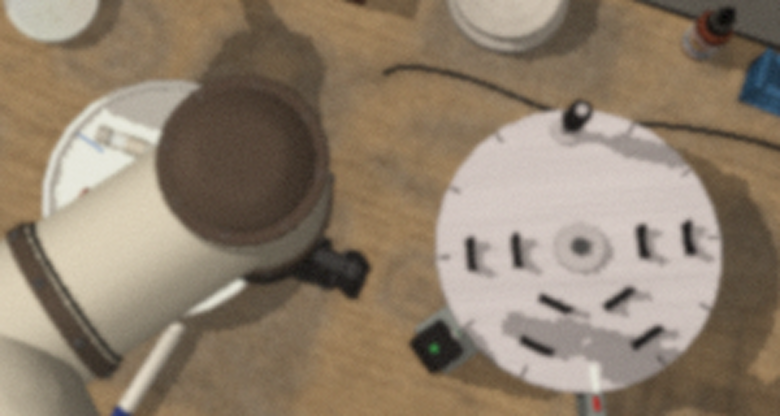

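View pics/s6.png

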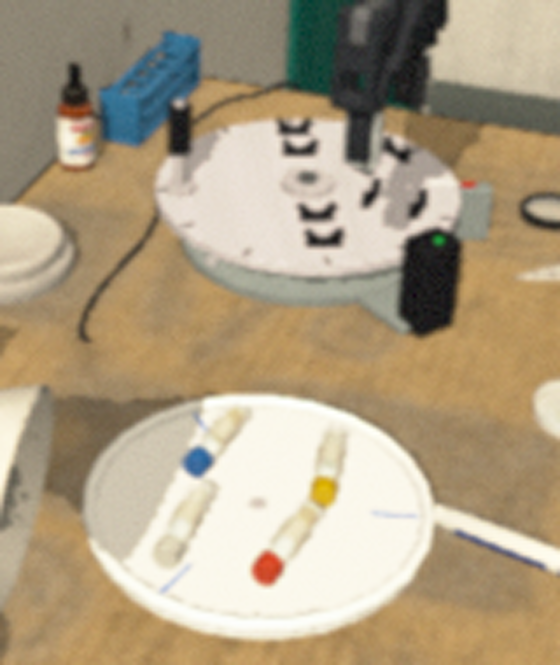

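```bash
python3 - <<'E'
from h import *
p=arm.get_image("top");save(p,"t7.png",(360,215,480,335),6)
c=np.array([510.8,-90]);phi=9.1
for n,a in(("L",90),("ML",150),("MR",210),("R",270)):
  for r in(55,95):
    t=np.radians(a+phi);X=[c[0]+r*np.cos(t),c[1]+r*np.sin(t),60]
    print(n,r,np.round((proj(p,X)-[360,215]+.5)*6))
print(np.round((proj(p,[c[0],c[1],58])-[360,215]+.5)*6))
t=np.radians(phi);print(np.round((proj(p,[c[0]+105*np.cos(t),c[1]+105*np.sin(t),128])-[360,215]+.5)*6),np.round((proj(p,[c[0]-118*np.cos(t),c[1]-118*np.sin(t),52])-[360,215]+.5)*6))
E
```

```text
L 55 [234. 375.]
L 95 [128. 383.]
ML 55 [321. 497.]
ML 95 [277. 595.]
MR 55 [468. 487.]
MR 95 [533. 577.]
R 55 [526. 355.]
R 95 [631. 348.]
[379. 366.]
[384.  51.] [412. 685.]
```

View pics/t7.png

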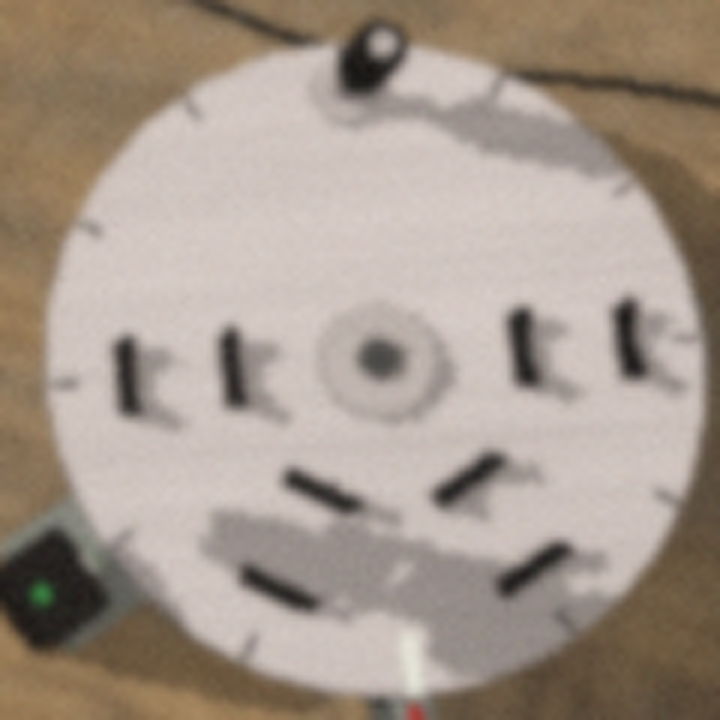

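```bash
python3 - <<'E'
from h import *
from scipy.optimize import least_squares
p=arm.get_image("top");q=arm.get_image("side")
m={(90,55):(235,370),(90,95):(129,377),(150,55):(322,490),(150,95):(280,588),(210,55):(468,480),(210,95):(535,570),(270,55):(525,347),(270,95):(629,338)}
def P(s,a,r,z): t=np.radians(a+s[2]);return [s[0]+r*np.cos(t),s[1]+r*np.sin(t),z]
fun=lambda s:np.concatenate([(proj(p,P(s,a,r,62))-[360,215]+.5)*6-v for (a,r),v in m.items()])
r=least_squares(fun,[511,-90,9]);print(r.x,np.abs(r.fun).max())
# side: crop 260,160 scale 3.5
ms={(90,55):(317,213),(90,95):(323,239),(270,55):(300,147),(270,95):(293,127)}
fun=lambda s:np.concatenate([(proj(q,P(s,a,r,60))-[260,160]+.5)*3.5-v for (a,r),v in ms.items()])
r=least_squares(fun,[511,-90,9]);print(r.x,np.abs(r.fun).max())
# handle top centre
print(atz(p,360+382/6-.5,215+42/6-.5,128),atz(q,260+180/3.5-.5,160+104/3.5-.5,128))
save(p,"tt8.png",(205,200,325,320),6);save(q,"ts8.png",(275,265,395,345),6)
E
```

```text
[513.19887331 -89.44471539   9.55718637] 2.4144650929878253
[510.60893226 -88.16969629   9.31993559] 1.0983636762509548
[617.90306157 -72.33885733 128.        ] [614.18841738 -75.05387381 128.        ]
```

View pics/ts8.png

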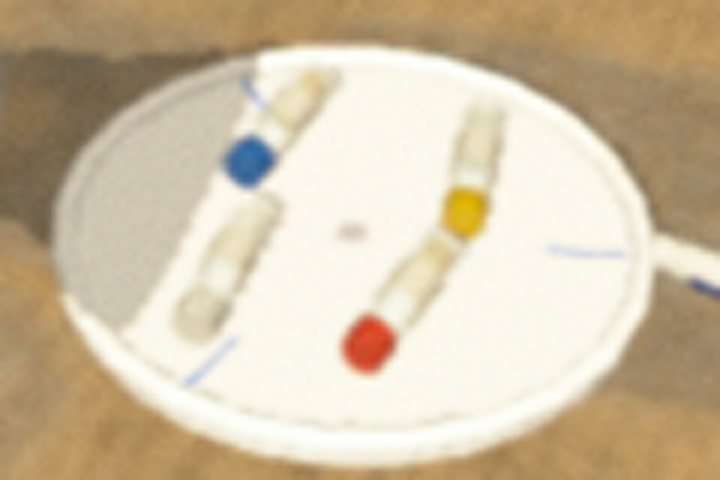

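```bash
cat > vov.py <<'E'
from h import *
OFF={"top":np.array([1.3,-.6,0]),"side":np.array([-1.3,.6,0])}  # camera-measured minus true
def outline(p,cam,cap,yaw,z,crop,sc,im,col):
    d=np.array([np.cos(np.radians(yaw)),np.sin(np.radians(yaw)),0]);n=np.array([-d[1],d[0],0])
    cap=np.array([cap[0],cap[1],z])
    # silhouette of cylinder: sample
    pts=[]
    for s in np.linspace(-66,0,12):
        rr=8.5 if s<-12 else 8.8
        for t in np.linspace(0,2*np.pi,24):
            pts.append((proj(p,cap+d*s+n*rr*np.cos(t)+np.array([0,0,rr*np.sin(t)])+OFF[cam])-[crop[0],crop[1]]+.5)*sc)
    h=cv2.convexHull(np.array(pts,np.float32)).astype(int)
    cv2.polylines(im,[h],True,col,1)
def show(cam,p,vials,crop,sc,name,z=34.5):
    im=cv2.cvtColor(p["pixels"],cv2.COLOR_RGB2BGR);x0,y0,x1,y1=crop
    im=cv2.resize(im[y0:y1,x0:x1],None,fx=sc,fy=sc,interpolation=cv2.INTER_CUBIC)
    for v in vials: outline(p,cam,v[0:2],v[2],v[3] if len(v)>3 else z,crop,sc,im,(0,0,0))
    cv2.imwrite("pics/"+name,im)
E
python3 - <<'E'
from vov import *
V=[(517.8,349.8,68.5),(487.5,278.6,84.3),(568.7,258.2,70.5),(577.9,343.2,75.5)]
q=arm.get_image("side");show("side",q,V,(275,265,395,345),6,"vs.png")
p=arm.get_image("top");show("top",p,V,(205,200,325,320),6,"vt.png")
E
```

```text
(no output)
```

View pics/vs.png

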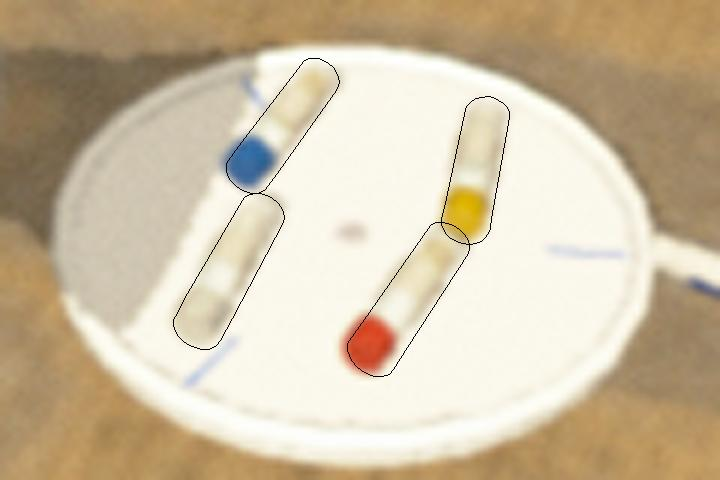

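View pics/vt.png

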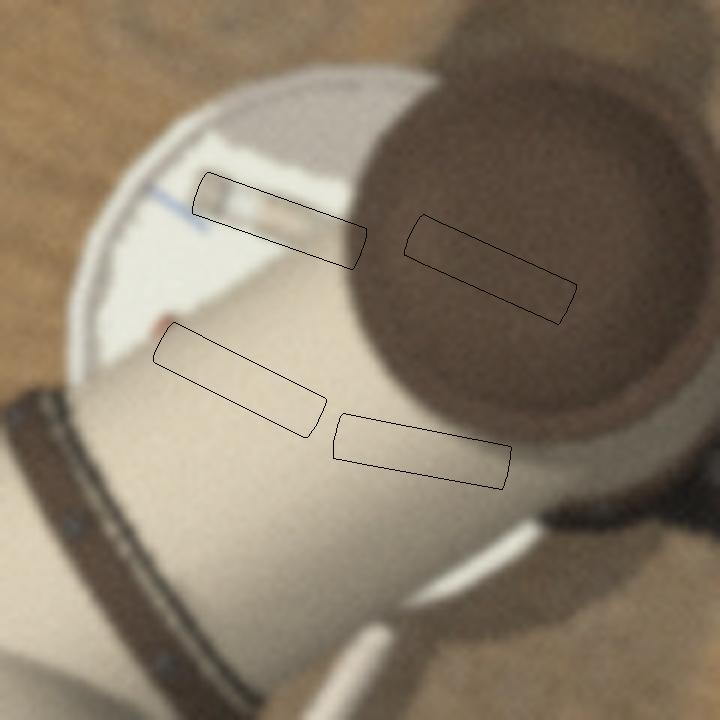

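```bash
python3 - <<'E'
from vov import *
V=[(519,347.5,68.5),(488.5,276.6,84.3),(570,256.5,70.5),(579,341.2,75.8)]
q=arm.get_image("side");show("side",q,V,(275,265,395,345),6,"vs.png")
p=arm.get_image("top");p["pixels"]=cv2.imread("pics/top0.png")[:,:,::-1].copy();show("top",p,V,(205,200,325,320),6,"vt.png")
a=cv2.imread("pics/vs.png");b=cv2.imread("pics/vt.png")
E
```

```text
(no output)
```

View pics/vs.png

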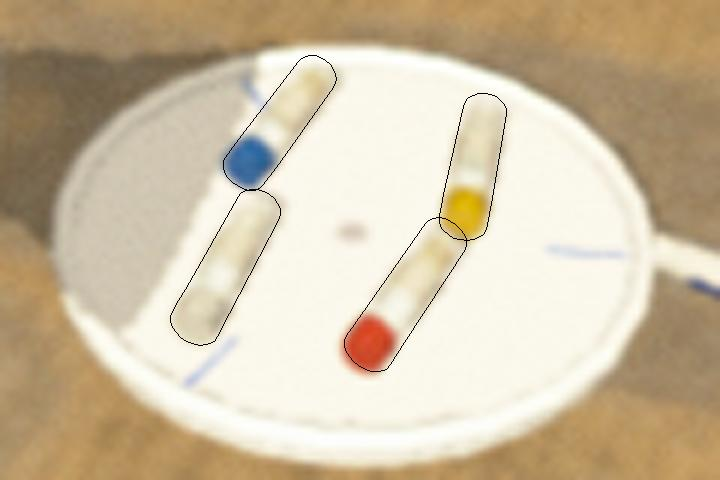

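View pics/vt.png

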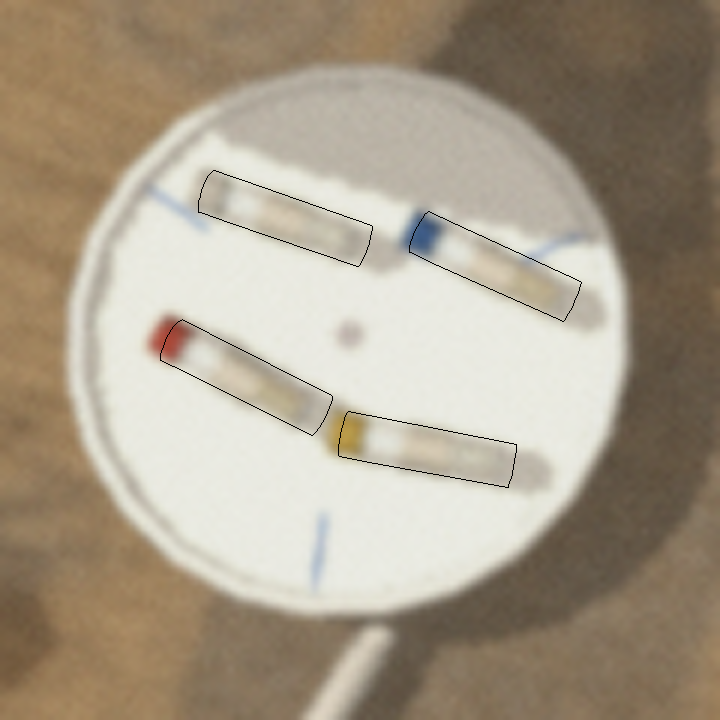

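{"name": "play_rows", "arguments": {
  "moves": [
    [[0.07, 0.25, -0.1], -1, 0],
    [[0.07, 0.25, -0.1], -1, 0],
    [[0.07, 0.25, -0.1], -1, 0],
    [[0.07, 0.25, -0.1], -1, 0]
  ]
}}

```text
clock: 8.98
position: [486.3, 240.7, 361.1]
ee_rot: [0.908, -0.419, 0.002, 0.0]
contact_force: [-0.4, -0.8, -0.3]
gripper_width: 42.8
```

{"name": "play_rows", "arguments": {
  "moves": [
    [[0.04, 0.15, -0.15], -1, 0],
    [[0.04, 0.15, -0.15], -1, 0],
    [[0.04, 0.15, -0.15], -1, 0],
    [[0.04, 0.15, -0.15], -1, 0]
  ]
}}

```text
clock: 9.48
position: [498.4, 285.4, 316.2]
ee_rot: [0.77, -0.638, 0.002, 0.0]
contact_force: [-0.8, 0.1, -0.4]
gripper_width: 42.5
```

```bash
cat > st.py <<'E'
from h import *
import sys
s=arm.read_state();X=s["position"];x,y=s["ee_rot"][:2]
jaw=np.degrees(np.arctan2(y*y-x*x,2*x*y))
jaw=(jaw+90)%180-90
print("t%.2f"%s["clock"],np.round(X,1),"jaw %.1f"%jaw,"w %.1f"%s["gripper_width"],"F",np.round(s["contact_force"],1),"j6 %.2f j1 %.2f"%(s["joints"][5],s["joints"][0]))
a=list(map(float,sys.argv[1:]))
if a:
    t=np.array(a[:3]); print("shift",np.round((t-X)/300,3), "turn",round((((a[3]-jaw)+90)%180-90)/30,3) if len(a)>3 else "")
E
python3 st.py 505.8 316 260 -21.5
```

```text
t9.47 [498.4 285.4 316.2] jaw 10.7 w 42.5 F [-0.8  0.1 -0.4] j6 -0.62 j1 0.80
shift [ 0.025  0.102 -0.187] turn -1.073
```

{"name": "play_rows", "arguments": {
  "moves": [
    [[0.025, 0.102, -0.12], -1, 0],
    [[0.025, 0.102, -0.187], -1, 0],
    [[0.025, 0.102, -0.187], -1, 0],
    [[0.025, 0.102, -0.187], -1, 0]
  ]
}}

```text
clock: 9.98
position: [506.1, 315.7, 260.2]
ee_rot: [-0.58, 0.814, -0.002, -0.001]
contact_force: [0.7, 0.0, -0.4]
gripper_width: 42.8
```

```bash
python3 st.py 505.8 316 202 -21.5; python3 - <<'E'
from vov import *
V=[(519,349.3,68.5)]
q=arm.get_image("side");show("side",q,V,(275,205,395,345),4.2,"a.png")
p=arm.get_image("top");show("top",p,V,(205,200,325,320),5,"b.png")
E
```

```text
t9.97 [506.1 315.7 260.2] jaw -19.1 w 42.8 F [ 0.7  0.  -0.4] j6 -1.16 j1 0.83
shift [-0.001  0.001 -0.194] turn -0.081
```

View pics/a.png

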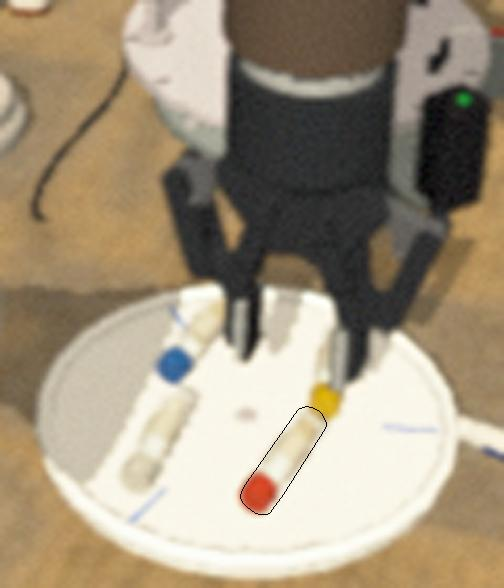

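View pics/b.png

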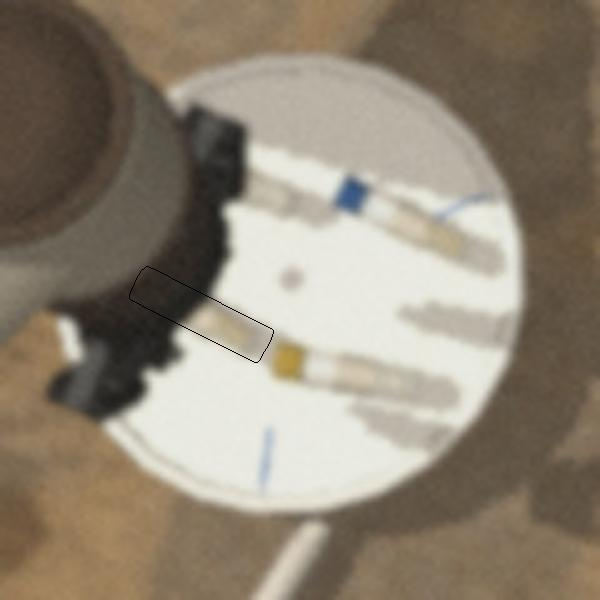

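```bash
python3 - <<'E'
from h import *
q=arm.get_image("side")
for z in (87,97): print((proj(q,[505.8-1.3,316.3,z])-[275,205]+.5)*4.2)
E
```

```text
[292.14302497 373.63858355]
[293.06885378 357.45324722]
```

{"name": "play_rows", "arguments": {
  "moves": [
    [[0, 0.001, -0.1], -0.08, 0],
    [[0, 0.001, -0.19], -0.08, 0],
    [[0, 0.001, -0.19], -0.08, 0],
    [[0, 0.001, -0.19], -0.08, 1],
    [[0, 0.001, -0.19], -0.08, 1],
    [[0, 0.001, -0.19], -0.08, 1],
    [[0, 0.001, -0.19], -0.08, 1],
    [[0, 0.001, -0.19], -0.08, 1]
  ]
}}

```text
clock: 11.12
position: [506.6, 316.7, 205.4]
ee_rot: [-0.563, 0.827, -0.001, 0.001]
contact_force: [-0.1, 1.0, 6.4]
gripper_width: 14.4
```

```bash
python3 st.py; python3 - <<'E'
from h import *
q=arm.get_image("side");save(q,"a.png",(275,205,395,345),4.2)
E
```

```text
t11.12 [506.6 316.7 205.4] jaw -21.5 w 14.4 F [-0.1  1.   6.4] j6 -1.21 j1 0.83
```

View pics/a.png

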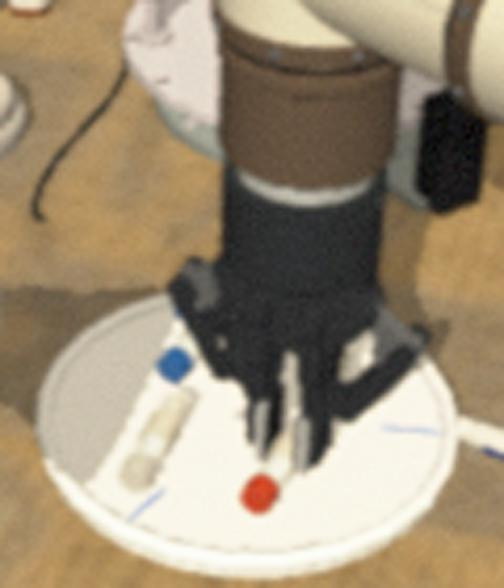

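{"name": "play_rows", "arguments": {
  "moves": [
    [[0, 0, 0], 0, 0.2],
    [[0, 0, 0], 0, 0.2],
    [[0, 0, -0.02], 0, 0.2],
    [[-0.001, 0, -0.021], 0, 0.2],
    [[-0.001, 0, -0.021], 0, 1],
    [[-0.001, 0, -0.021], 0, 1],
    [[-0.001, 0, -0.021], 0, 1],
    [[-0.001, 0, -0.021], 0, 1]
  ]
}}

```text
clock: 12.18
position: [506.6, 317.7, 200.0]
ee_rot: [-0.563, 0.826, -0.001, 0.003]
contact_force: [-2.6, 3.3, 5.5]
gripper_width: 14.7
```

```bash
python3 st.py; python3 - <<'E'
from h import *
q=arm.get_image("side");save(q,"a.png",(275,205,395,345),4.2)
E
```

```text
t12.18 [506.6 317.7 200. ] jaw -21.5 w 14.7 F [-2.6  3.3  5.5] j6 -1.21 j1 0.83
```

View pics/a.png

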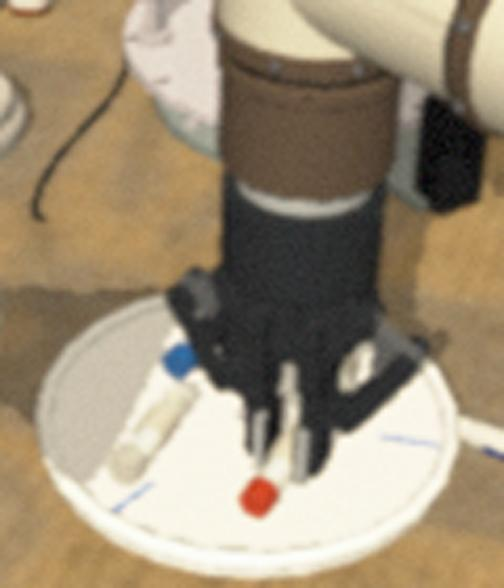

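{"name": "play_rows", "arguments": {
  "moves": [
    [[0, 0, 0.05], 0, 1],
    [[0, 0, 0.1], 0, 1],
    [[0, 0, 0.2], 0, 1],
    [[0, -0.1, 0.35], 0, 1],
    [[0, -0.2, 0.45], 0, 1],
    [[0, -0.3, 0.45], 0.3, 1],
    [[0, -0.4, 0.45], 0.6, 1],
    [[0, -0.55, 0.45], 0.9, 1],
    [[0, -0.7, 0.45], 1, 1],
    [[0, -0.7, 0.45], 1, 1]
  ]
}}

```text
clock: 13.48
position: [505.9, 105.0, 335.8]
ee_rot: [0.757, -0.654, 0.0, -0.003]
contact_force: [0.9, 0.0, -0.7]
gripper_width: 15.0
```

```bash
python3 st.py 499.8 -15 280 9.4; python3 - <<'E'
from h import *
q=arm.get_image("side");save(q,"a.png",(260,80,430,350),2.9)
p=arm.get_image("top");save(p,"b.png",(200,180,500,340),2.6)
E
```

```text
t13.47 [505.9 105.  335.8] jaw 8.3 w 15.0 F [ 0.9  0.  -0.7] j6 -0.37 j1 0.52
shift [-0.02  -0.4   -0.186] turn 0.036
```

View pics/a.png

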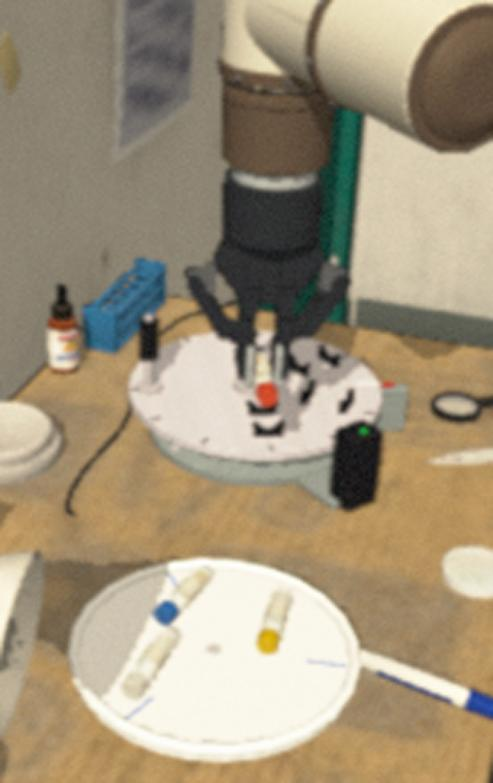

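View pics/b.png

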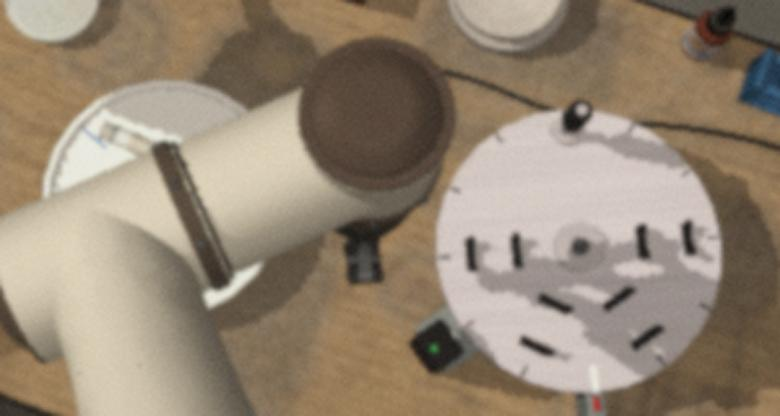

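```bash
cat > held.py <<'E'
from vov import *
import sys
d=float(sys.argv[1]);yo=float(sys.argv[2]);crop=eval(sys.argv[3]) if len(sys.argv)>3 else (310,170,390,240)
s=arm.read_state();X=s["position"];x,y=s["ee_rot"][:2]
yaw=np.degrees(np.arctan2(y*y-x*x,2*x*y))%180+yo
u=np.array([np.cos(np.radians(yaw)),np.sin(np.radians(yaw))])
cap=X[:2]+u*(66-d);print(yaw,cap,X)
for cam in("side",):
    p=arm.get_image(cam);show(cam,p,[(cap[0],cap[1],yaw,X[2]-165.5)],crop,8,"held.png")
E
python3 held.py 30 90
```

```text
98.46466502444329 [501.23119743 142.82955757] [506.53037746 107.22171165 335.74766492]
```

View pics/held.png

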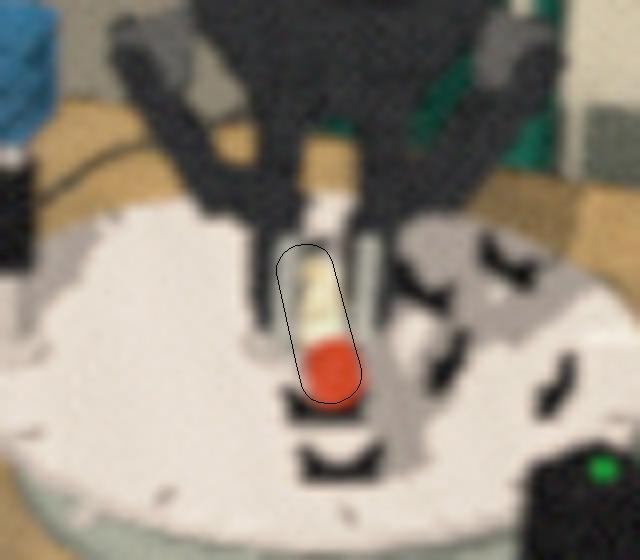

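{"name": "play_rows", "arguments": {
  "moves": [
    [[-0.01, -0.2, 0], 0.03, 1],
    [[-0.022, -0.407, -0.05], 0.03, 1],
    [[-0.022, -0.407, -0.18], 0.03, 1],
    [[-0.022, -0.407, -0.22], 0.03, 1],
    [[-0.022, -0.407, -0.22], 0.03, 1],
    [[-0.022, -0.407, -0.22], 0.03, 1]
  ]
}}

```text
clock: 14.38
position: [500.9, -13.1, 270.8]
ee_rot: [0.764, -0.646, 0.001, -0.004]
contact_force: [0.4, -0.5, 0.3]
gripper_width: 14.9
```

```bash
python3 st.py 499.8 -15 232 9.4; python3 held.py 30 90 "(310,160,390,230)"
```

```text
t14.38 [500.9 -13.1 270.8] jaw 9.6 w 14.9 F [ 0.4 -0.5  0.3] j6 -0.13 j1 0.30
shift [-0.004 -0.006 -0.129] turn -0.005
99.55060103463026 [494.88865166  22.38495184] [500.86172069 -13.11606852 270.7510825 ]
```

View pics/held.png

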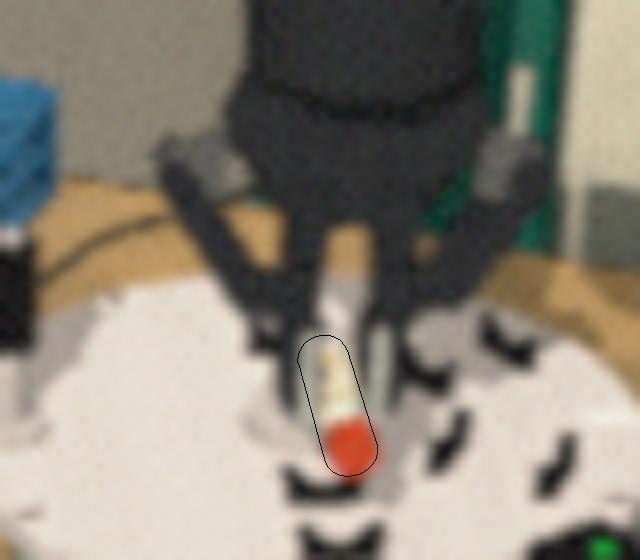

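{"name": "play_rows", "arguments": {
  "moves": [
    [[-0.003, -0.006, -0.06], 0, 1],
    [[-0.003, -0.006, -0.1], 0, 1],
    [[-0.003, -0.006, -0.122], 0, 1],
    [[-0.003, -0.006, -0.125], 0, 1],
    [[-0.003, -0.006, -0.125], 0, 1]
  ]
}}

```text
clock: 15.05
position: [500.1, -15.0, 233.6]
ee_rot: [0.763, -0.646, 0.001, -0.005]
contact_force: [0.9, 0.5, -0.1]
gripper_width: 15.0
```

```bash
python3 st.py 499.8 -15 232 9.4; python3 held.py 30 90 "(310,160,390,230)"
```

```text
t15.05 [500.1 -15.  233.6] jaw 9.5 w 15.0 F [ 0.9  0.5 -0.1] j6 -0.12 j1 0.29
shift [-0.001 -0.    -0.005] turn -0.005
99.5419126249997 [494.08404226  20.50916174] [500.0517278  -14.99276398 233.61163307]
```

View pics/held.png

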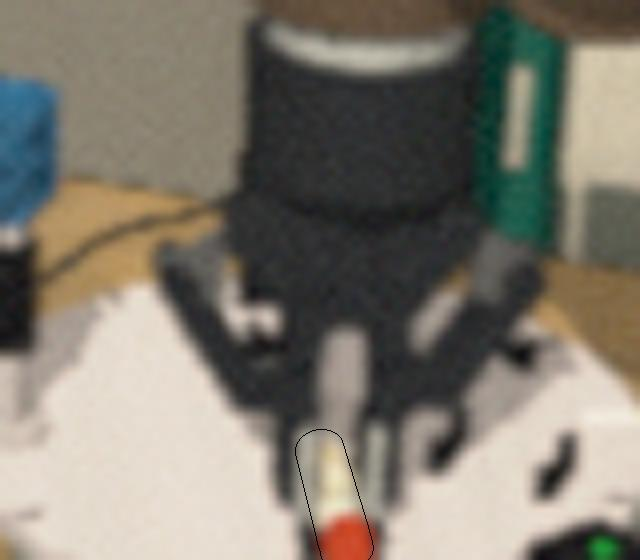

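{"name": "play_rows", "arguments": {
  "moves": [
    [[0, 0, -0.005], 0, 1],
    [[0, 0, -0.006], 0, 1],
    [[0, 0, -0.006], 0, 1]
  ]
}}

```text
clock: 15.48
position: [500.2, -15.0, 232.7]
ee_rot: [0.764, -0.646, 0.002, -0.005]
contact_force: [-1.6, 0.2, 5.7]
gripper_width: 14.7
```

```bash
python3 st.py; python3 - <<'E'
from h import *
q=arm.get_image("side");save(q,"a.png",(300,170,380,250),8)
E
```

```text
t15.47 [500.2 -15.  232.7] jaw 9.6 w 14.7 F [-1.6  0.2  5.7] j6 -0.12 j1 0.29
```

View pics/a.png

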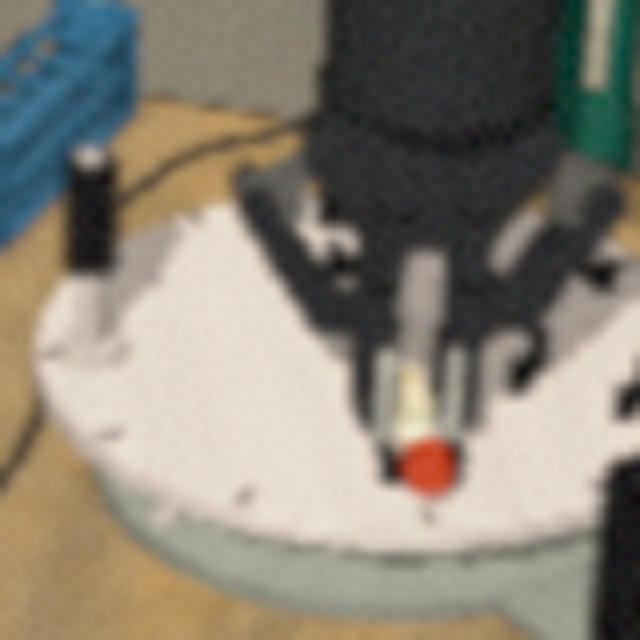

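{"name": "play_rows", "arguments": {
  "moves": [
    [[0, 0, -0.002], 0, 0.4],
    [[0, 0, -0.002], 0, 0.2],
    [[0, 0, -0.002], 0, 0.1],
    [[0, 0, 0], 0, 0.1],
    [[0, 0, 0.05], 0, 0.1],
    [[0, 0, 0.15], 0, 0.1],
    [[0, 0.1, 0.3], 0, 0],
    [[0, 0.25, 0.4], 0, 0],
    [[0, 0.4, 0.4], 0, 0],
    [[0, 0.55, 0.4], 0, 0],
    [[0, 0.6, 0.4], 0, 0]
  ]
}}

```text
clock: 16.9
position: [500.0, 167.0, 352.7]
ee_rot: [0.764, -0.645, 0.002, -0.005]
contact_force: [-0.6, -0.7, -0.4]
gripper_width: 42.7
```

```bash
python3 st.py; python3 - <<'E'
from h import *
q=arm.get_image("side");save(q,"a.png",(270,170,410,350),3.3)
p=arm.get_image("top");save(p,"b.png",(200,190,490,340),2.7)
E
```

```text
t16.90 [500.  167.  352.7] jaw 9.7 w 42.7 F [-0.6 -0.7 -0.4] j6 -0.46 j1 0.63
```

View pics/a.png

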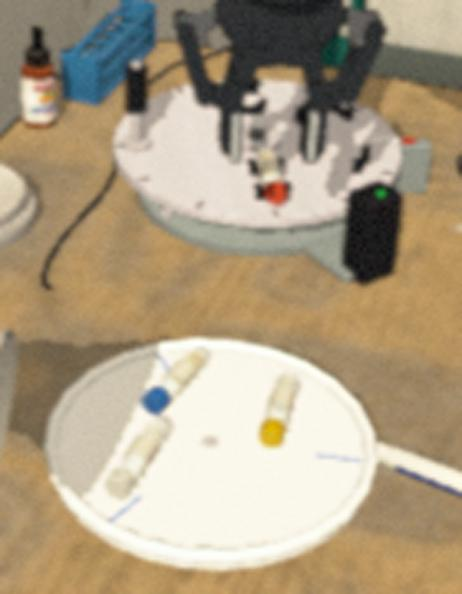

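View pics/b.png

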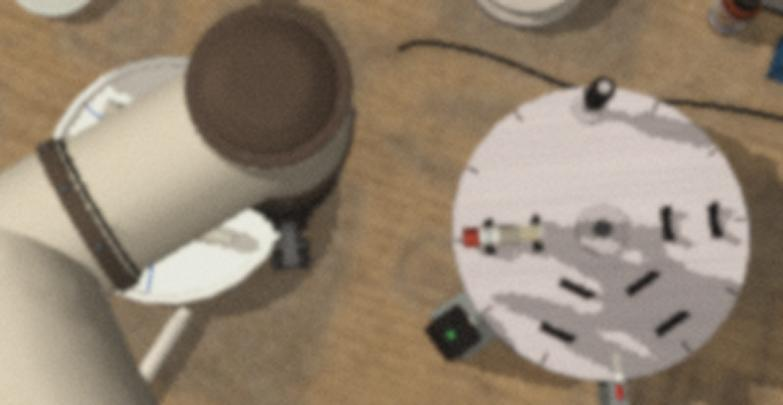

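```bash
python3 - <<'E'
from vov import *
q=arm.get_image("side");save(q,"ts.png",(275,265,395,345),6)
E
```

```text
(no output)
```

View pics/ts.png

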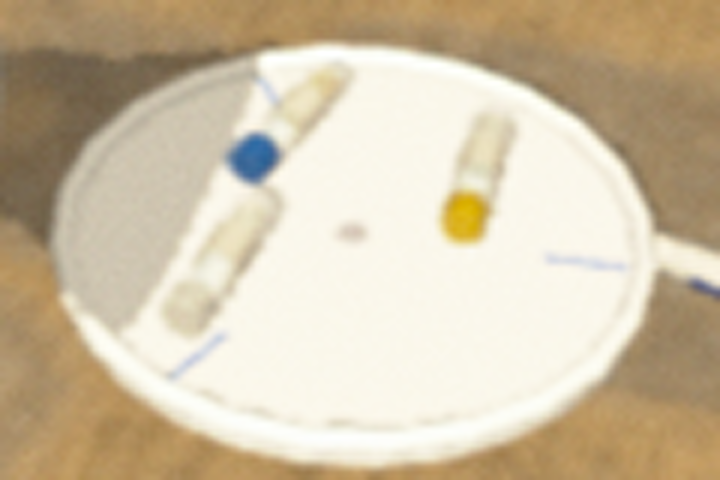

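```bash
cat > rotv.py <<'E'
from vov import *
import sys
C=np.array([526.3,278.8]);V0={"yel":(488.5,277.6,84.3),"blue":(570,257.7,70.5),"grey":(579,342.2,75.8)}
dl=float(sys.argv[1]);out=[]
for n in sys.argv[2].split(","):
    v=V0[n];t=np.radians(dl);M=np.array([[np.cos(t),-np.sin(t)],[np.sin(t),np.cos(t)]])
    w=C+M@(np.array(v[:2])-C);out.append((w[0],w[1],v[2]+dl));print(n,np.round(out[-1],1))
q=arm.get_image("side");show("side",q,out,(275,265,395,345),6,"vs.png")
E
python3 rotv.py -3.5 yel,blue,grey
```

```text
yel [488.5 279.9  80.8]
blue [568.6 255.1  67. ]
grey [582.8 338.9  72.3]
```

View pics/vs.png

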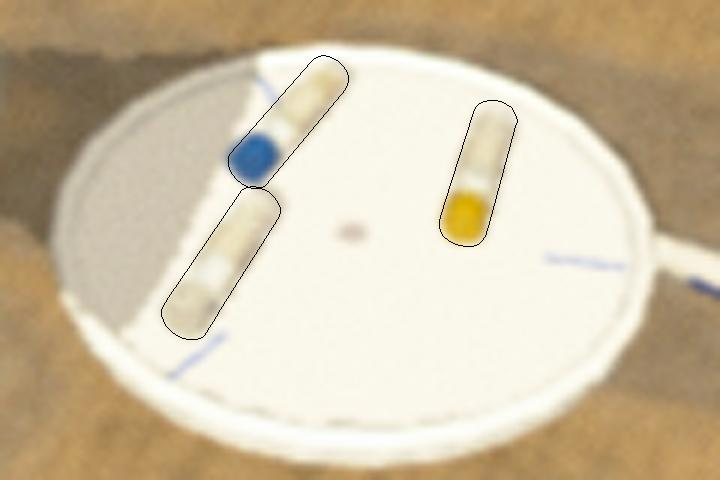

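{"name": "play_rows", "arguments": {
  "moves": [
    [[0.09, 0.09, -0.05], -0.4, 0],
    [[0.18, 0.183, -0.1], -0.8, 0],
    [[0.18, 0.183, -0.2], -1, 0],
    [[0.18, 0.183, -0.3], -1, 0],
    [[0.18, 0.183, -0.3], -1, 0],
    [[0.18, 0.183, -0.3], -1, 0]
  ]
}}

```text
clock: 17.85
position: [554.6, 218.7, 263.6]
ee_rot: [-0.57, 0.822, -0.003, 0.005]
contact_force: [-0.3, 0.5, 0.5]
gripper_width: 42.6
```

```bash
python3 st.py 554.5 222 198.5 -23;python3 rotv.py -3.5 yel,blue,grey; python3 - <<'E'
from vov import *
p=arm.get_image("top");show("top",p,[(568.6,255.1,67,34.5)],(205,200,325,320),5,"b.png")
E
```

```text
t17.85 [554.6 218.7 263.6] jaw -20.5 w 42.6 F [-0.3  0.5  0.5] j6 -1.01 j1 0.65
shift [-0.     0.011 -0.217] turn -0.083
yel [488.5 279.9  80.8]
blue [568.6 255.1  67. ]
grey [582.8 338.9  72.3]
```

View pics/vs.png

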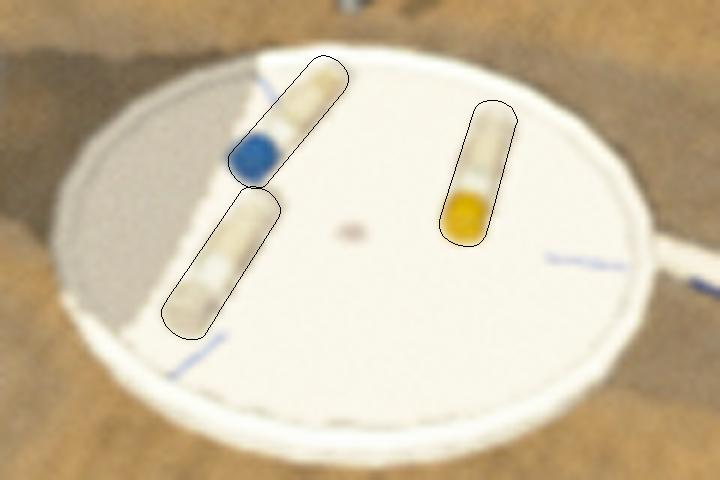

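View pics/b.png

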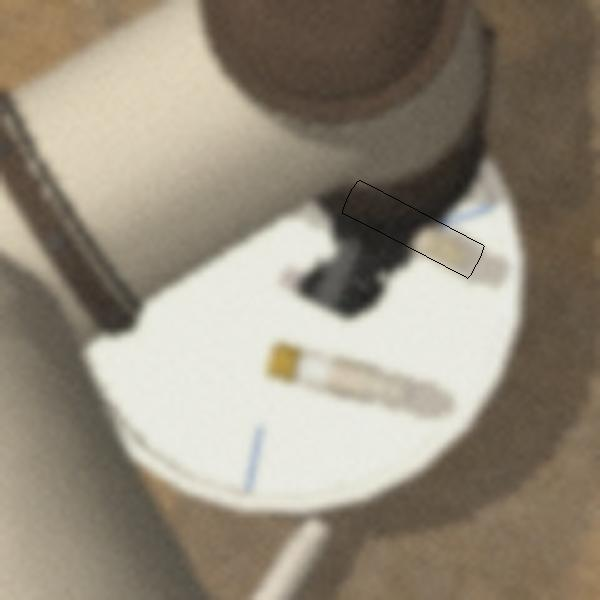

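{"name": "play_rows", "arguments": {
  "moves": [
    [[0, 0.011, -0.1], -0.083, 0],
    [[0, 0.011, -0.18], -0.083, 0],
    [[0, 0.011, -0.216], -0.083, 0],
    [[0, 0.011, -0.217], -0.083, 0],
    [[0, 0.011, -0.217], -0.083, 1],
    [[0, 0.011, -0.217], -0.083, 1],
    [[0, 0.011, -0.217], -0.083, 1],
    [[0, 0.011, -0.217], -0.083, 1]
  ]
}}

```text
clock: 18.95
position: [555.1, 222.7, 200.4]
ee_rot: [-0.552, 0.834, -0.003, 0.007]
contact_force: [0.6, 0.3, 6.0]
gripper_width: 14.8
```

```bash
python3 st.py; python3 - <<'E'
from h import *
q=arm.get_image("side");save(q,"a.png",(275,205,395,345),4.2)
E
```

```text
t18.95 [555.1 222.7 200.4] jaw -22.9 w 14.8 F [0.6 0.3 6. ] j6 -1.06 j1 0.65
```

View pics/a.png

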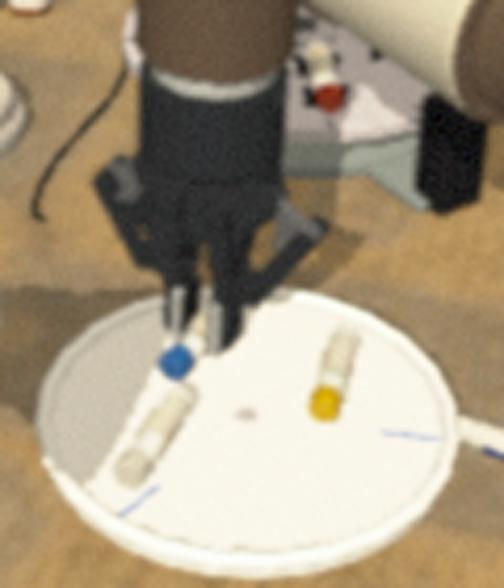

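{"name": "play_rows", "arguments": {
  "moves": [
    [[0, 0, 0.05], 0, 1],
    [[0, 0, 0.12], 0, 1],
    [[0, 0, 0.25], 0.3, 1],
    [[-0.05, -0.1, 0.4], 0.6, 1],
    [[-0.1, -0.25, 0.42], 1, 1],
    [[-0.1, -0.25, 0.42], 1, 1]
  ]
}}

```text
clock: 19.75
position: [523.8, 145.4, 328.2]
ee_rot: [0.749, -0.663, 0.001, -0.008]
contact_force: [0.9, -0.0, -0.1]
gripper_width: 14.4
```

{"name": "play_rows", "arguments": {
  "moves": [
    [[-0.05, -0.15, 0], 0.35, 1],
    [[-0.1, -0.3, 0], 0.7, 1],
    [[-0.15, -0.35, 0], 1, 1],
    [[-0.15, -0.35, 0], 1, 1]
  ]
}}

```text
clock: 20.25
position: [478.2, 39.8, 328.4]
ee_rot: [0.894, -0.448, -0.001, -0.008]
contact_force: [1.0, 0.0, -0.5]
gripper_width: 14.7
```

```bash
python3 st.py 441.8 -62.6 270 69.4;python3 held.py 30 90 "(310,170,400,250)"
```

```text
t20.25 [478.2  39.8 328.4] jaw 36.8 w 14.7 F [ 1.   0.  -0.5] j6 0.23 j1 0.42
shift [-0.121 -0.341 -0.195] turn 1.087
126.7883135968454 [456.62231445  68.60833311] [478.18128395  39.77760585 328.35322356]
```

View pics/held.png

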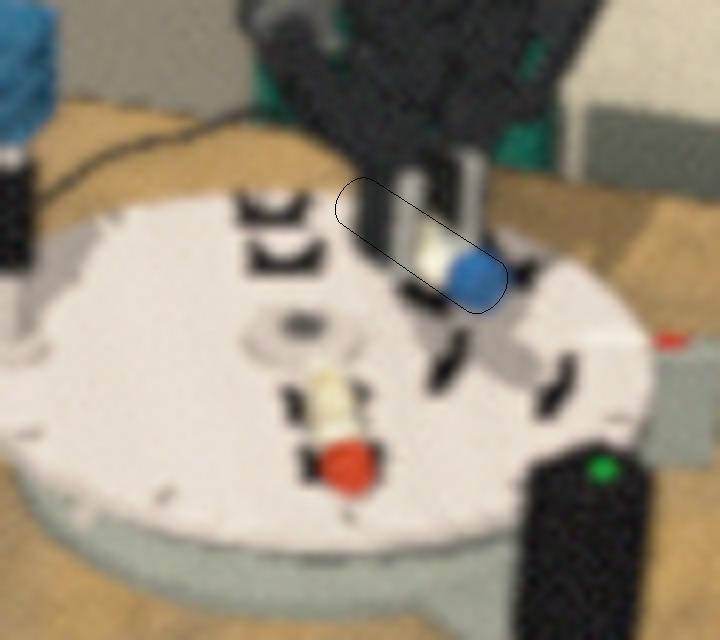

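{"name": "play_rows", "arguments": {
  "moves": [
    [[-0.06, -0.17, 0], 0.35, 1],
    [[-0.121, -0.341, 0], 0.7, 1],
    [[-0.121, -0.341, -0.1], 1, 1],
    [[-0.121, -0.341, -0.19], 1, 1],
    [[-0.121, -0.341, -0.195], 1, 1],
    [[-0.121, -0.341, -0.195], 1, 1]
  ]
}}

```text
clock: 21.05
position: [443.8, -61.1, 270.6]
ee_rot: [0.98, -0.201, -0.002, -0.008]
contact_force: [-0.1, -0.1, -0.4]
gripper_width: 14.7
```

```bash
python3 st.py 441.8 -62.6 233.5 69.4;python3 held.py 30 90 "(310,170,400,250)"
```

```text
t21.05 [443.8 -61.1 270.6] jaw 66.8 w 14.7 F [-0.1 -0.1 -0.4] j6 0.96 j1 0.22
shift [-0.007 -0.005 -0.124] turn 0.085
156.83530852913236 [410.67821324 -46.94030536] [443.77581877 -61.10182039 270.58548172]
```

View pics/held.png

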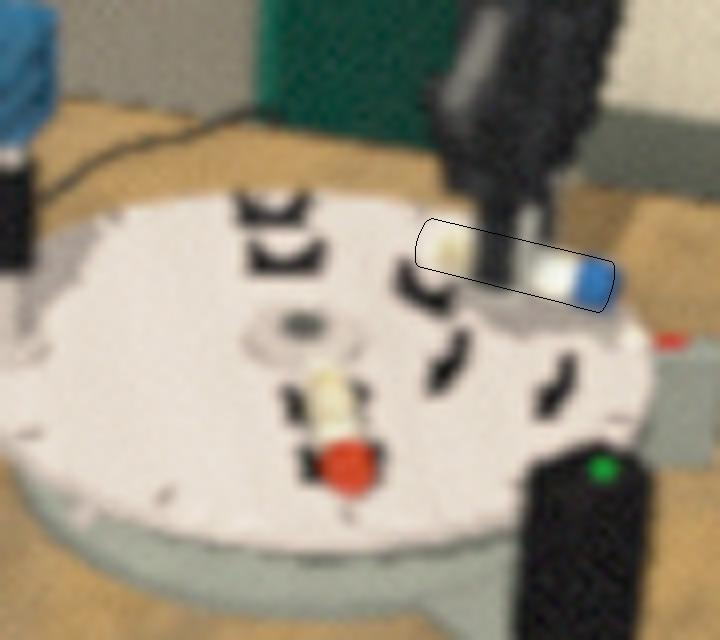

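{"name": "play_rows", "arguments": {
  "moves": [
    [[-0.006, -0.005, -0.03], 0.085, 1],
    [[-0.006, -0.005, -0.08], 0.085, 1],
    [[-0.006, -0.005, -0.115], 0.085, 1],
    [[-0.006, -0.005, -0.125], 0.085, 1],
    [[-0.006, -0.005, -0.13], 0.085, 1],
    [[-0.006, -0.005, -0.13], 0.085, 1]
  ]
}}

```text
clock: 21.85
position: [442.2, -63.5, 234.1]
ee_rot: [0.984, -0.178, -0.002, -0.007]
contact_force: [-3.8, -7.9, 13.8]
gripper_width: 14.5
```

```bash
python3 st.py 441.8 -62.6 233.5 69.4;python3 held.py 30 90 "(310,170,400,250)"
```

```text
t21.85 [442.2 -63.5 234.1] jaw 69.5 w 14.5 F [-3.8 -7.9 13.8] j6 1.01 j1 0.22
shift [-0.001  0.003 -0.002] turn -0.002
159.47229829494646 [408.49230854 -50.92240099] [442.20640788 -63.54616848 234.12744134]
```

View pics/held.png

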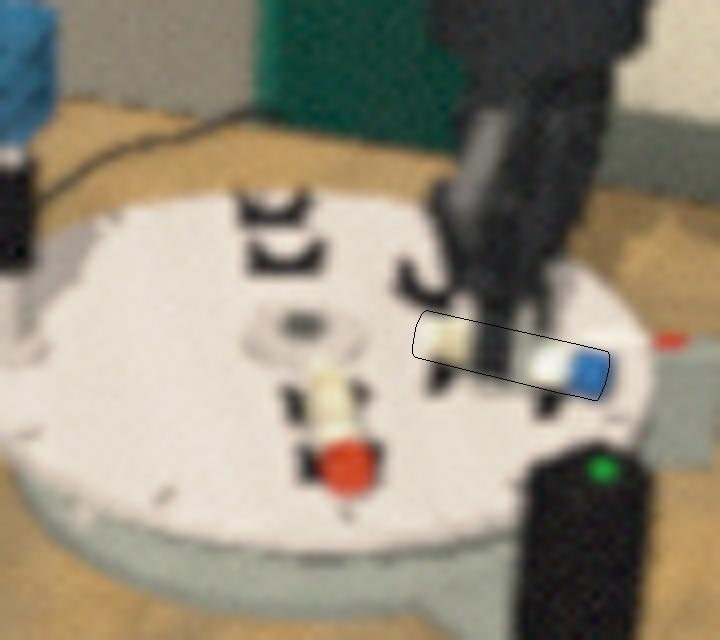

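{"name": "play_rows", "arguments": {
  "moves": [
    [[-0.002, -0.007, 0.0], 0, 1],
    [[-0.002, -0.007, -0.004], 0, 1],
    [[-0.002, -0.007, -0.006], 0, 1],
    [[-0.002, -0.007, -0.006], 0, 1]
  ]
}}

```text
clock: 22.4
position: [441.9, -65.6, 232.7]
ee_rot: [0.984, -0.178, -0.002, -0.007]
contact_force: [-1.0, -1.7, 5.9]
gripper_width: 14.5
```

{"name": "play_rows", "arguments": {
  "moves": [
    [[-0.002, -0.007, 0], 0, 0.4],
    [[-0.002, -0.007, 0], 0, 0.2],
    [[-0.002, -0.007, 0], 0, 0.1],
    [[-0.002, -0.007, 0.01], 0, 0.1],
    [[-0.002, -0.007, 0.06], 0, 0.1],
    [[-0.002, -0.007, 0.15], 0, 0.1],
    [[0, 0, 0.3], 0, 0],
    [[0, 0.1, 0.4], 0, 0],
    [[0, 0.3, 0.4], 0, 0],
    [[0, 0.5, 0.4], 0, 0],
    [[0, 0.7, 0.4], 0, 0],
    [[0, 0.7, 0.4], 0, 0]
  ]
}}

```text
clock: 23.9
position: [441.9, 147.8, 352.9]
ee_rot: [0.985, -0.175, -0.001, -0.007]
contact_force: [-0.5, -0.2, -0.6]
gripper_width: 42.9
```

```bash
python3 st.py; python3 - <<'E'
from h import *
q=arm.get_image("side");save(q,"a.png",(270,170,410,350),3.3)
p=arm.get_image("top");save(p,"b.png",(200,190,490,340),2.7)
E
python3 rotv.py -5 yel,grey
```

```text
t23.90 [441.9 147.8 352.9] jaw 69.8 w 42.9 F [-0.5 -0.2 -0.6] j6 0.56 j1 0.67
yel [488.5 280.9  79.3]
grey [584.3 337.4  70.8]
```

View pics/a.png

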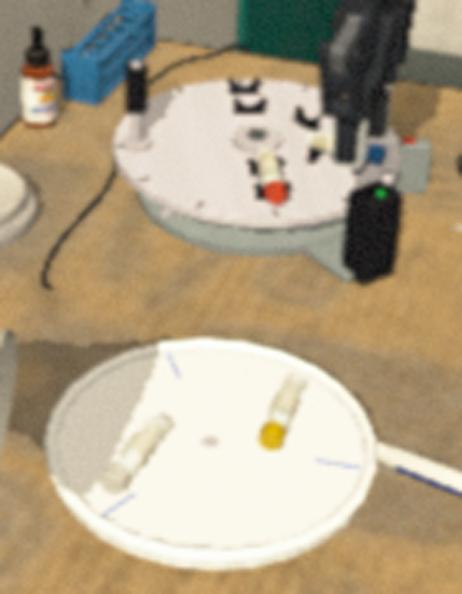

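View pics/b.png

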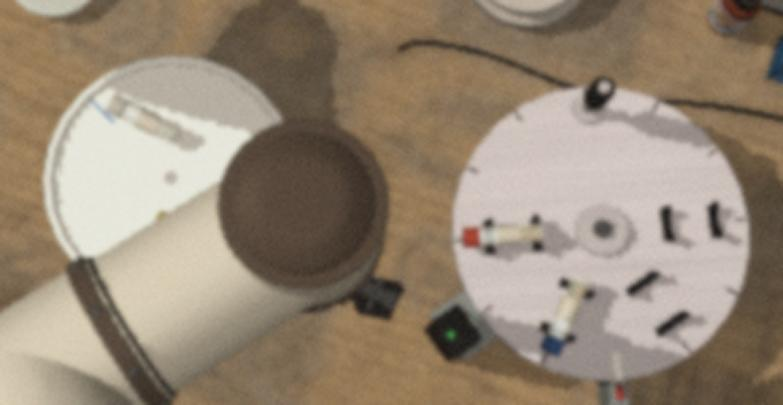

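View pics/vs.png

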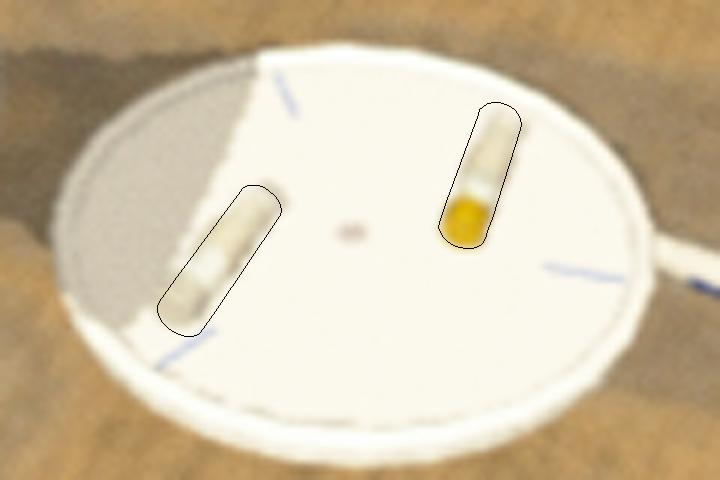

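```bash
python3 rotv.py -6.8 yel,grey
```

```text
yel [488.6 282.1  77.5]
grey [586.1 335.5  69. ]
```

View pics/vs.png

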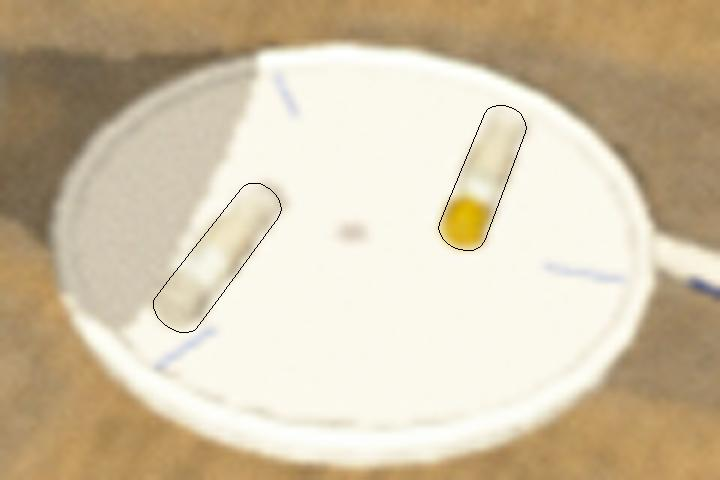

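{"name": "play_rows", "arguments": {
  "moves": [
    [[0.02, 0.1, 0], -0.35, 0],
    [[0.04, 0.15, 0], -0.7, 0],
    [[0.05, 0.15, 0], -1, 0],
    [[0.05, 0.15, 0], -1, 0]
  ]
}}

```text
clock: 24.6
position: [457.0, 187.3, 352.5]
ee_rot: [0.904, -0.427, -0.0, -0.007]
contact_force: [0.2, 0.4, 0.3]
gripper_width: 42.6
```

{"name": "play_rows", "arguments": {
  "moves": [
    [[0.04, 0.1, -0.05], -0.35, 0],
    [[0.06, 0.14, -0.1], -0.7, 0],
    [[0.06, 0.14, -0.15], -1, 0],
    [[0.06, 0.14, -0.2], -1, 0]
  ]
}}

```text
clock: 25.1
position: [475.0, 228.4, 291.9]
ee_rot: [0.764, -0.646, 0.002, -0.006]
contact_force: [-0.6, 0.1, 0.4]
gripper_width: 42.6
```

```bash
python3 st.py 481.1 245.8 250 -12
```

```text
t25.10 [475.  228.4 291.9] jaw 9.6 w 42.6 F [-0.6  0.1  0.4] j6 -0.59 j1 0.76
shift [ 0.02   0.058 -0.14 ] turn -0.719
```

{"name": "play_rows", "arguments": {
  "moves": [
    [[0.02, 0.058, -0.07], -0.35, 0],
    [[0.02, 0.058, -0.14], -0.72, 0],
    [[0.02, 0.058, -0.14], -0.72, 0],
    [[0.02, 0.058, -0.14], -0.72, 0]
  ]
}}

```text
clock: 25.6
position: [481.3, 245.5, 250.6]
ee_rot: [-0.631, 0.776, -0.003, 0.007]
contact_force: [0.6, 0.8, 0.5]
gripper_width: 42.8
```

```bash
python3 st.py 481.1 245.8 198.5 -12; python3 - <<'E'
from vov import *
q=arm.get_image("side");show("side",q,[(488.6,281,78,34.5)],(275,205,395,345),4.2,"a.png")
p=arm.get_image("top");show("top",p,[(488.6,281,78,34.5)],(205,200,325,320),5,"b.png")
E
```

```text
t25.60 [481.3 245.5 250.6] jaw -11.8 w 42.8 F [0.6 0.8 0.5] j6 -0.99 j1 0.77
shift [-0.001  0.001 -0.174] turn -0.007
```

View pics/a.png

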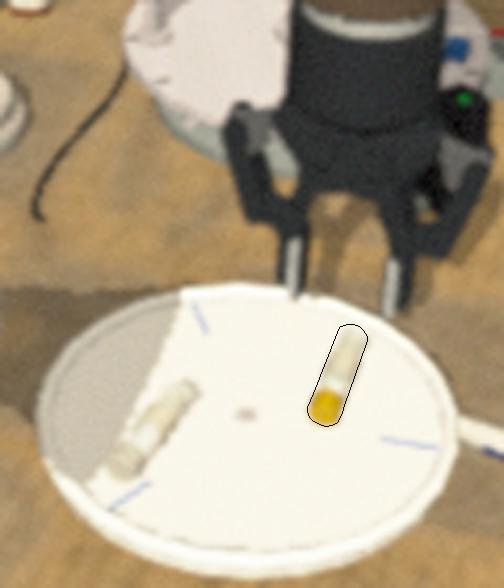

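View pics/b.png

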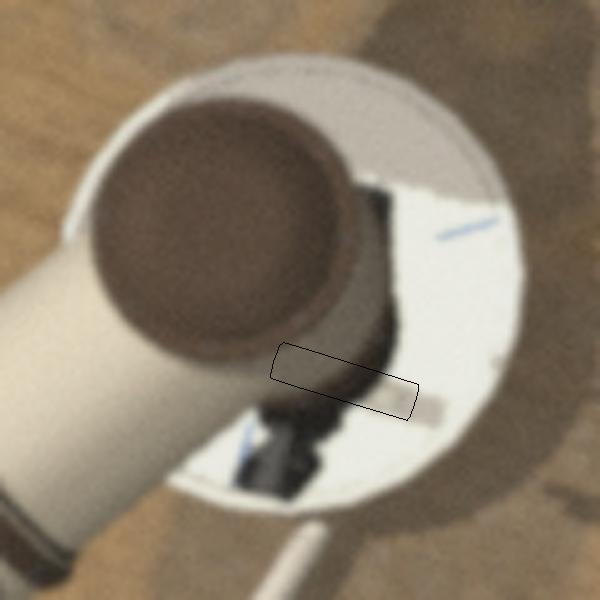

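{"name": "play_rows", "arguments": {
  "moves": [
    [[-0.001, 0.002, -0.08], 0, 0],
    [[-0.001, 0.002, -0.15], 0, 0],
    [[-0.001, 0.002, -0.174], 0, 0],
    [[-0.001, 0.002, -0.174], 0, 0],
    [[-0.001, 0.002, -0.174], 0, 1],
    [[-0.001, 0.002, -0.174], 0, 1],
    [[-0.001, 0.002, -0.174], 0, 1],
    [[-0.001, 0.002, -0.174], 0, 1]
  ]
}}

```text
clock: 26.7
position: [481.0, 246.2, 200.0]
ee_rot: [-0.63, 0.776, -0.003, 0.007]
contact_force: [-1.5, -1.4, 5.4]
gripper_width: 14.7
```

```bash
python3 st.py; python3 held.py 30 90 "(310,265,390,325)"
```

```text
t26.70 [481.  246.2 200. ] jaw -11.9 w 14.7 F [-1.5 -1.4  5.4] j6 -0.99 j1 0.78
258.13813923402677 [473.56679022 210.96729017] [480.96669067 246.19854722 200.03065557]
```

View pics/held.png

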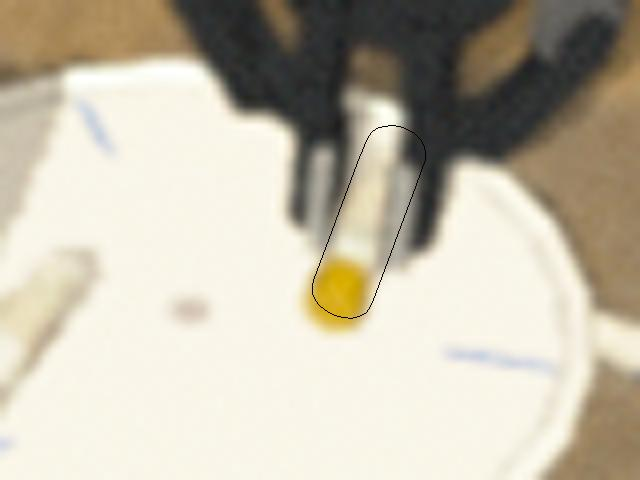

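{"name": "play_rows", "arguments": {
  "moves": [
    [[0, 0, 0.05], 0, 1],
    [[0, 0, 0.12], 0, 1],
    [[0, 0, 0.22], 0, 1],
    [[0, 0, 0.3], 0, 1],
    [[0, 0, 0.3], 0, 1]
  ]
}}

```text
clock: 27.38
position: [481.4, 246.7, 293.2]
ee_rot: [-0.63, 0.776, -0.003, 0.011]
contact_force: [0.3, 0.1, -0.6]
gripper_width: 14.5
```

```bash
python3 st.py; python3 held.py 30 -90 "(310,205,390,275)"
```

```text
t27.38 [481.4 246.7 293.2] jaw -11.8 w 14.5 F [ 0.3  0.1 -0.6] j6 -0.99 j1 0.78
78.16814610275097 [488.82417357 281.89223668] [481.4427254 246.657109  293.1512124]
```

View pics/held.png

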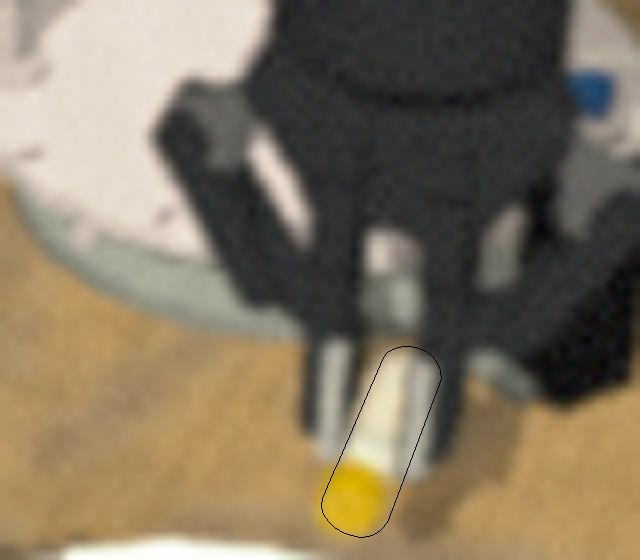

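{"name": "play_rows", "arguments": {
  "moves": [
    [[0, -0.1, 0.1], 0.35, 1],
    [[-0.02, -0.25, 0.15], 0.7, 1],
    [[-0.02, -0.3, 0.15], 1, 1],
    [[-0.02, -0.3, 0.15], 1, 1]
  ]
}}

```text
clock: 27.92
position: [474.6, 155.2, 335.9]
ee_rot: [0.809, -0.588, -0.0, -0.009]
contact_force: [0.8, 1.1, 0.4]
gripper_width: 14.4
```

{"name": "play_rows", "arguments": {
  "moves": [
    [[0, -0.1, 0], 0.35, 1],
    [[-0.02, -0.25, 0], 0.7, 1],
    [[-0.02, -0.3, 0], 1, 1],
    [[-0.02, -0.3, 0], 1, 1]
  ]
}}

```text
clock: 28.42
position: [468.7, 65.2, 335.3]
ee_rot: [0.932, -0.361, -0.003, -0.008]
contact_force: [-0.0, -0.3, -0.3]
gripper_width: 14.5
```

{"name": "play_rows", "arguments": {
  "moves": [
    [[0, -0.1, 0], 0.35, 1],
    [[-0.02, -0.25, 0], 0.7, 1],
    [[-0.02, -0.3, 0], 1, 1],
    [[-0.02, -0.3, 0], 1, 1]
  ]
}}

```text
clock: 28.92
position: [463.1, -24.6, 334.8]
ee_rot: [0.994, -0.11, -0.005, -0.007]
contact_force: [-0.9, -0.9, 0.0]
gripper_width: 14.7
```

{"name": "play_rows", "arguments": {
  "moves": [
    [[0, -0.1, 0], 0.35, 1],
    [[-0.02, -0.25, 0], 0.7, 1],
    [[-0.02, -0.3, 0], 1, 1],
    [[-0.02, -0.3, 0], 1, 1]
  ]
}}

```text
clock: 29.42
position: [457.6, -114.2, 334.5]
ee_rot: [0.989, 0.148, -0.007, -0.005]
contact_force: [0.0, -0.1, -0.6]
gripper_width: 14.8
```

```bash
python3 st.py 454 -138.1 270 129.9;python3 held.py 30 90 "(310,140,400,220)"
```

```text
t29.43 [ 457.6 -114.2  334.5] jaw -73.0 w 14.8 F [ 0.  -0.1 -0.6] j6 1.78 j1 0.10
shift [-0.012 -0.08  -0.215] turn 0.763
197.02027590823474 [ 423.18803734 -124.77412287] [ 457.61128166 -114.2365591   334.49098699]
```

View pics/held.png

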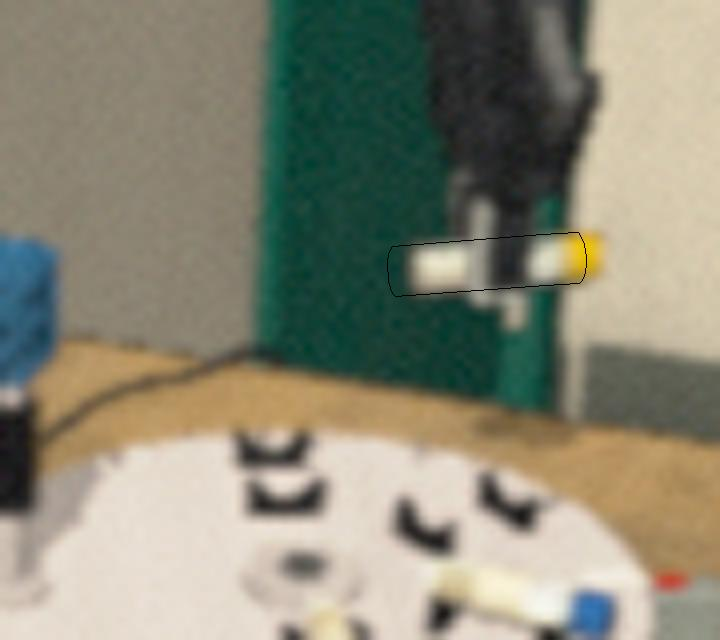

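{"name": "play_rows", "arguments": {
  "moves": [
    [[-0.006, -0.07, -0.05], 0.38, 1],
    [[-0.006, -0.075, -0.12], 0.76, 1],
    [[-0.006, -0.075, -0.19], 0.76, 1],
    [[-0.006, -0.075, -0.215], 0.76, 1],
    [[-0.006, -0.075, -0.215], 0.76, 1]
  ]
}}

```text
clock: 30.1
position: [456.2, -135.5, 269.9]
ee_rot: [0.94, 0.341, -0.008, -0.004]
contact_force: [-0.3, 0.1, -0.2]
gripper_width: 14.4
```

```bash
python3 st.py 455.7 -136.8 232 129.9;python3 held.py 26 90 "(310,150,400,230)"
```

```text
t30.10 [ 456.2 -135.5  269.9] jaw -50.2 w 14.4 F [-0.3  0.1 -0.2] j6 2.22 j1 0.05
shift [-0.002 -0.004 -0.126] turn 0.002
219.82600640448152 [ 425.46880384 -161.15329512] [ 456.18851985 -135.5349609   269.93693765]
```

View pics/held.png

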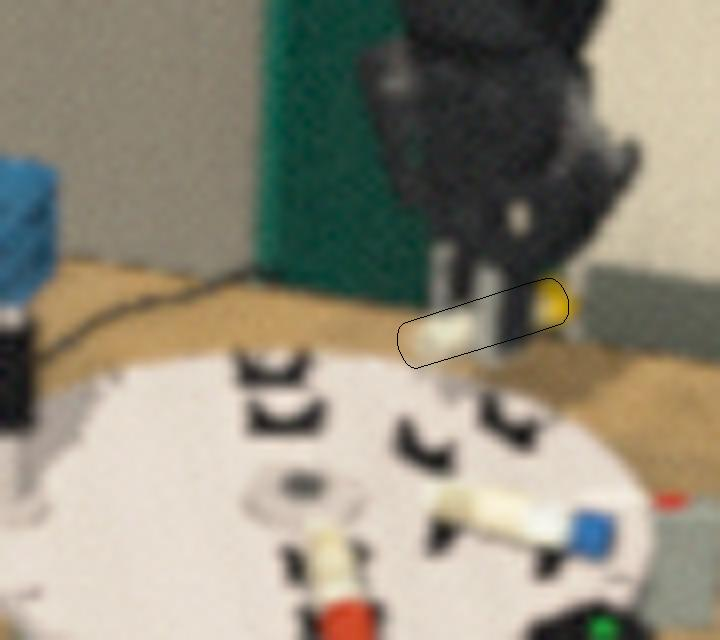

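{"name": "play_rows", "arguments": {
  "moves": [
    [[0, 0, -0.05], 0, 1],
    [[0, 0, -0.09], 0, 1],
    [[0, 0, -0.115], 0, 1],
    [[0, 0, -0.122], 0, 1],
    [[0, 0, -0.125], 0, 1],
    [[0, 0, -0.125], 0, 1]
  ]
}}

```text
clock: 30.9
position: [457.2, -136.2, 234.2]
ee_rot: [0.94, 0.341, -0.006, -0.003]
contact_force: [-0.1, -4.2, 4.4]
gripper_width: 14.7
```

```bash
python3 st.py 455.7 -136.8 232 129.9;python3 held.py 25 90 "(310,150,400,230)"
```

```text
t30.90 [ 457.2 -136.2  234.2] jaw -50.1 w 14.7 F [-0.1 -4.2  4.4] j6 2.22 j1 0.05
shift [-0.005 -0.002 -0.007] turn 0.001
219.85834554125782 [ 425.69335051 -162.4952391 ] [ 457.16623331 -136.21867828  234.17354943]
```

View pics/held.png

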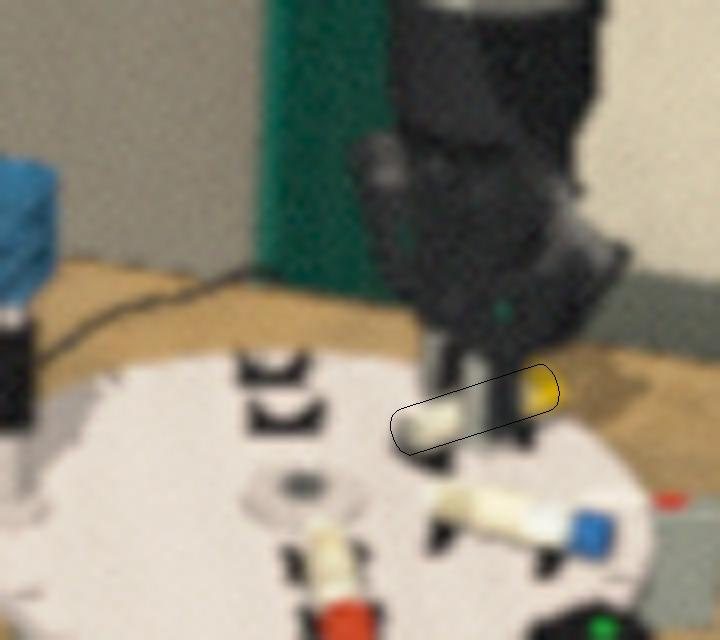

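{"name": "play_rows", "arguments": {
  "moves": [
    [[0.002, -0.004, 0.0], 0, 1],
    [[0.002, -0.004, -0.004], 0, 1],
    [[0.002, -0.004, -0.006], 0, 1],
    [[0.002, -0.004, -0.006], 0, 1]
  ]
}}

```text
clock: 31.45
position: [458.1, -137.5, 232.6]
ee_rot: [0.94, 0.341, -0.006, -0.002]
contact_force: [0.3, -3.5, 3.9]
gripper_width: 14.6
```

{"name": "play_rows", "arguments": {
  "moves": [
    [[0.002, -0.004, 0], 0, 0.4],
    [[0.002, -0.004, 0], 0, 0.2],
    [[0.002, -0.004, 0], 0, 0.1],
    [[0.002, -0.004, 0.01], 0, 0.1],
    [[0.002, -0.004, 0.06], 0, 0.1],
    [[0.002, -0.004, 0.15], 0, 0.1],
    [[0, 0, 0.3], 0, 0],
    [[0, 0.1, 0.4], -0.3, 0],
    [[0, 0.3, 0.4], -0.6, 0],
    [[0, 0.5, 0.4], -1, 0],
    [[0, 0.7, 0.4], -1, 0],
    [[0, 0.7, 0.4], -1, 0]
  ]
}}

```text
clock: 32.95
position: [457.9, 75.6, 353.0]
ee_rot: [0.996, 0.089, -0.005, -0.004]
contact_force: [0.7, -0.6, -0.8]
gripper_width: 42.8
```

```bash
python3 st.py; python3 - <<'E'
from h import *
q=arm.get_image("side");save(q,"a.png",(270,170,410,350),3.3)
p=arm.get_image("top");save(p,"b.png",(360,215,480,335),6)
E
python3 rotv.py -7 grey
```

```text
t32.95 [457.9  75.6 353. ] jaw -79.8 w 42.8 F [ 0.7 -0.6 -0.8] j6 1.24 j1 0.51
grey [586.3 335.3  68.8]
```

View pics/a.png

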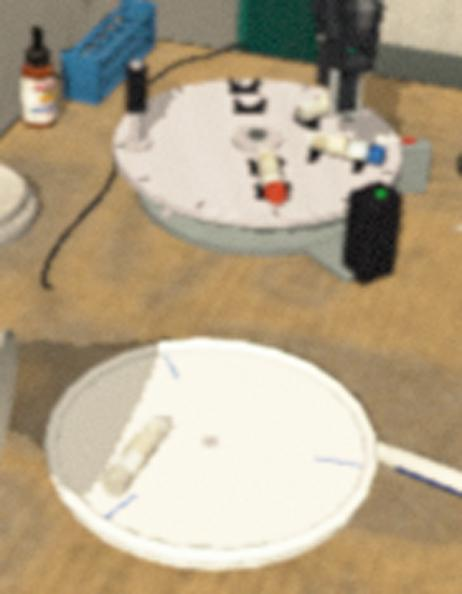

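View pics/b.png

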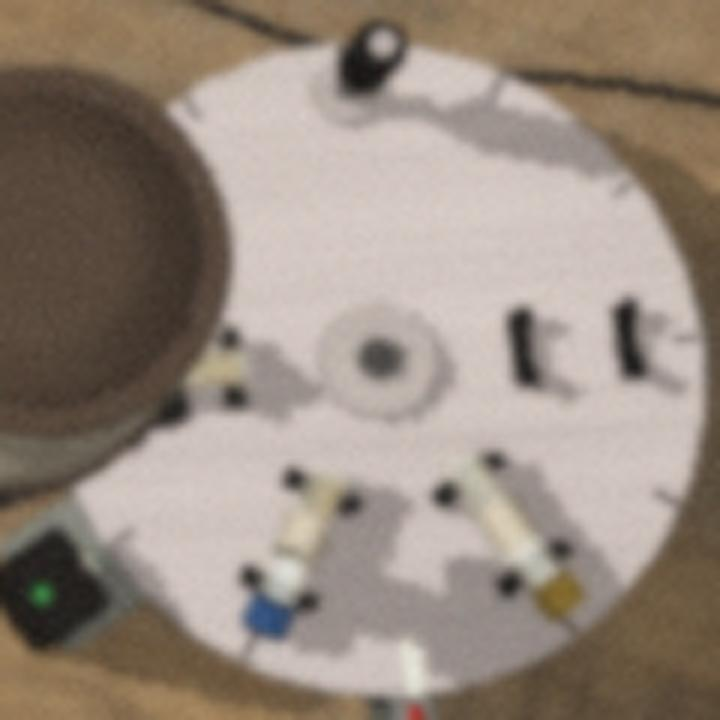

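View pics/vs.png

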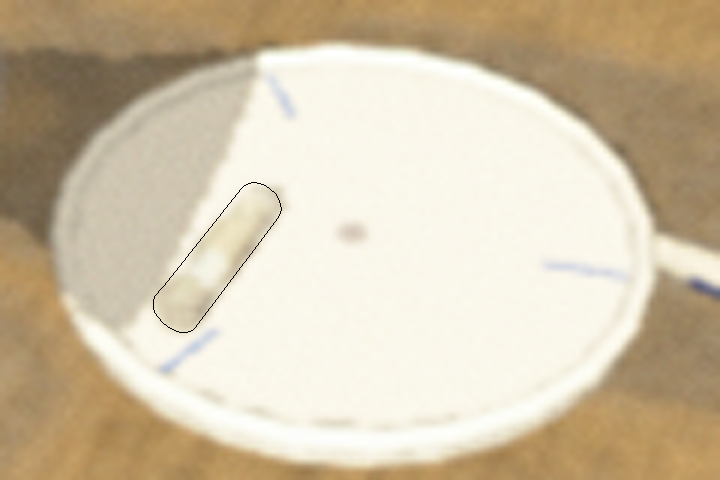

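{"name": "play_rows", "arguments": {
  "moves": [
    [[0.09, 0.18, 0], 0.35, 0],
    [[0.18, 0.35, 0], 0.7, 0],
    [[0.2, 0.4, 0], 1, 0],
    [[0.2, 0.4, 0], 1, 0]
  ]
}}

```text
clock: 33.6
position: [518.4, 191.8, 351.8]
ee_rot: [0.94, 0.34, -0.007, -0.002]
contact_force: [-0.7, -0.3, -0.8]
gripper_width: 42.3
```

{"name": "play_rows", "arguments": {
  "moves": [
    [[0.09, 0.18, -0.1], 0.35, 0],
    [[0.18, 0.35, -0.15], 0.7, 0],
    [[0.18, 0.35, -0.25], 0.98, 0],
    [[0.18, 0.35, -0.3], 0.98, 0],
    [[0.18, 0.35, -0.3], 0.98, 0]
  ]
}}

```text
clock: 34.22
position: [572.2, 294.8, 261.0]
ee_rot: [0.825, 0.565, -0.009, -0.0]
contact_force: [-0.2, -0.7, -0.9]
gripper_width: 42.7
```

```bash
python3 st.py 572.9 300.3 198.5 -20.5; python3 - <<'E'
from vov import *
q=arm.get_image("side");show("side",q,[(585.5,334,69.5,34.5)],(275,205,395,345),4.2,"a.png")
p=arm.get_image("top");show("top",p,[(585.5,334,69.5,34.5)],(205,200,325,320),5,"b.png")
E
```

```text
t34.23 [572.2 294.8 261. ] jaw -21.1 w 42.7 F [-0.2 -0.7 -0.9] j6 2.05 j1 0.73
shift [ 0.002  0.018 -0.208] turn 0.021
```

View pics/a.png

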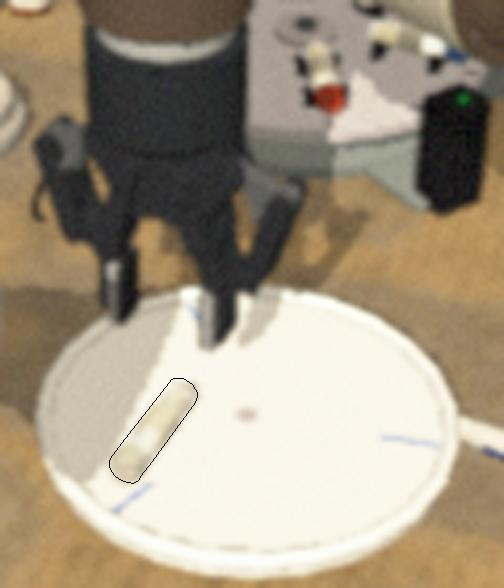

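View pics/b.png

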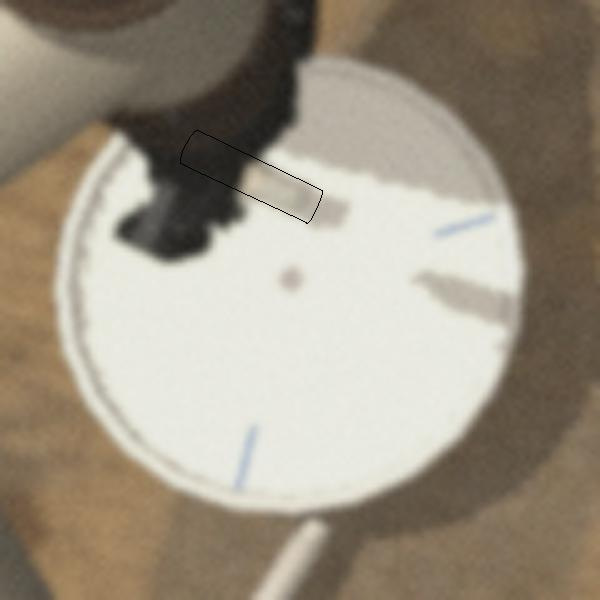

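{"name": "play_rows", "arguments": {
  "moves": [
    [[0.002, 0.02, -0.09], 0.02, 0],
    [[0.002, 0.02, -0.17], 0.02, 0],
    [[0.002, 0.02, -0.207], 0.02, 0],
    [[0.002, 0.02, -0.208], 0.02, 0],
    [[0.002, 0.02, -0.208], 0.02, 1],
    [[0.002, 0.02, -0.208], 0.02, 1],
    [[0.002, 0.02, -0.208], 0.02, 1],
    [[0.002, 0.02, -0.208], 0.02, 1]
  ]
}}

```text
clock: 35.33
position: [573.7, 302.0, 202.4]
ee_rot: [0.821, 0.571, -0.005, -0.0]
contact_force: [-0.4, 0.4, 6.1]
gripper_width: 15.0
```

```bash
python3 st.py
```

```text
t35.33 [573.7 302.  202.4] jaw -20.4 w 15.0 F [-0.4  0.4  6.1] j6 2.05 j1 0.73
```

{"name": "play_rows", "arguments": {
  "moves": [
    [[0, 0, 0.05], 0, 1],
    [[0, 0, 0.12], 0, 1],
    [[0, 0, 0.25], -0.3, 1],
    [[0, -0.1, 0.4], -0.6, 1],
    [[0, -0.25, 0.42], -1, 1],
    [[0, -0.25, 0.42], -1, 1]
  ]
}}

```text
clock: 36.08
position: [573.5, 224.6, 330.5]
ee_rot: [0.942, 0.337, -0.004, -0.002]
contact_force: [-0.9, -0.5, -0.2]
gripper_width: 14.6
```

```bash
python3 st.py;python3 - <<'E'
from h import *
q=arm.get_image("side");save(q,"a.png",(275,165,395,345),3.5)
E
```

```text
t36.08 [573.5 224.6 330.5] jaw -50.6 w 14.6 F [-0.9 -0.5 -0.2] j6 1.63 j1 0.63
```

View pics/a.png

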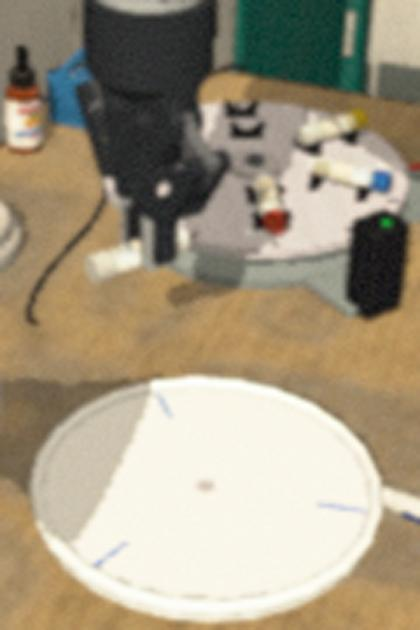

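```bash
sed -i 's/165.5/float(sys.argv[4] if len(sys.argv)>4 else 165.5)/' held.py; python3 held.py 30 -90 "(290,210,370,270)" 168
```

```text
39.47282173715709 [601.4113198  248.66327333] [573.62197587 225.77763671 329.69863596]
```

View pics/held.png

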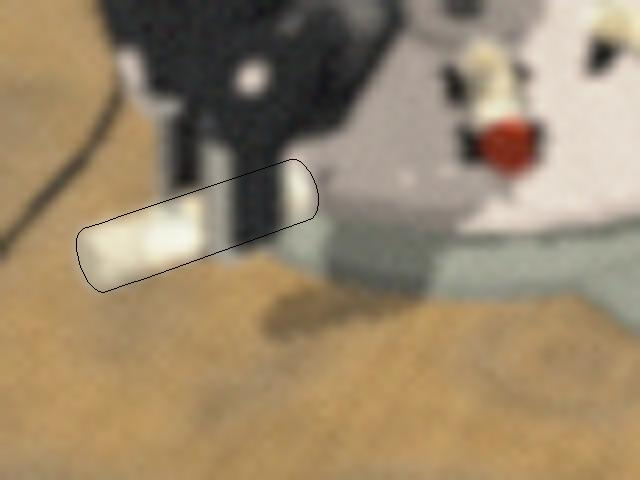

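{"name": "play_rows", "arguments": {
  "moves": [
    [[-0.03, -0.1, 0.02], -0.35, 1],
    [[-0.05, -0.25, 0.02], -0.7, 1],
    [[-0.06, -0.33, 0.02], -1, 1],
    [[-0.06, -0.33, 0.02], -1, 1]
  ]
}}

```text
clock: 36.67
position: [555.5, 127.2, 334.7]
ee_rot: [0.996, 0.084, -0.004, -0.002]
contact_force: [0.4, 0.2, -0.1]
gripper_width: 14.4
```

{"name": "play_rows", "arguments": {
  "moves": [
    [[-0.03, -0.1, 0], -0.35, 1],
    [[-0.05, -0.25, 0], -0.7, 1],
    [[-0.05, -0.33, 0], -1, 1],
    [[-0.05, -0.33, 0], -1, 1]
  ]
}}

```text
clock: 37.17
position: [540.9, 28.2, 334.5]
ee_rot: [0.984, -0.176, -0.004, -0.003]
contact_force: [0.1, 0.2, -0.4]
gripper_width: 14.5
```

{"name": "play_rows", "arguments": {
  "moves": [
    [[-0.03, -0.1, 0], -0.35, 1],
    [[-0.05, -0.25, 0], -0.7, 1],
    [[-0.05, -0.33, 0], -1, 1],
    [[-0.05, -0.33, 0], -1, 1]
  ]
}}

```text
clock: 37.67
position: [526.6, -70.5, 334.2]
ee_rot: [0.906, -0.423, -0.003, -0.004]
contact_force: [0.3, -0.2, 0.8]
gripper_width: 14.6
```

```bash
python3 st.py 525.3 -166.2 275 9.4
```

```text
t37.67 [526.6 -70.5 334.2] jaw 39.9 w 14.6 F [ 0.3 -0.2  0.8] j6 0.53 j1 0.17
shift [-0.004 -0.319 -0.197] turn -1.017
```

{"name": "play_rows", "arguments": {
  "moves": [
    [[-0.004, -0.15, 0], -0.35, 1],
    [[-0.004, -0.319, 0], -0.7, 1],
    [[-0.004, -0.319, -0.1], -1, 1],
    [[-0.004, -0.319, -0.19], -1, 1],
    [[-0.004, -0.319, -0.197], -1, 1],
    [[-0.004, -0.319, -0.197], -1, 1]
  ]
}}

```text
clock: 38.42
position: [526.4, -165.2, 275.8]
ee_rot: [0.767, -0.642, -0.001, -0.005]
contact_force: [0.3, -0.4, 0.1]
gripper_width: 14.6
```

```bash
python3 st.py 525.3 -166.2 235 9.4; python3 held.py 30 -90 "(290,140,370,200)" 168; python3 - <<'E'
from h import *
p=arm.get_image("top");save(p,"b.png",(360,215,480,335),6)
E
```

```text
t38.42 [ 526.4 -165.2  275.8] jaw 10.1 w 14.6 F [ 0.3 -0.4  0.1] j6 0.20 j1 -0.01
shift [-0.004 -0.003 -0.136] turn -0.024
-79.89094681178054 [ 532.71866686 -200.64240679] [ 526.39986467 -165.20129029  275.76019995]
```

View pics/held.png

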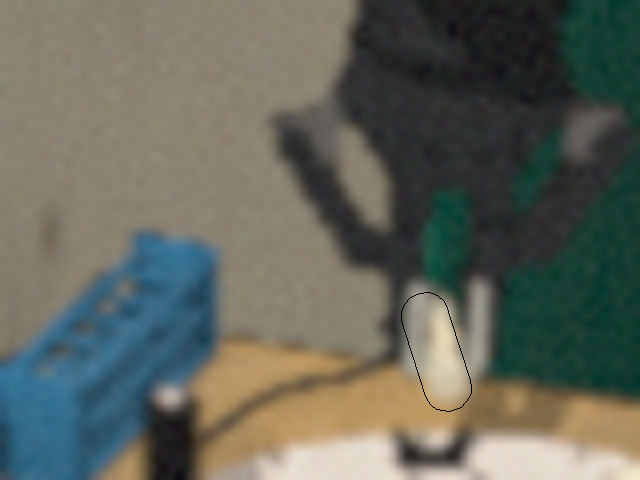

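View pics/b.png

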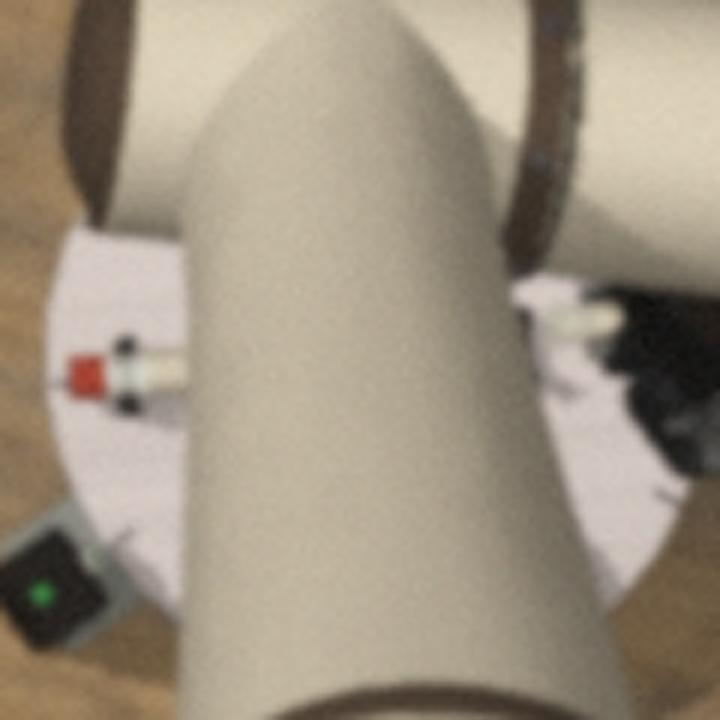

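{"name": "play_rows", "arguments": {
  "moves": [
    [[-0.004, -0.004, -0.05], -0.02, 1],
    [[-0.004, -0.004, -0.1], -0.02, 1],
    [[-0.004, -0.004, -0.125], -0.02, 1],
    [[-0.004, -0.004, -0.135], -0.02, 1],
    [[-0.004, -0.004, -0.138], -0.02, 1],
    [[-0.004, -0.004, -0.138], -0.02, 1]
  ]
}}

```text
clock: 39.28
position: [525.0, -166.8, 235.2]
ee_rot: [0.763, -0.647, -0.0, -0.006]
contact_force: [-0.1, 0.0, -0.8]
gripper_width: 14.6
```

```bash
python3 st.py; python3 - <<'E'
from h import *
q=arm.get_image("side");save(q,"a.png",(290,150,390,225),8)
E
```

```text
t39.27 [ 525.  -166.8  235.2] jaw 9.4 w 14.6 F [-0.1  0.  -0.8] j6 0.19 j1 -0.02
```

View pics/a.png

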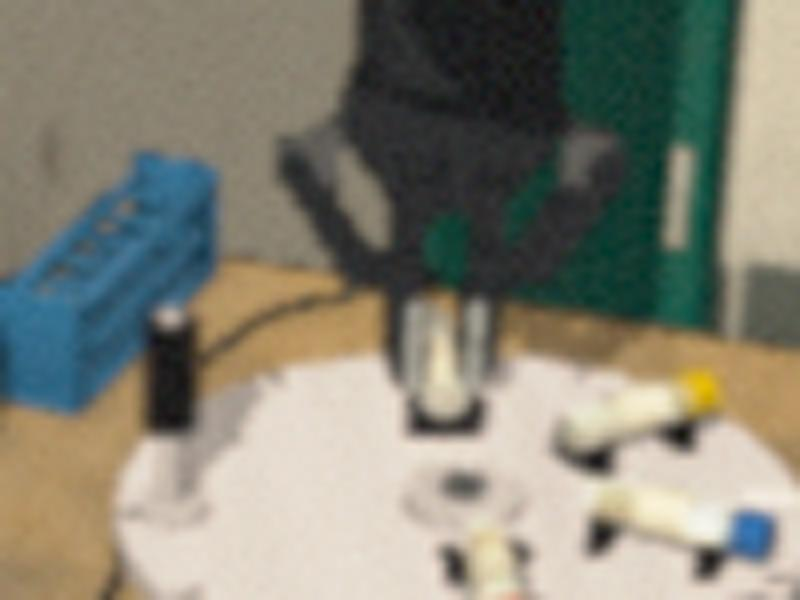

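{"name": "play_rows", "arguments": {
  "moves": [
    [[0, 0, -0.004], 0, 1],
    [[0, 0, -0.007], 0, 1],
    [[0, 0, -0.007], 0, 1]
  ]
}}

```text
clock: 39.7
position: [525.1, -166.8, 234.7]
ee_rot: [0.763, -0.646, 0.0, -0.006]
contact_force: [-3.5, 1.8, 8.9]
gripper_width: 14.5
```

{"name": "play_rows", "arguments": {
  "moves": [
    [[0, 0, 0], 0, 0.4],
    [[0, 0, 0], 0, 0.2],
    [[0, 0, 0], 0, 0.1],
    [[0, 0, 0.01], 0, 0.1],
    [[0, 0, 0.06], 0, 0.1],
    [[0, 0, 0.15], 0, 0.1],
    [[0, 0, 0.3], 0, 0],
    [[0, 0, 0.4], 0, -1],
    [[-0.1, 0.2, 0.4], 0, -1],
    [[-0.15, 0.4, 0.4], 0, -1],
    [[-0.2, 0.6, 0.4], 0, -1],
    [[-0.2, 0.8, 0.4], 0, -1]
  ]
}}

```text
clock: 41.2
position: [463.8, 74.0, 356.4]
ee_rot: [0.763, -0.646, 0.001, -0.007]
contact_force: [2.2, -0.7, -0.1]
gripper_width: 85.6
```

```bash
python3 st.py 616.5 -75 350 9.4; python3 - <<'E'
from h import *
q=arm.get_image("side");save(q,"a.png",(270,160,410,350),3.3)
p=arm.get_image("top");save(p,"b.png",(360,215,480,335),6)
E
```

```text
t41.20 [463.8  74.  356.4] jaw 9.5 w 85.6 F [ 2.2 -0.7 -0.1] j6 -0.34 j1 0.50
shift [ 0.509 -0.497 -0.021] turn -0.002
```

View pics/a.png

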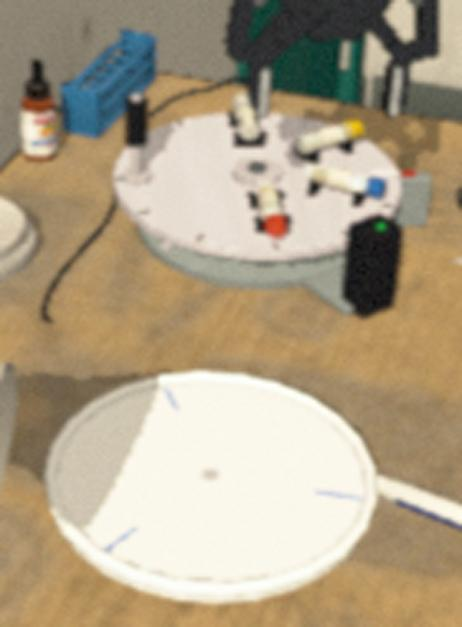

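View pics/b.png

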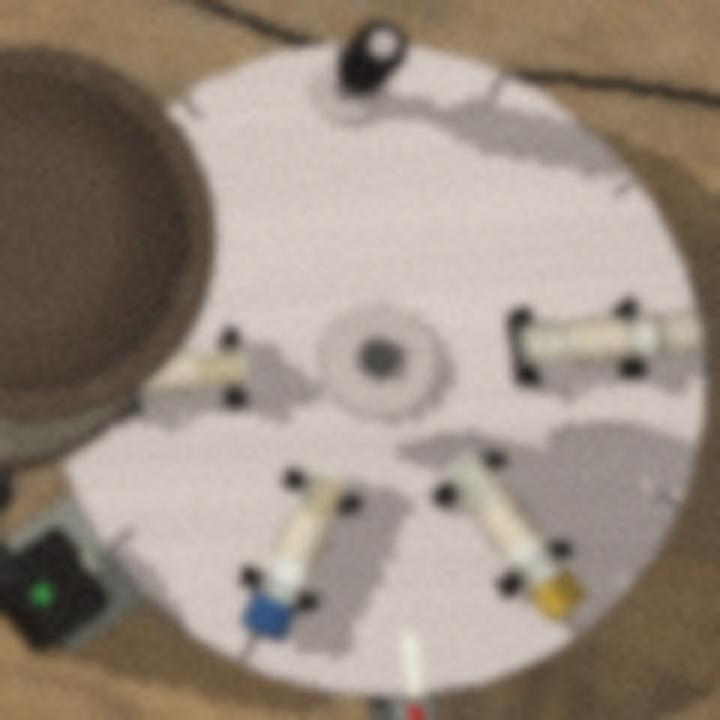

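```bash
python3 - <<'E'
from vov import *
q=arm.get_image("side");p=arm.get_image("top")
c=np.array([513,-92.2]);L=[]
for a in(90,150,210,270):
    t=np.radians(a+9.4);L.append((c[0]+111*np.cos(t),c[1]+111*np.sin(t),a+9.4,67))
show("top",p,L,(360,215,480,335),6,"b.png");show("side",q,L,(290,180,410,260),6,"a.png")
E
```

```text
(no output)
```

View pics/a.png

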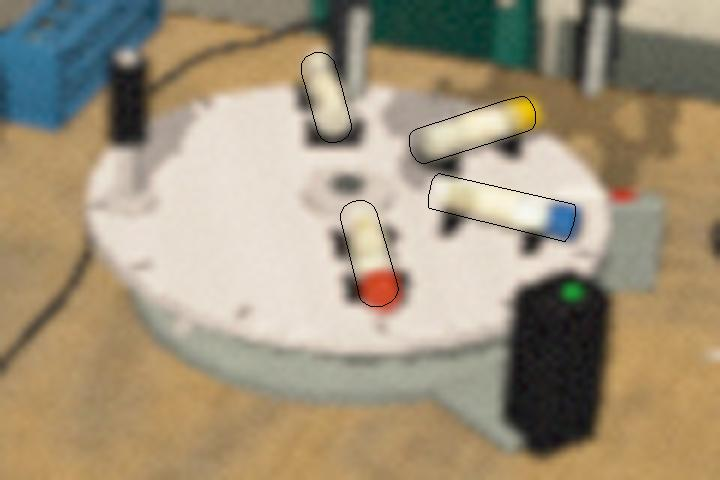

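View pics/b.png

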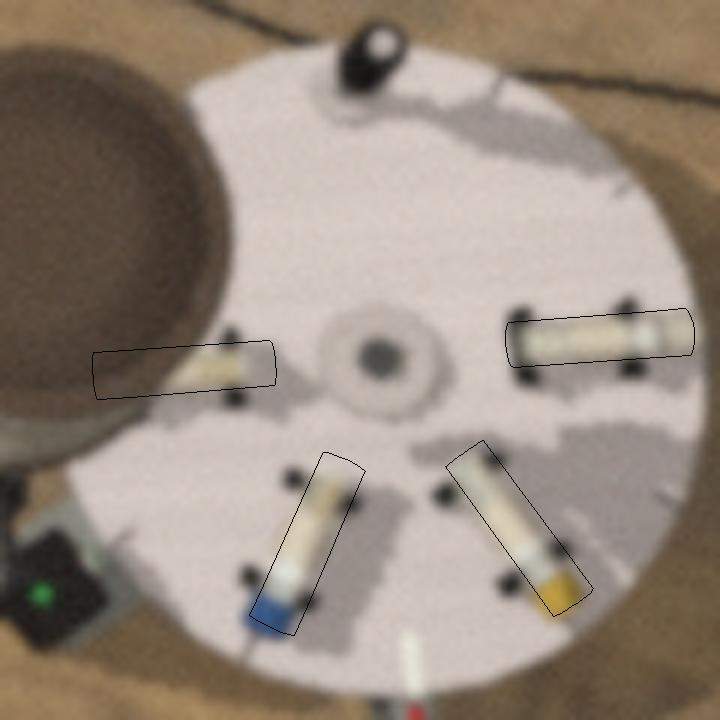

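```bash
cat > chk.py <<'E'
from vov import *
import sys,vov
vov.OFF={"top":np.zeros(3),"side":np.zeros(3)}
ang=float(sys.argv[1]) if len(sys.argv)>1 else 0
q=arm.get_image("side");p=arm.get_image("top")
for cam,pp,c,ph,crop,n in(("top",p,(513.2,-89.4),9.5,(360,215,480,335),"b.png"),("side",q,(510.6,-88.2),9.3,(290,180,410,260),"a.png")):
    L=[]
    for a in(90,150,210,270):
        t=np.radians(a+ph+ang);L.append((c[0]+111*np.cos(t),c[1]+111*np.sin(t),a+ph+ang,67))
    show(cam,pp,L,crop,6,n)
E
python3 chk.py
```

```text
(no output)
```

View pics/a.png

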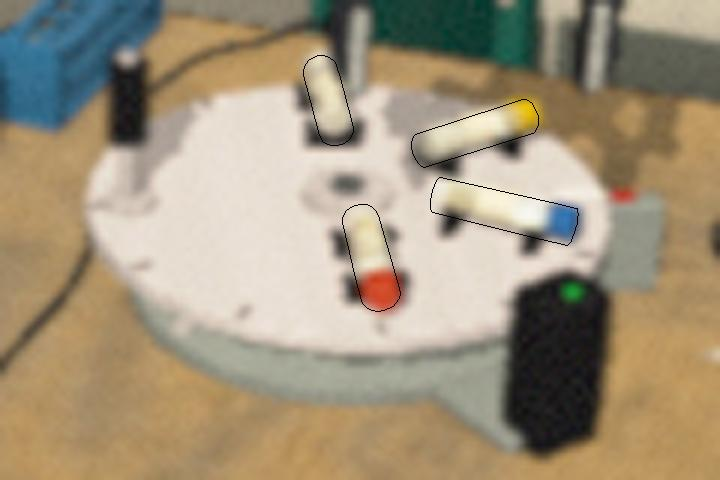

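View pics/b.png

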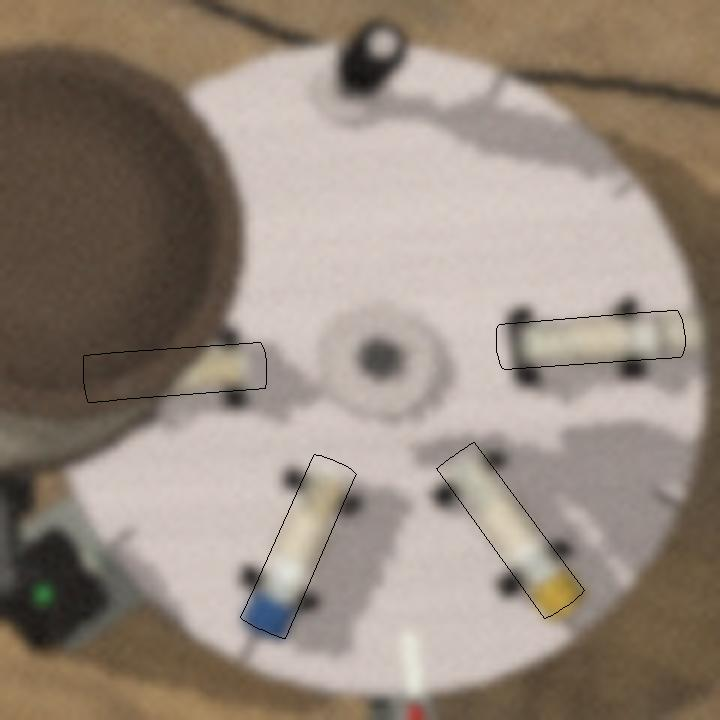

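{"name": "play_rows", "arguments": {
  "moves": [
    [[0.1, -0.2, 0], 0, 0.1],
    [[0.15, -0.4, 0], 0, 0.1],
    [[0.205, -0.6, 0], 0, 0.1],
    [[0.205, -0.8, 0], 0, 0.1],
    [[0.205, -0.8, -0.1], 0, 0.1],
    [[0.205, -0.8, -0.25], 0, 0.1],
    [[0.205, -0.8, -0.3], 0, 0.1],
    [[0.205, -0.8, -0.3], 0, 0.1]
  ]
}}

```text
clock: 42.5
position: [526.3, -168.8, 264.8]
ee_rot: [0.763, -0.647, -0.0, -0.005]
contact_force: [0.8, 0.4, 0.3]
gripper_width: 38.6
```

```bash
python3 st.py 525.2 -166 233.5 9.4
```

```text
t42.50 [ 526.3 -168.8  264.8] jaw 9.4 w 38.6 F [0.8 0.4 0.3] j6 0.19 j1 -0.02
shift [-0.004  0.009 -0.104] turn 0.001
```

{"name": "play_rows", "arguments": {
  "moves": [
    [[-0.004, 0.009, -0.05], 0, 0.1],
    [[-0.004, 0.009, -0.1], 0, 0.1],
    [[-0.004, 0.009, -0.103], 0, 0.1],
    [[-0.004, 0.009, -0.103], 0, 1],
    [[-0.004, 0.009, -0.103], 0, 1],
    [[-0.004, 0.009, -0.103], 0, 1],
    [[-0.004, 0.009, -0.098], 0, 1],
    [[-0.004, 0.009, -0.09], 0, 1],
    [[-0.005, 0.018, -0.09], 0, 1],
    [[-0.006, 0.026, -0.09], 0, 1],
    [[-0.006, 0.026, -0.09], 0, 1]
  ]
}}

```text
clock: 43.88
position: [524.5, -160.8, 237.7]
ee_rot: [0.763, -0.647, -0.0, -0.005]
contact_force: [0.9, -0.2, -0.6]
gripper_width: 14.3
```

```bash
python3 st.py 524.5 -161.5 234 9.4;python3 chk.py
```

```text
t43.88 [ 524.5 -160.8  237.7] jaw 9.4 w 14.3 F [ 0.9 -0.2 -0.6] j6 0.18 j1 -0.00
shift [ 0.    -0.002 -0.012] turn 0.0
```

View pics/a.png

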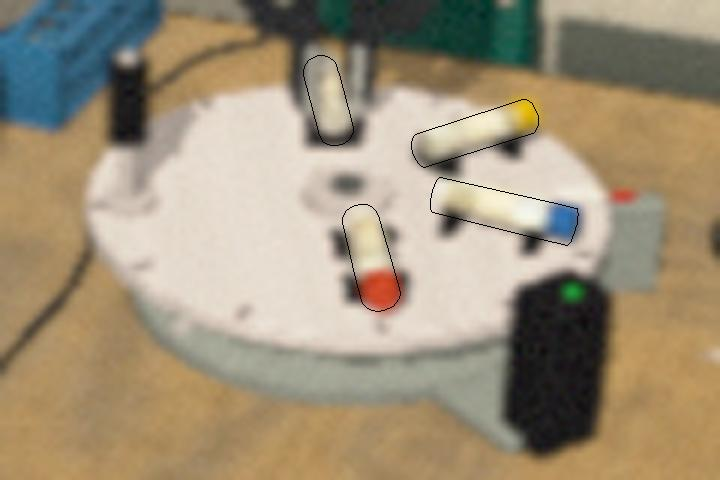

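View pics/b.png

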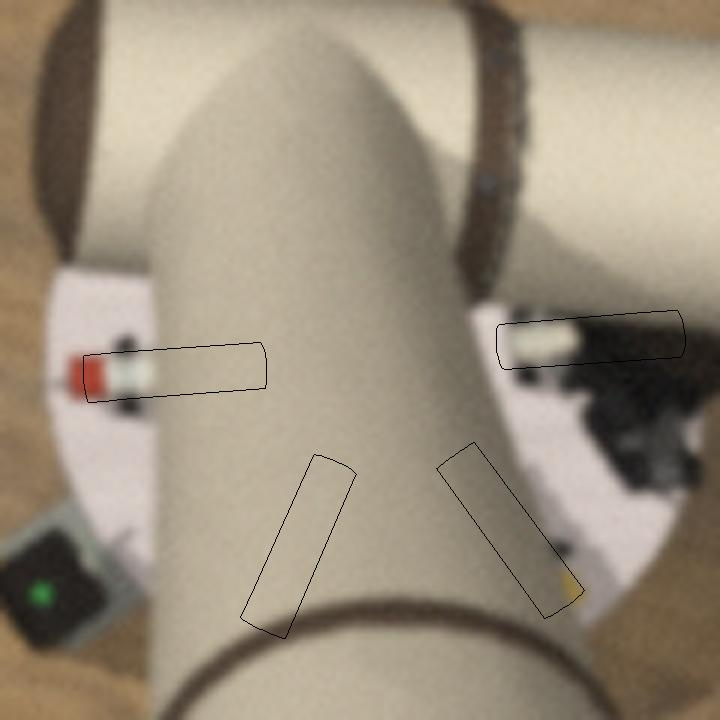

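{"name": "play_rows", "arguments": {
  "moves": [
    [[0, 0, -0.007], 0, 1],
    [[0, 0, -0.013], 0, 1],
    [[0, 0, -0.013], 0, 1]
  ]
}}

```text
clock: 44.35
position: [524.4, -161.0, 234.3]
ee_rot: [0.763, -0.647, -0.0, -0.005]
contact_force: [-2.5, 1.0, 4.8]
gripper_width: 14.5
```

{"name": "play_rows", "arguments": {
  "moves": [
    [[0, 0, 0], 0, 0.4],
    [[0, 0, 0], 0, 0.2],
    [[0, 0, 0], 0, 0.1],
    [[0, 0, 0.01], 0, 0.1],
    [[0, 0, 0.06], 0, 0.1],
    [[0, 0, 0.15], 0, 0.1],
    [[0, 0.05, 0.2], 0, 0.1],
    [[-0.03, 0.2, 0.2], 0, 0.1],
    [[-0.06, 0.35, 0.2], 0, 0.1],
    [[-0.083, 0.493, 0.2], 0, 0.1],
    [[-0.083, 0.493, 0.12], 0, 0.1],
    [[-0.083, 0.493, 0.12], 0, 0.1]
  ]
}}

```text
clock: 45.85
position: [498.6, -12.1, 269.6]
ee_rot: [0.763, -0.646, -0.001, -0.004]
contact_force: [0.6, 0.1, -0.8]
gripper_width: 38.6
```

```bash
python3 st.py 500 -13.5 231.8 9.4;python3 chk.py
```

```text
t45.85 [498.6 -12.1 269.6] jaw 9.5 w 38.6 F [ 0.6  0.1 -0.8] j6 -0.13 j1 0.30
shift [ 0.005 -0.005 -0.126] turn -0.003
```

View pics/b.png

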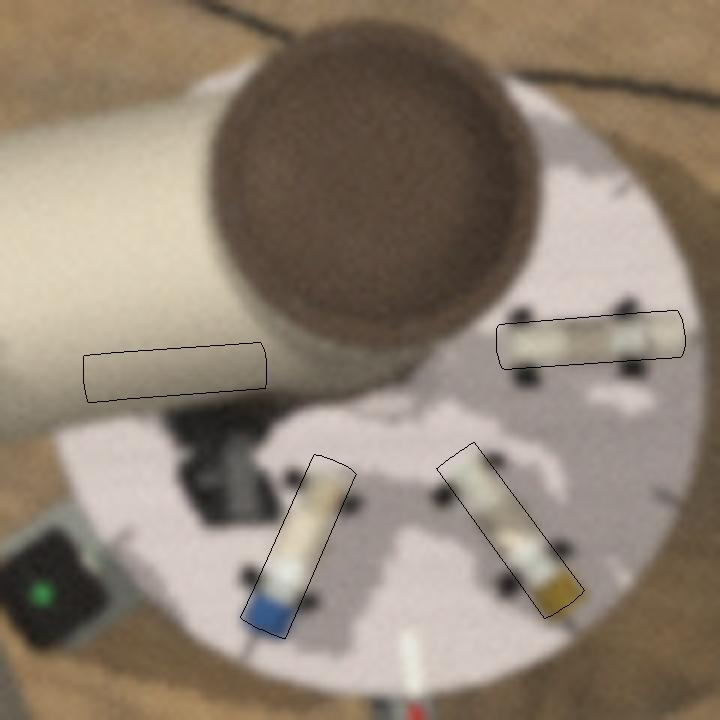

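Grey now fits its cradle outline exactly. Now the same for red: grip, lift slightly, 5 mm inward.

{"name": "play_rows", "arguments": {
  "moves": [
    [[0.005, -0.004, -0.06], 0, 0.1],
    [[0.005, -0.004, -0.11], 0, 0.1],
    [[0.005, -0.004, -0.125], 0, 0.1],
    [[0.005, -0.004, -0.125], 0, 1],
    [[0.005, -0.004, -0.125], 0, 1],
    [[0.005, -0.004, -0.125], 0, 1],
    [[0.005, -0.004, -0.12], 0, 1],
    [[0.005, -0.004, -0.112], 0, 1],
    [[0.006, -0.012, -0.112], 0, 1],
    [[0.008, -0.021, -0.112], 0, 1],
    [[0.008, -0.021, -0.112], 0, 1]
  ]
}}

```text
clock: 47.32
position: [502.2, -19.3, 237.2]
ee_rot: [0.763, -0.647, -0.0, -0.005]
contact_force: [-0.3, 0.3, -0.2]
gripper_width: 14.9
```

```bash
python3 st.py ;python3 chk.py
```

```text
t47.33 [502.2 -19.3 237.2] jaw 9.4 w 14.9 F [-0.3  0.3 -0.2] j6 -0.11 j1 0.28
```

View pics/a.png

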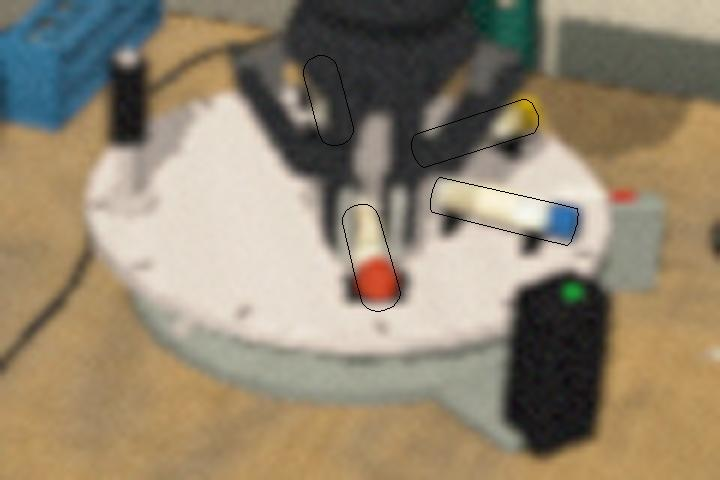

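{"name": "play_rows", "arguments": {
  "moves": [
    [[-0.004, 0.001, -0.008], 0, 1],
    [[-0.004, 0.001, -0.014], 0, 1],
    [[-0.004, 0.001, -0.016], 0, 1],
    [[-0.004, 0.001, -0.016], 0, 1]
  ]
}}

```text
clock: 47.92
position: [500.8, -18.8, 234.0]
ee_rot: [0.763, -0.646, 0.0, -0.005]
contact_force: [-4.0, 1.3, 12.9]
gripper_width: 14.4
```

{"name": "play_rows", "arguments": {
  "moves": [
    [[-0.002, 0, 0], 0, 1],
    [[-0.002, 0, 0], 0, 0.4],
    [[-0.002, 0, 0], 0, 0.2],
    [[-0.002, 0, 0], 0, 0.1],
    [[-0.002, 0, 0.01], 0, 0.1],
    [[-0.002, 0, 0.06], 0, 0.1],
    [[0, 0, 0.15], 0, 0.1],
    [[0, 0, 0.3], 0, 0],
    [[0, 0, 0.4], 0, -1],
    [[0, 0.2, 0.4], 0, -1],
    [[0, 0.4, 0.4], 0, -1],
    [[0, 0.55, 0.4], 0, -1]
  ]
}}

```text
clock: 49.42
position: [500.5, 148.1, 354.4]
ee_rot: [0.763, -0.646, 0.0, -0.005]
contact_force: [0.9, 0.1, -0.3]
gripper_width: 85.3
```

```bash
python3 st.py 616.5 -73 345 9.4;python3 chk.py
```

```text
t49.42 [500.5 148.1 354.4] jaw 9.5 w 85.3 F [ 0.9  0.1 -0.3] j6 -0.43 j1 0.60
shift [ 0.387 -0.737 -0.031] turn -0.003
```

View pics/a.png

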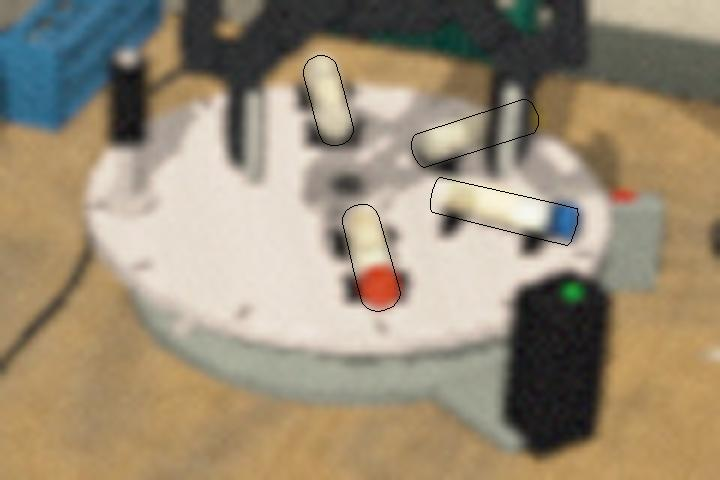

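View pics/b.png

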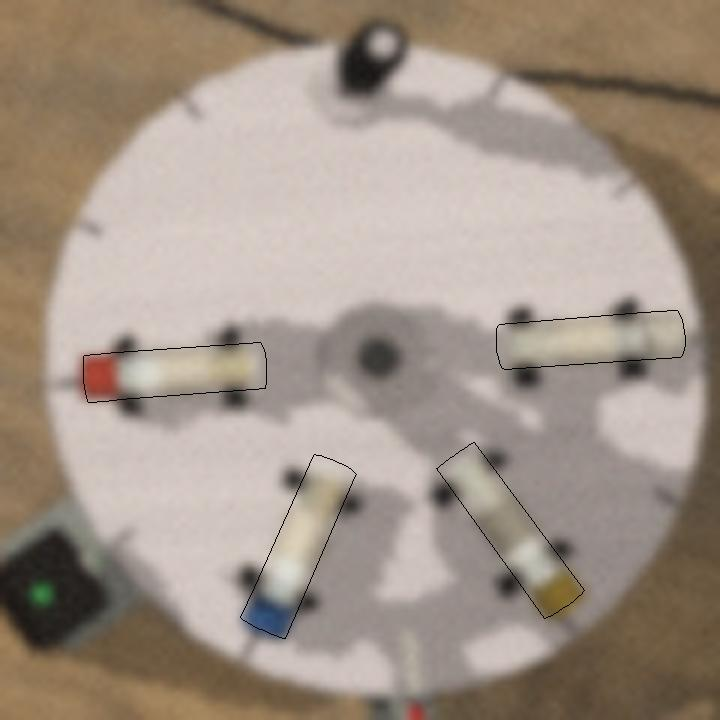

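{"name": "play_rows", "arguments": {
  "moves": [
    [[0.1, -0.15, 0], 0, -1],
    [[0.2, -0.35, 0], 0, -1],
    [[0.3, -0.55, 0], 0, -1],
    [[0.385, -0.739, 0], 0, -1],
    [[0.385, -0.739, 0], 0, -1],
    [[0.385, -0.739, -0.05], 0, -1],
    [[0.385, -0.739, -0.05], 0, -1]
  ]
}}

```text
clock: 50.4
position: [615.3, -71.2, 337.1]
ee_rot: [0.765, -0.644, -0.001, -0.004]
contact_force: [-0.6, -0.0, -0.3]
gripper_width: 85.4
```

```bash
python3 st.py 616 -73.5 269 9.4;python3 - <<'E'
from h import *
q=arm.get_image("side");save(q,"a.png",(270,120,380,240),5)
p=arm.get_image("top");save(p,"b.png",(360,175,480,295),5)
E
```

```text
t50.40 [615.3 -71.2 337.1] jaw 9.8 w 85.4 F [-0.6 -0.  -0.3] j6 0.03 j1 0.14
shift [ 0.002 -0.008 -0.227] turn -0.013
```

View pics/a.png

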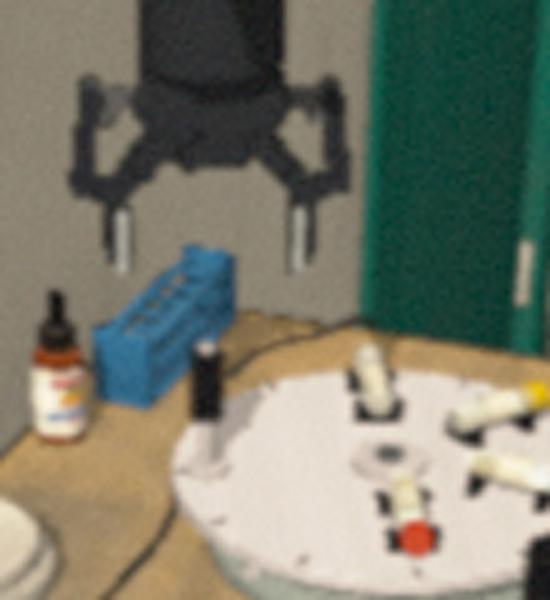

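{"name": "play_rows", "arguments": {
  "moves": [
    [[0.002, -0.008, -0.12], -0.01, -1],
    [[0.002, -0.008, -0.227], -0.01, -1],
    [[0.002, -0.008, -0.227], -0.01, -1],
    [[0.002, -0.008, -0.227], -0.01, 0.4],
    [[0.002, -0.008, -0.227], -0.01, 1],
    [[0.002, -0.008, -0.227], -0.01, 1],
    [[0.002, -0.008, -0.227], -0.01, 1],
    [[0.002, -0.008, -0.227], -0.01, 1]
  ]
}}

```text
clock: 51.5
position: [616.3, -73.3, 272.0]
ee_rot: [0.764, -0.646, -0.0, -0.005]
contact_force: [-2.9, 1.7, 4.9]
gripper_width: 18.6
```

```bash
python3 st.py; python3 - <<'E'
from h import *
p=arm.get_image("top");save(p,"b.png",(360,175,480,335),4)
E
python3 arc.py 0 0 9.4 39.4 4
```

```text
t51.50 [616.3 -73.3 272. ] jaw 9.6 w 18.6 F [-2.9  1.7  4.9] j6 0.03 j1 0.14
[[-0.010, 0.045, 0], 0, 1], [[-0.027, 0.087, 0], 0, 1], [[-0.048, 0.128, 0], 0, 1], [[-0.075, 0.165, 0], 0, 1],
```

View pics/b.png

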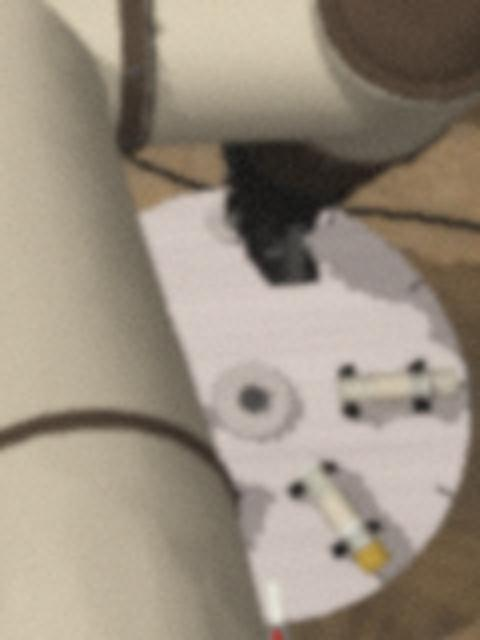

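```bash
python3 arc.py 0 0 9.4 39.4 6; python3 arc.py 0 0 39.4 -20.6 10;
```

```text
[[-0.006, 0.030, 0], 0, 1], [[-0.015, 0.059, 0], 0, 1], [[-0.027, 0.087, 0], 0, 1], [[-0.040, 0.115, 0], 0, 1], [[-0.057, 0.141, 0], 0, 1], [[-0.075, 0.165, 0], 0, 1], 
[[0.022, -0.029, 0], 0, 1], [[0.040, -0.061, 0], 0, 1], [[0.055, -0.094, 0], 0, 1], [[0.067, -0.129, 0], 0, 1], [[0.075, -0.165, 0], 0, 1], [[0.079, -0.201, 0], 0, 1], [[0.079, -0.238, 0], 0, 1], [[0.076, -0.274, 0], 0, 1], [[0.068, -0.310, 0], 0, 1], [[0.057, -0.345, 0], 0, 1],
```

{"name": "play_rows", "arguments": {
  "moves": [
    [[-0.006, 0.03, 0], 0, 1],
    [[-0.015, 0.059, 0], 0, 1],
    [[-0.027, 0.087, 0], 0, 1],
    [[-0.04, 0.115, 0], 0, 1],
    [[-0.057, 0.141, 0], 0, 1],
    [[-0.075, 0.165, 0], 0, 1],
    [[-0.075, 0.165, 0], 0, 1],
    [[-0.075, 0.165, 0], 0, 0.4],
    [[-0.075, 0.165, 0], 0, 0.2]
  ]
}}

```text
clock: 52.68
position: [593.8, -23.4, 272.0]
ee_rot: [0.764, -0.646, -0.0, -0.005]
contact_force: [0.1, 0.3, -0.4]
gripper_width: 33.9
```

```bash
python3 st.py; python3 chk.py 30
```

```text
t52.67 [593.8 -23.4 272. ] jaw 9.6 w 33.9 F [ 0.1  0.3 -0.4] j6 -0.06 j1 0.23
```

View pics/a.png

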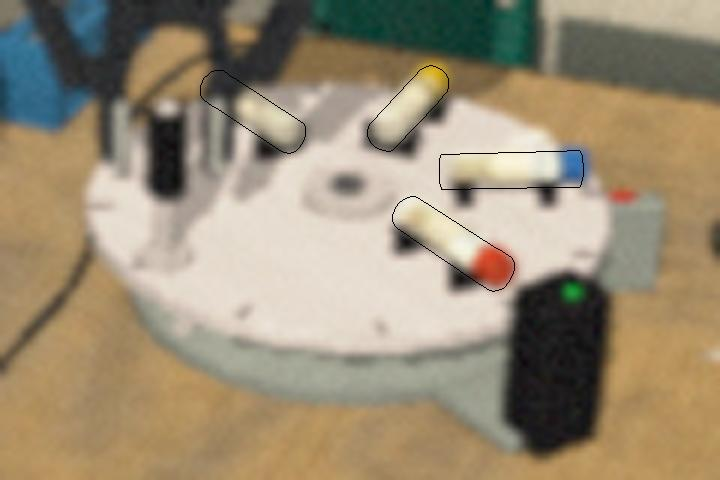

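View pics/b.png

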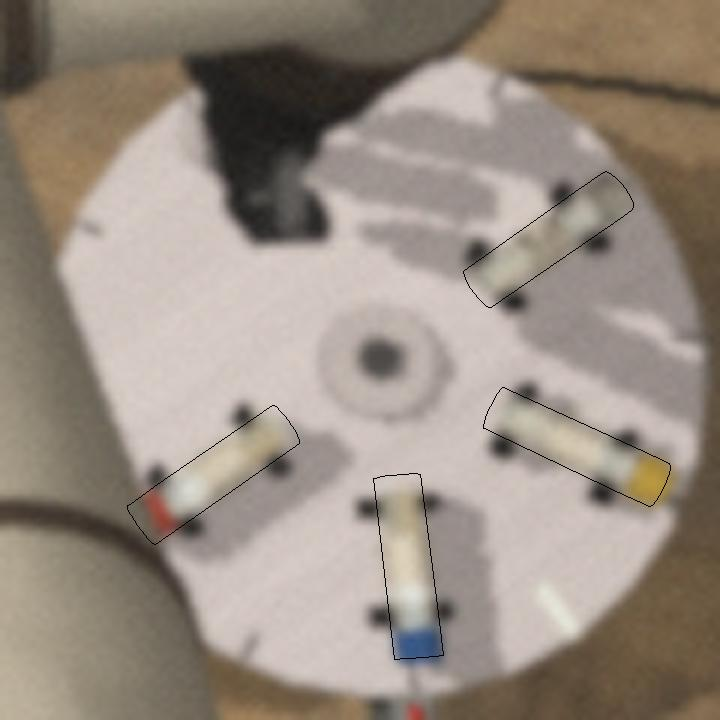

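{"name": "play_rows", "arguments": {
  "moves": [
    [[0, 0, 0], 0, 0.2],
    [[0, 0, 0], 0, 0.2],
    [[0, 0, 0], 0, 0.2],
    [[0, 0, 0], 0, 0.2],
    [[0, 0, 0], 0, 0.2],
    [[0, 0, 0], 0, 0.2],
    [[0, 0, 0], 0, 0.2],
    [[0, 0, 0], 0, 0.2],
    [[0, 0, 0], 0, 0.2],
    [[0, 0, 0], 0, 0.2],
    [[0, 0, 0], 0, 0.2],
    [[0, 0, 0], 0, 0.2]
  ]
}}

```text
clock: 54.28
position: [593.8, -23.6, 272.1]
ee_rot: [0.764, -0.646, -0.0, -0.005]
contact_force: [-0.2, 0.3, -0.5]
gripper_width: 34.1
```

{"name": "play_rows", "arguments": {
  "moves": [
    [[0, 0, 0], 0, 0.2],
    [[0, 0, 0], 0, 0.2],
    [[0, 0, 0], 0, 0.2],
    [[0, 0, 0], 0, 0.2],
    [[0, 0, 0], 0, 0.2],
    [[0, 0, 0], 0, 0.2],
    [[0, 0, 0], 0, 0.2],
    [[0, 0, 0], 0, 0.2],
    [[0, 0, 0], 0, 1],
    [[0, 0, 0], 0, 1],
    [[0, 0, 0], 0, 1],
    [[0, 0, 0], 0, 1]
  ]
}}

```text
clock: 55.78
position: [593.7, -23.6, 272.2]
ee_rot: [0.764, -0.646, -0.0, -0.005]
contact_force: [-1.0, 0.6, 2.9]
gripper_width: 18.6
```

```bash
python3 st.py; python3 chk.py 30
```

```text
t55.77 [593.7 -23.6 272.2] jaw 9.6 w 18.6 F [-1.   0.6  2.9] j6 -0.06 j1 0.23
```

View pics/a.png

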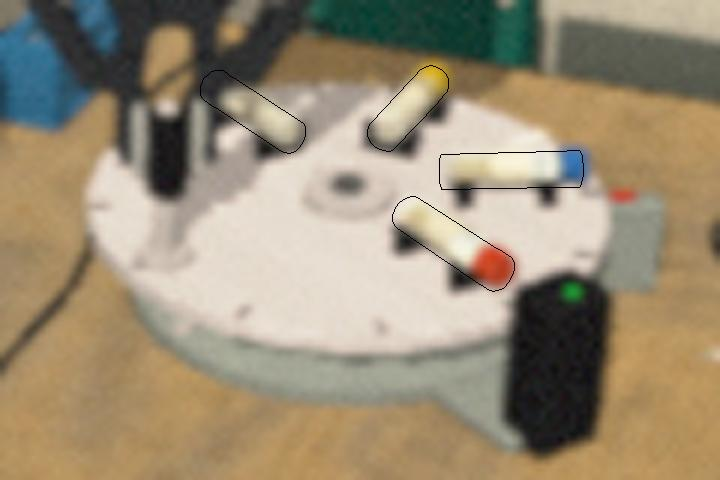

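{"name": "play_rows", "arguments": {
  "moves": [
    [[0.022, -0.03, 0], 0, 1],
    [[0.04, -0.062, 0], 0, 1],
    [[0.055, -0.095, 0], 0, 1],
    [[0.067, -0.13, 0], 0, 1],
    [[0.075, -0.166, 0], 0, 1],
    [[0.079, -0.202, 0], 0, 1],
    [[0.079, -0.239, 0], 0, 1],
    [[0.076, -0.275, 0], 0, 1],
    [[0.068, -0.311, 0], 0, 1],
    [[0.057, -0.346, 0], 0, 1],
    [[0.057, -0.346, 0], 0, 1],
    [[0.057, -0.346, 0], 0, 0.2]
  ]
}}

```text
clock: 57.38
position: [610.9, -128.1, 271.9]
ee_rot: [0.763, -0.646, 0.0, -0.005]
contact_force: [0.0, -1.0, -0.3]
gripper_width: 33.5
```

```bash
python3 st.py; python3 chk.py -30
```

```text
t57.38 [ 610.9 -128.1  271.9] jaw 9.5 w 33.5 F [ 0.  -1.  -0.3] j6 0.12 j1 0.05
```

View pics/a.png

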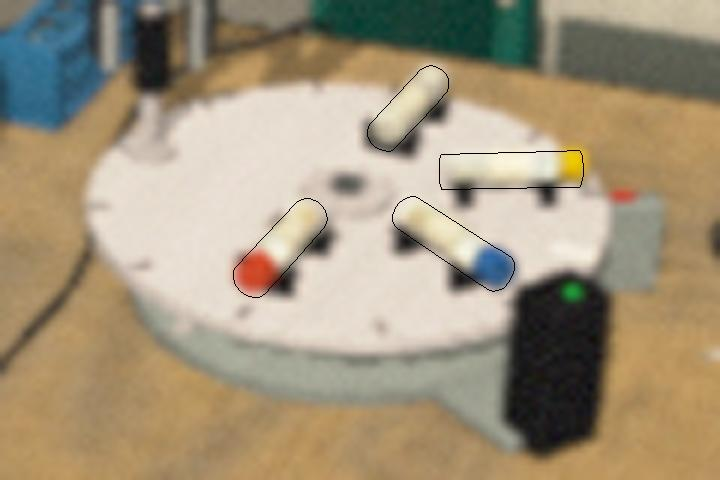

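View pics/b.png

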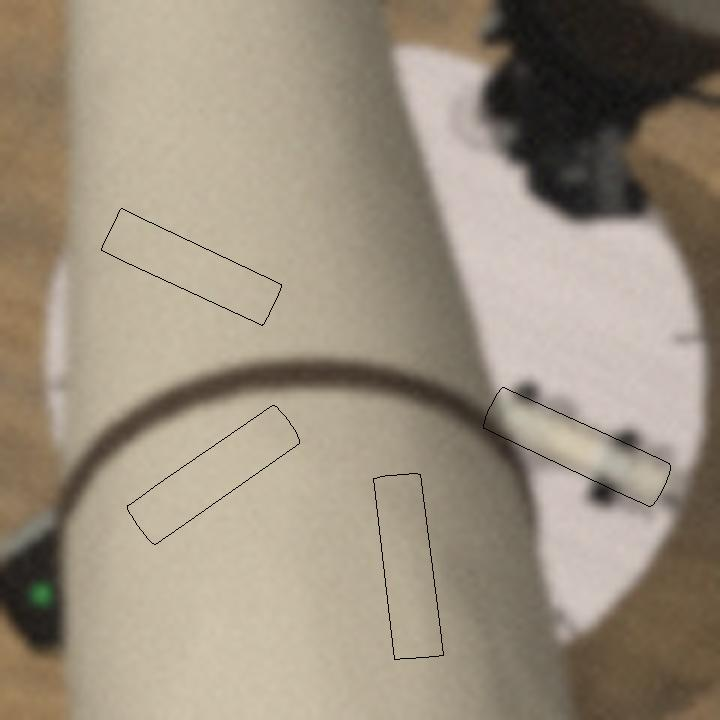

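Blue stands at the sensor. Dwell, then regrip.

{"name": "play_rows", "arguments": {
  "moves": [
    [[0, 0, 0], 0, 0.2],
    [[0, 0, 0], 0, 0.2],
    [[0, 0, 0], 0, 0.2],
    [[0, 0, 0], 0, 0.2],
    [[0, 0, 0], 0, 0.2],
    [[0, 0, 0], 0, 0.2],
    [[0, 0, 0], 0, 0.2],
    [[0, 0, 0], 0, 0.2],
    [[0, 0, 0], 0, 0.2],
    [[0, 0, 0], 0, 0.2],
    [[0, 0, 0], 0, 0.2],
    [[0, 0, 0], 0, 0.2]
  ]
}}

```text
clock: 58.98
position: [610.9, -128.1, 271.9]
ee_rot: [0.763, -0.646, 0.0, -0.005]
contact_force: [-0.2, 0.3, -0.5]
gripper_width: 34.1
```

{"name": "play_rows", "arguments": {
  "moves": [
    [[0, 0, 0], 0, 0.2],
    [[0, 0, 0], 0, 0.2],
    [[0, 0, 0], 0, 0.2],
    [[0, 0, 0], 0, 0.2],
    [[0, 0, 0], 0, 0.2],
    [[0, 0, 0], 0, 0.2],
    [[0, 0, 0], 0, 0.2],
    [[0, 0, 0], 0, 0.2],
    [[0, 0, 0], 0, 1],
    [[0, 0, 0], 0, 1],
    [[0, 0, 0], 0, 1],
    [[0, 0, 0], 0, 1]
  ]
}}

```text
clock: 60.48
position: [610.9, -128.1, 272.1]
ee_rot: [0.763, -0.646, 0.0, -0.005]
contact_force: [-1.2, 0.9, 1.7]
gripper_width: 18.4
```

```bash
python3 st.py; python3 arc.py 0 0 -20.6 -80.6 10
```

```text
t60.48 [ 610.9 -128.1  272.1] jaw 9.5 w 18.4 F [-1.2  0.9  1.7] j6 0.12 j1 0.05
[[-0.015, -0.034, 0], 0, 1], [[-0.033, -0.065, 0], 0, 1], [[-0.054, -0.095, 0], 0, 1], [[-0.078, -0.123, 0], 0, 1], [[-0.105, -0.147, 0], 0, 1], [[-0.135, -0.169, 0], 0, 1], [[-0.167, -0.188, 0], 0, 1], [[-0.200, -0.203, 0], 0, 1], [[-0.235, -0.214, 0], 0, 1], [[-0.270, -0.222, 0], 0, 1],
```

{"name": "play_rows", "arguments": {
  "moves": [
    [[-0.015, -0.034, 0], 0, 1],
    [[-0.033, -0.065, 0], 0, 1],
    [[-0.054, -0.095, 0], 0, 1],
    [[-0.078, -0.122, 0], 0, 1],
    [[-0.105, -0.146, 0], 0, 1],
    [[-0.135, -0.168, 0], 0, 1],
    [[-0.167, -0.187, 0], 0, 1],
    [[-0.2, -0.202, 0], 0, 1],
    [[-0.235, -0.213, 0], 0, 1],
    [[-0.27, -0.221, 0], 0, 1],
    [[-0.27, -0.221, 0], 0, 1],
    [[-0.27, -0.221, 0], 0, 0.2]
  ]
}}

```text
clock: 61.98
position: [529.3, -194.6, 271.9]
ee_rot: [0.763, -0.646, -0.001, -0.004]
contact_force: [0.5, 0.2, -0.3]
gripper_width: 33.7
```

```bash
python3 st.py; python3 chk.py -90
```

```text
t61.98 [ 529.3 -194.6  271.9] jaw 9.5 w 33.7 F [ 0.5  0.2 -0.3] j6 0.24 j1 -0.07
```

View pics/a.png

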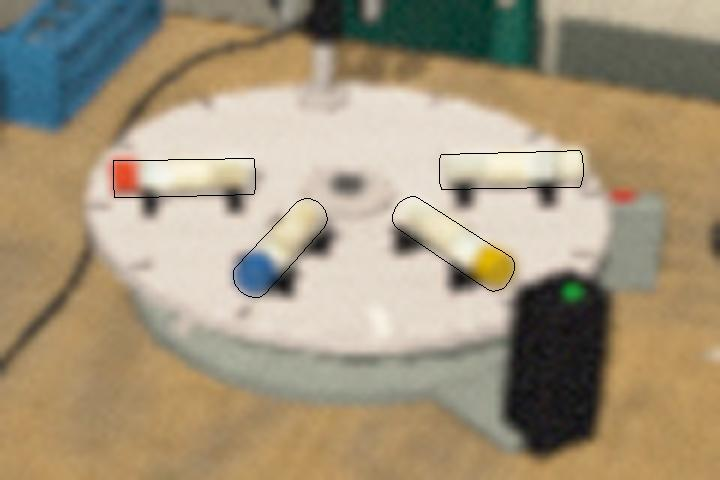

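Yellow at the sensor.

{"name": "play_rows", "arguments": {
  "moves": [
    [[0, 0, 0], 0, 0.2],
    [[0, 0, 0], 0, 0.2],
    [[0, 0, 0], 0, 0.2],
    [[0, 0, 0], 0, 0.2],
    [[0, 0, 0], 0, 0.2],
    [[0, 0, 0], 0, 0.2],
    [[0, 0, 0], 0, 0.2],
    [[0, 0, 0], 0, 0.2],
    [[0, 0, 0], 0, 0.2],
    [[0, 0, 0], 0, 0.2],
    [[0, 0, 0], 0, 0.2],
    [[0, 0, 0], 0, 0.2]
  ]
}}

```text
clock: 63.58
position: [529.5, -194.5, 272.0]
ee_rot: [0.763, -0.646, -0.001, -0.004]
contact_force: [-0.2, -1.3, -0.4]
gripper_width: 33.9
```

{"name": "play_rows", "arguments": {
  "moves": [
    [[0, 0, 0], 0, 0.2],
    [[0, 0, 0], 0, 0.2],
    [[0, 0, 0], 0, 0.2],
    [[0, 0, 0], 0, 0.2],
    [[0, 0, 0], 0, 0.2],
    [[0, 0, 0], 0, 0.2],
    [[0, 0, 0], 0, 0.2],
    [[0, 0, 0], 0, 0.2],
    [[0, 0, 0], 0, 1],
    [[0, 0, 0], 0, 1],
    [[0, 0, 0], 0, 1],
    [[0, 0, 0], 0, 1]
  ]
}}

```text
clock: 65.08
position: [529.8, -194.4, 272.2]
ee_rot: [0.763, -0.646, -0.0, -0.005]
contact_force: [1.7, 0.3, 0.3]
gripper_width: 18.5
```

```bash
python3 st.py; python3 arc.py 0 0 -80.6 -140.6 10
```

```text
t65.08 [ 529.8 -194.4  272.2] jaw 9.5 w 18.5 F [1.7 0.3 0.3] j6 0.24 j1 -0.07
[[-0.036, -0.004, 0], 0, 1], [[-0.073, -0.004, 0], 0, 1], [[-0.110, -0.001, 0], 0, 1], [[-0.145, 0.007, 0], 0, 1], [[-0.180, 0.018, 0], 0, 1], [[-0.214, 0.032, 0], 0, 1], [[-0.246, 0.050, 0], 0, 1], [[-0.276, 0.072, 0], 0, 1], [[-0.303, 0.096, 0], 0, 1], [[-0.328, 0.123, 0], 0, 1],
```

{"name": "play_rows", "arguments": {
  "moves": [
    [[-0.036, -0.004, 0], 0, 1],
    [[-0.073, -0.004, 0], 0, 1],
    [[-0.11, -0.001, 0], 0, 1],
    [[-0.145, 0.007, 0], 0, 1],
    [[-0.18, 0.018, 0], 0, 1],
    [[-0.214, 0.032, 0], 0, 1],
    [[-0.246, 0.05, 0], 0, 1],
    [[-0.276, 0.072, 0], 0, 1],
    [[-0.303, 0.096, 0], 0, 1],
    [[-0.329, 0.123, 0], 0, 1],
    [[-0.329, 0.123, 0], 0, 1],
    [[-0.329, 0.123, 0], 0, 0.2]
  ]
}}

```text
clock: 66.58
position: [430.0, -157.2, 272.0]
ee_rot: [0.764, -0.646, -0.001, -0.004]
contact_force: [0.3, 0.8, -0.5]
gripper_width: 34.0
```

```bash
python3 st.py; python3 chk.py -150
```

```text
t66.58 [ 430.  -157.2  272. ] jaw 9.6 w 34.0 F [ 0.3  0.8 -0.5] j6 0.17 j1 0.00
```

View pics/a.png

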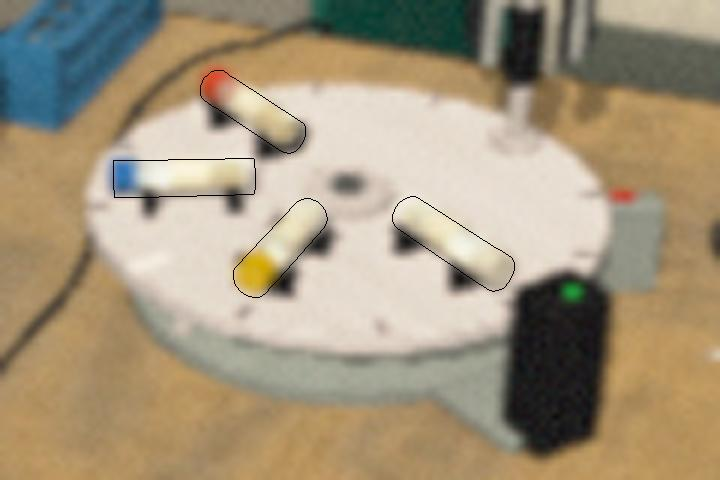

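Grey at the sensor.

{"name": "play_rows", "arguments": {
  "moves": [
    [[0, 0, 0], 0, 0.2],
    [[0, 0, 0], 0, 0.2],
    [[0, 0, 0], 0, 0.2],
    [[0, 0, 0], 0, 0.2],
    [[0, 0, 0], 0, 0.2],
    [[0, 0, 0], 0, 0.2],
    [[0, 0, 0], 0, 0.2],
    [[0, 0, 0], 0, 0.2],
    [[0, 0, 0], 0, 0.2],
    [[0, 0, 0], 0, 0.2],
    [[0, 0, 0], 0, 0.2],
    [[0, 0, 0], 0, 0.2]
  ]
}}

```text
clock: 68.18
position: [430.1, -157.4, 272.0]
ee_rot: [0.763, -0.646, -0.001, -0.004]
contact_force: [-0.6, 0.3, 0.7]
gripper_width: 33.8
```

{"name": "play_rows", "arguments": {
  "moves": [
    [[0, 0, 0], 0, 0.2],
    [[0, 0, 0], 0, 0.2],
    [[0, 0, 0], 0, 0.2],
    [[0, 0, 0], 0, 0.2],
    [[0, 0, 0], 0, 0.2],
    [[0, 0, 0], 0, 0.2],
    [[0, 0, 0], 0, 0.2],
    [[0, 0, 0], 0, 0.2],
    [[0, 0, 0], 0, 1],
    [[0, 0, 0], 0, 1],
    [[0, 0, 0], 0, 1],
    [[0, 0, 0], 0, 1]
  ]
}}

```text
clock: 69.68
position: [431.1, -157.3, 272.5]
ee_rot: [0.764, -0.646, 0.0, -0.005]
contact_force: [5.1, 0.4, -0.7]
gripper_width: 18.6
```

```bash
python3 st.py; python3 arc.py 0 0 -140.6 -68.6 12;python3 arc.py 0 0 -68.6 9.4 12
```

```text
t69.67 [ 431.1 -157.3  272.5] jaw 9.6 w 18.6 F [ 5.1  0.4 -0.7] j6 0.17 j1 0.00
[[0.025, -0.027, 0], 0, 1], [[0.052, -0.051, 0], 0, 1], [[0.082, -0.073, 0], 0, 1], [[0.114, -0.091, 0], 0, 1], [[0.147, -0.105, 0], 0, 1], [[0.182, -0.117, 0], 0, 1], [[0.218, -0.124, 0], 0, 1], [[0.255, -0.127, 0], 0, 1], [[0.291, -0.127, 0], 0, 1], [[0.328, -0.123, 0], 0, 1], [[0.363, -0.115, 0], 0, 1], [[0.398, -0.104, 0], 0, 1], 
[[0.036, 0.017, 0], 0, 1], [[0.070, 0.037, 0], 0, 1], [[0.101, 0.061, 0], 0, 1], [[0.130, 0.089, 0], 0, 1], [[0.155, 0.120, 0], 0, 1], [[0.177, 0.153, 0], 0, 1], [[0.194, 0.189, 0], 0, 1], [[0.208, 0.226, 0], 0, 1], [[0.217, 0.264, 0], 0, 1], [[0.222, 0.304, 0], 0, 1], [[0.222, 0.344, 0], 0, 1], [[0.218, 0.383, 0], 0, 1],
```

{"name": "play_rows", "arguments": {
  "moves": [
    [[0.025, -0.027, 0], 0, 1],
    [[0.052, -0.051, 0], 0, 1],
    [[0.082, -0.073, 0], 0, 1],
    [[0.114, -0.091, 0], 0, 1],
    [[0.147, -0.105, 0], 0, 1],
    [[0.182, -0.117, 0], 0, 1],
    [[0.218, -0.124, 0], 0, 1],
    [[0.255, -0.127, 0], 0, 1],
    [[0.291, -0.127, 0], 0, 1],
    [[0.328, -0.123, 0], 0, 1],
    [[0.363, -0.115, 0], 0, 1],
    [[0.398, -0.104, 0], 0, 1]
  ]
}}

```text
clock: 71.18
position: [546.8, -190.4, 272.4]
ee_rot: [0.763, -0.646, -0.005, 0.0]
contact_force: [-9.1, -2.3, 9.5]
gripper_width: 18.7
```

```bash
python3 - <<'E'
from h import *
s=arm.read_state();X=s["position"];print(X,s["contact_force"])
c=np.array([512.4,-90.6]);d=X[:2]-c;a0=np.degrees(np.arctan2(d[1],d[0]));print(a0,np.hypot(*d))
for k in range(1,12):
    a=np.radians(a0+(9.4-a0)*k/11);print(list(np.round((c+105*np.array([np.cos(a),np.sin(a)])-X[:2])/300,3)))
E
```

```text
[ 546.84483323 -190.360757    272.37658617] [-9.09086643 -2.25704157  9.48840864]
-70.95151830888365 105.53982742785628
[np.float64(0.041), np.float64(0.019)]
[np.float64(0.079), np.float64(0.041)]
[np.float64(0.115), np.float64(0.068)]
[np.float64(0.146), np.float64(0.1)]
[np.float64(0.174), np.float64(0.135)]
[np.float64(0.197), np.float64(0.173)]
[np.float64(0.214), np.float64(0.214)]
[np.float64(0.227), np.float64(0.257)]
[np.float64(0.234), np.float64(0.301)]
[np.float64(0.235), np.float64(0.345)]
[np.float64(0.23), np.float64(0.39)]
```

{"name": "play_rows", "arguments": {
  "moves": [
    [[0.041, 0.019, 0], 0, 1],
    [[0.079, 0.041, 0], 0, 1],
    [[0.115, 0.068, 0], 0, 1],
    [[0.146, 0.1, 0], 0, 1],
    [[0.174, 0.135, 0], 0, 1],
    [[0.197, 0.173, 0], 0, 1],
    [[0.214, 0.214, 0], 0, 1],
    [[0.227, 0.257, 0], 0, 1],
    [[0.234, 0.301, 0], 0, 1],
    [[0.235, 0.345, 0], 0, 1],
    [[0.23, 0.39, 0], 0, 1],
    [[0.23, 0.39, 0], 0, 1]
  ]
}}

```text
clock: 72.68
position: [617.3, -71.8, 272.5]
ee_rot: [0.764, -0.645, -0.003, -0.001]
contact_force: [5.8, -0.3, -0.6]
gripper_width: 18.3
```

```bash
python3 st.py 616 -73.5 272; python3 chk.py 0
```

```text
t72.67 [617.3 -71.8 272.5] jaw 9.6 w 18.3 F [ 5.8 -0.3 -0.6] j6 0.03 j1 0.14
shift [-0.004 -0.006 -0.002] turn
```

View pics/a.png

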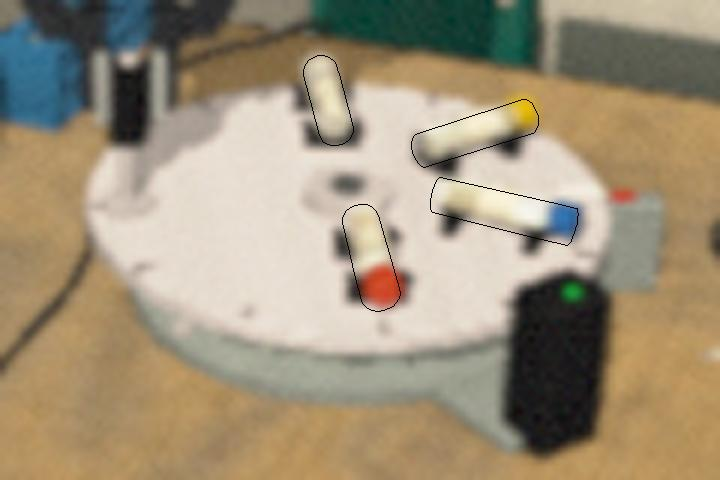

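Back at loading mark. Release gently and withdraw.

{"name": "play_rows", "arguments": {
  "moves": [
    [[-0.004, -0.004, 0], 0, 1],
    [[-0.004, -0.004, 0], 0, 0.4],
    [[-0.004, -0.004, 0], 0, 0],
    [[-0.004, -0.004, 0], 0, -1],
    [[-0.004, -0.004, 0], 0, -1],
    [[-0.004, -0.004, 0], 0, -1],
    [[-0.004, -0.004, 0.15], 0, -1],
    [[0, 0, 0.3], 0, -1],
    [[-0.1, 0.2, 0.4], 0, -1],
    [[-0.3, 0.4, 0.4], 0, -1],
    [[-0.4, 0.6, 0.4], 0, -1],
    [[-0.4, 0.8, 0.4], 0, -1]
  ]
}}

```text
clock: 74.28
position: [501.4, 139.6, 393.3]
ee_rot: [0.763, -0.646, -0.003, -0.002]
contact_force: [1.6, 1.0, 0.4]
gripper_width: 85.3
```

```bash
python3 st.py; python3 chk.py 0; python3 - <<'E'
from h import *
p=arm.get_image("top");save(p,"fin.png")
E
```

```text
t74.28 [501.4 139.6 393.3] jaw 9.5 w 85.3 F [1.6 1.  0.4] j6 -0.41 j1 0.58
```

View pics/a.png

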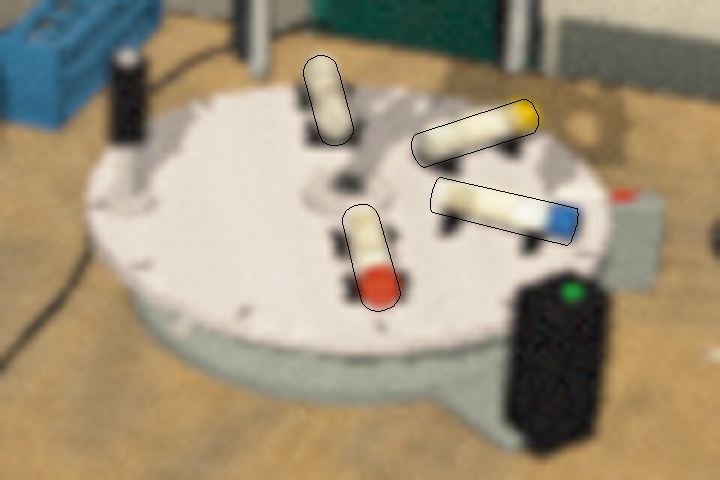

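View pics/b.png

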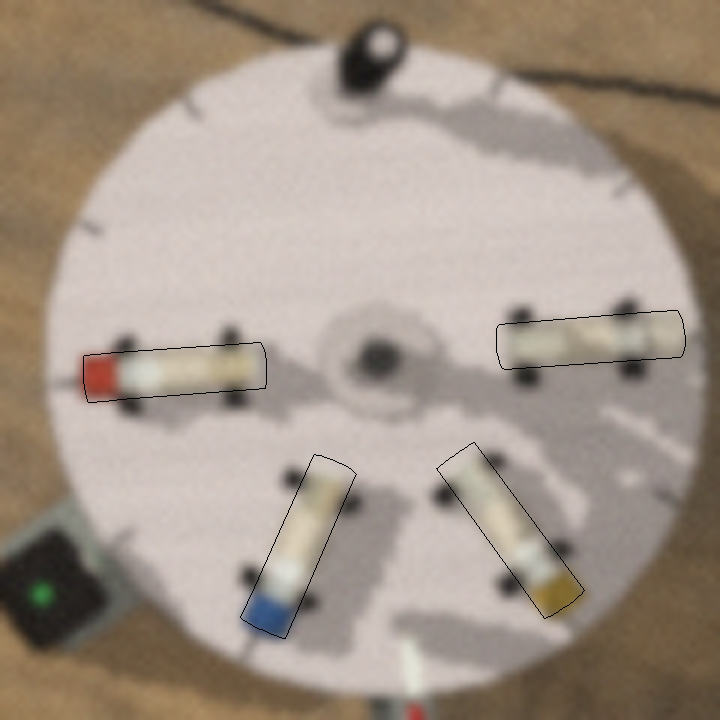

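View pics/fin.png

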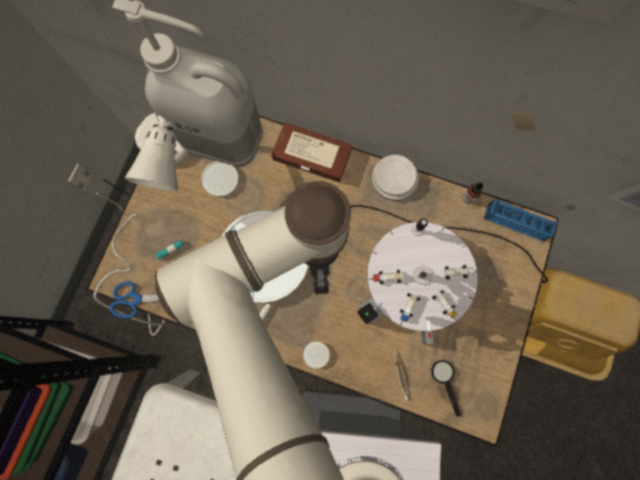

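```bash
python3 -c "
from bench import arm
print(arm.job_done())"
```

```text
the job is handed in; nothing more can be done
None
```

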